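# Set out parts cups on the kitting carousel

## Robot

A 6-joint arm with a two-finger parallel gripper is mounted at the origin on the work surface. World frame = base frame: x ahead of the robot, y to its left, z up, the work surface at z = 0. Lengths are in mm, angles in degrees, forces in N, time in s.
With the tool pointing down it reaches from about 300 to 850 mm from the base axis. Payload 4.2 kg.
Tool frame: the origin (TCP) lies on the centre line of the jaws, within the pads' length; the fingertips stand 14 mm ahead of it and the grasp point (between the pads) lies 5 mm behind it; z points along the fingers, y is the line along which they close (so a half turn about z gives the same grasp; the last joint's range is limited). The gripper opens to 91 mm and grips with 3 to 60 N. Pads are 32 mm wide; open, the fingers measure 118 mm over their backs; the gripper's body (76 mm by 178 mm) begins 60 mm behind the grasp point.
Start: joints at [75.86, 18.312, 89.639, -0, 72.044, -1.146], TCP at [129.296, 560.29, 227.976] pointing down, gripper open.
Joint ranges: [-177.97, 177.97], [-48.28, 115.42], [12.27, 149.76], [-77.06, 257.06], [2.81, 150.46], [-146.56, 146.56]. Speed limits (degrees/s): [147.25, 147.25, 180, 180, 180, 180].

## Interface

Orientations are given as [roll, pitch, yaw] about the fixed x, y, z axes, in that order (R = Rz(yaw) Ry(pitch) Rx(roll)).
In Python, from workcell import * gives the robot as it stands. The module is installed in compiled form; this text tells all that it offers.
- The arm moves only by the shell command python3 -m crank 'ROWS' [FORCE]. ROWS is JSON, a list of rows, each an object of numbers: "grip": the finger opening in m, from 0 to 0.0912; "x", "y", "z": the shift along the tool's x, y, z in m; "yaw": the turn about the tool's z in rad. In form: [{"grip": .., "x": .., "y": .., "z": .., "yaw": ..}, ...]. A call has exactly 5 rows; each row is the pose to reach, as a shift and turn from the pose commanded when the call began, along the tool's axes at that moment; what a row does not reach only later rows make up. A row lasts 1/12 s, in which the tool goes at most 41.7 mm and 7.16 degrees, less where a joint would pass 70% of its speed; a pose out of reach is approached as far as the arm can. A call with a gripper value outside its range is refused whole. The fingers move at their own pace and stop on an object; FORCE is the grip in N (left out, the last holds). Time passes only in rows, so rows that repeat a pose let the fingers close, or fill a call up. It gives the time, the measured TCP pose, the force, the opening and the grip force at its end, in the units of the state.
- state(): the state, without advancing time (a new reading comes with each control period).
- grab_frame(name): name is "side" or "top" or "wrist"; returns the picture (400x640x3 uint8, red, green, blue); there is no depth.
- camera_model(name): a dict with "intrinsics" (3x3 intrinsics, pixels), "R" (3x3) and "t" (3): a world point X has camera coordinates R X + t. Camera axes: x right, y down, z forward; pixel columns grow to the right and rows downward; lengths in mm; the calibration is good to about 2 mm. A picture is of the moment at which its call begins: read the wrist's pose just before it. camera_model takes no time and is no camera call; for the wrist camera it gives the pose at the moment of the call.
- job_done(): hands the job in; it is judged then, once.
The state is a dict: "time_s": time; "qpos": joint angles; "qvel": joint speeds; "effort": joint torques, N m; "ee_pos": TCP position; "ee_rot": TCP orientation; "force": force on the tool from outside, world axes, zero at the start; "torque": the same for the moment, N m; "gripper_width": finger opening in mm; "gripper_force": force on a finger pad.
Only numpy, scipy, OpenCV 4.12 (cv2) and the standard library are available. Lean on these libraries where they do the work, as an engineer would, in place of code of your own. Each camera call takes 0.05 s, during which the arm holds its last target. There are 200 camera calls.

## Task

The parts cups have been left mouth-down on the bench; set them out on the indexing carousel, working from the lowest cup to the tallest. Turn each cup mouth-up, stand it flat in the pocket at the loading mark (the pointer facing the robot) and let go, then index the carousel one click, taking that pocket to the robot's left, before loading the next cup. Finish with the last cup indexed as well, so the pocket at the loading mark is empty and the carousel is at rest on its click, and leave the other things on the bench where they are.

Things in the scene. Friction and masses are not known exactly. Their poses are not given: they have to be found in the camera images.
- cup_low: the lowest of up to three white plastic parts cups (may be absent): square, straight-sided, outside 50 x 50 mm, 60 mm high, walls and bottom 3 mm, open at one end. Origin at the centre of its open mouth (level with the rim); z points from the mouth to the closed bottom; x and y square to its sides. Starts mouth-down on the bench: origin on the bench, z up; mouth-up, z points down
- cup_mid: the middle of up to three white plastic parts cups (may be absent): square, straight-sided, outside 50 x 50 mm, 78 mm high, walls and bottom 3 mm, open at one end. Origin at the centre of its open mouth (level with the rim); z points from the mouth to the closed bottom; x and y square to its sides. Starts mouth-down on the bench: origin on the bench, z up; mouth-up, z points down
- cup_tall: the tallest of up to three white plastic parts cups (may be absent): square, straight-sided, outside 50 x 50 mm, 96 mm high, walls and bottom 3 mm, open at one end. Origin at the centre of its open mouth (level with the rim); z points from the mouth to the closed bottom; x and y square to its sides. Starts mouth-down on the bench: origin on the bench, z up; mouth-up, z points down
- carousel: fixed grey base of the carousel, 150 mm across; origin on the bench below the turning axis; -x runs along its flat pointer bar (12 mm high, black diamond tip 223 mm from the axis) to the loading mark, y to the robot's left. On it turns an aluminium plate 356 mm across, its top 50 mm above the bench, with a hub 52 mm across and 22 mm high, four pockets and, midway between them, four upright pegs
- plate (a joint): turn of the carousel plate from its start, rad; grows clockwise seen from above, which takes the loading pocket to the robot's left. Turns endlessly, with a detent at every multiple of pi/2. Past half way (45 degrees) it is drawn to the next detent and settles there in about 2 s. The hump takes about 0.7 N m, 6 to 9 N at a peg; damped, so it does not run on
- load (a point): fixed point: centre of the pocket floor at the loading mark (nearest the robot). The four pockets are 90 degrees apart, 115 mm from the axis, each 64 x 64 mm inside, square to the radius, inside a rim 3 mm thick and 6 mm high on the plate; the plate's top, 50 mm above the bench, is their floor
- next (a point): fixed point: centre of the pocket floor one click after loading, on the robot's left
- far (a point): fixed point: centre of the pocket floor two clicks after loading, away from the robot. Fixed equipment behind: a grey crate of handlebar grips 140 mm high and a lower tray on the bench beyond x = 0.88 m, and a closed carton 50 mm high about x = 0.79, y = -0.42 m
- last (a point): fixed point: centre of the pocket floor three clicks after loading, on the robot's right
- peg0 (a point): centre of the top of upright steel peg 0 on the turning plate: round, 14 mm thick, 60 mm tall above the plate, 120 mm from the axis, midway between two pockets; push or pinch it to turn the plate. At joint 0 peg 0 is between the loading pocket and the one on the robot's right; pegs 1, 2, 3 follow clockwise from above
- peg1 (a point): centre of the top of upright steel peg 1 on the turning plate: round, 14 mm thick, 60 mm tall above the plate, 120 mm from the axis, midway between two pockets; push or pinch it to turn the plate. At joint 0 peg 0 is between the loading pocket and the one on the robot's right; pegs 1, 2, 3 follow clockwise from above
- peg2 (a point): centre of the top of upright steel peg 2 on the turning plate: round, 14 mm thick, 60 mm tall above the plate, 120 mm from the axis, midway between two pockets; push or pinch it to turn the plate. At joint 0 peg 0 is between the loading pocket and the one on the robot's right; pegs 1, 2, 3 follow clockwise from above
- peg3 (a point): centre of the top of upright steel peg 3 on the turning plate: round, 14 mm thick, 60 mm tall above the plate, 120 mm from the axis, midway between two pockets; push or pinch it to turn the plate. At joint 0 peg 0 is between the loading pocket and the one on the robot's right; pegs 1, 2, 3 follow clockwise from above
- lockring: bystander: dark steel ring lying flat, 60 mm across, 10 mm high; origin under its centre
- wrench: bystander: steel wrench lying flat, 160 mm long along its x; origin under its middle
- jar: bystander: closed grey jar, 60 mm across, 80 mm high; origin under its centre
- spool: bystander: black wire spool standing on end, 60 mm across, 50 mm high; origin under its centre
- pedal: bystander: flat black bicycle pedal 90 x 60 x 22 mm with a 40 mm axle stub; origin under its centre
Not all that is in view belongs to the job. What is shaped like the cup_tall but blue or brown is not meant.

How it is judged (in metres and radians):
On the way, in this order (a step that is already met when the one before it is completed fails the run):
1. the low cup (if there) stands mouth-up in the pocket at the loading mark, let go (horizontal distance between cup_low and load below 0.018 m and z of cup_low in the frame of load between 0.054 and 0.066 m and angle between cup_low's own z axis and vertical above 3.02 rad and contact force between the fingers and cup_low below 0.05 N), for 0.2 s.
2. the carousel has been indexed one position, so the low cup now rests at the next position (horizontal distance between cup_low and next below 0.018 m and z of cup_low in the frame of next between 0.054 and 0.066 m and angle between cup_low's own z axis and vertical above 3.02 rad and linear speed of cup_low below 0.02 m/s), for 0.3 s.
3. the middle cup (if there) stands mouth-up in the pocket at the loading mark, let go (horizontal distance between cup_mid and load below 0.018 m and z of cup_mid in the frame of load between 0.072 and 0.084 m and angle between cup_mid's own z axis and vertical above 3.02 rad and contact force between the fingers and cup_mid below 0.05 N), for 0.2 s.
4. the carousel has been indexed one position, so the middle cup now rests at the next position (horizontal distance between cup_mid and next below 0.018 m and z of cup_mid in the frame of next between 0.072 and 0.084 m and angle between cup_mid's own z axis and vertical above 3.02 rad and linear speed of cup_mid below 0.02 m/s), for 0.3 s.
5. the tall cup (if there) stands mouth-up in the pocket at the loading mark, let go (horizontal distance between cup_tall and load below 0.018 m and z of cup_tall in the frame of load between 0.09 and 0.102 m and angle between cup_tall's own z axis and vertical above 3.02 rad and contact force between the fingers and cup_tall below 0.05 N), for 0.2 s.
6. the carousel has been indexed one position, so the tall cup now rests at the next position (horizontal distance between cup_tall and next below 0.018 m and z of cup_tall in the frame of next between 0.09 and 0.102 m and angle between cup_tall's own z axis and vertical above 3.02 rad and linear speed of cup_tall below 0.02 m/s), for 0.3 s.
At the end, for the whole second after the job is handed in: Every cup present stands mouth-up (within 7 degrees) and flat (within 6 mm of the pocket floor) in a pocket, within 18 mm of the centre of the next, far or last position; one of them is at the next position, so none is at the loading mark; cups and carousel are at rest (((horizontal distance between cup_low and next below 0.018 m and z of cup_low in the frame of next between 0.054 and 0.066 m and angle between cup_low's own z axis and vertical above 3.02 rad) or (horizontal distance between cup_low and far below 0.018 m and z of cup_low in the frame of far between 0.054 and 0.066 m and angle between cup_low's own z axis and vertical above 3.02 rad) or (horizontal distance between cup_low and last below 0.018 m and z of cup_low in the frame of last between 0.054 and 0.066 m and angle between cup_low's own z axis and vertical above 3.02 rad)) and ((horizontal distance between cup_mid and next below 0.018 m and z of cup_mid in the frame of next between 0.072 and 0.084 m and angle between cup_mid's own z axis and vertical above 3.02 rad) or (horizontal distance between cup_mid and far below 0.018 m and z of cup_mid in the frame of far between 0.072 and 0.084 m and angle between cup_mid's own z axis and vertical above 3.02 rad) or (horizontal distance between cup_mid and last below 0.018 m and z of cup_mid in the frame of last between 0.072 and 0.084 m and angle between cup_mid's own z axis and vertical above 3.02 rad)) and ((horizontal distance between cup_tall and next below 0.018 m and z of cup_tall in the frame of next between 0.09 and 0.102 m and angle between cup_tall's own z axis and vertical above 3.02 rad) or (horizontal distance between cup_tall and far below 0.018 m and z of cup_tall in the frame of far between 0.09 and 0.102 m and angle between cup_tall's own z axis and vertical above 3.02 rad) or (horizontal distance between cup_tall and last below 0.018 m and z of cup_tall in the frame of last between 0.09 and 0.102 m and angle between cup_tall's own z axis and vertical above 3.02 rad)) and ((horizontal distance between cup_low and next below 0.018 m and z of cup_low in the frame of next between 0.054 and 0.066 m and angle between cup_low's own z axis and vertical above 3.02 rad) or (horizontal distance between cup_mid and next below 0.018 m and z of cup_mid in the frame of next between 0.072 and 0.084 m and angle between cup_mid's own z axis and vertical above 3.02 rad) or (horizontal distance between cup_tall and next below 0.018 m and z of cup_tall in the frame of next between 0.09 and 0.102 m and angle between cup_tall's own z axis and vertical above 3.02 rad)) and linear speed of each of cup_low, cup_mid, cup_tall below 0.02 m/s and velocity of joint plate between -0.05 and 0.05 rad/s); the robot touches nothing.
It fails at once if a bystander was shifted by more than 40 mm or tipped (distance of any of lockring, wrench, jar, spool, pedal from where it was at the start of the episode above 0.04 m or angle between any of lockring, wrench, jar, spool, pedal's own z axis and vertical above 0.6 rad).
Of cup_low, cup_mid, cup_tall only 2 to 3 are there at a start; the rules pass over those that are not, and their reading is None.
At some moment in a run one of cup_low, cup_mid, cup_tall may be knocked a few centimetres aside while the robot is not near it.
Once in a run the grip may slacken for a moment while it holds something.
It also fails if it takes over 210 s, if anything falls off the work surface, if the arm or the gripper's body presses on something with over 40 N, if the wrist force passes 120 N, or if a joint passes its speed limit or range.

## Working session

There is one attempt and no reset: what is moved stays moved. The work goes in short steps, Python scripts to look and compute and a shell command to move; the robot and the scene stay as the last step left them, time stands still between calls to the robot, and variables do not carry over. Pictures are saved under pics/ and viewed, at most 14 in all, crops included, and the job is handed in when it is done.

```bash
mkdir -p pics; ls; python3 - <<'E'
from workcell import *
import cv2,numpy as np
s=state();print({k:np.round(v,2).tolist() for k,v in s.items()})
for n in("side","top","wrist"):
    cv2.imwrite(f"pics/{n}0.png",grab_frame(n)[:,:,::-1]);m=camera_model(n);R=np.array(m["R"]);print(n,np.round(-R.T@m["t"]),np.round(R[2],2),m["intrinsics"][0][0])
E
```

```text
pics
{'time_s': 0.0, 'qpos': [75.86, 18.35, 89.71, 0.0, 72.05, -1.14], 'qvel': [0.12, 0.01, -0.02, -0.08, 0.01, -0.08], 'effort': [-0.0, -41.25, -23.2, 0.07, 0.05, -0.0], 'ee_pos': [129.17, 559.78, 227.14], 'ee_rot': [-179.9, -0.0, 167.0], 'force': [-0.48, -0.1, 0.17], 'torque': [0.02, 0.05, -0.0], 'gripper_force': 0.0, 'gripper_width': 91.03}
side [  536. -1174.   917.] [ 0.04  0.81 -0.58] 502.06705723603045
top [ 442.  -23. 1167.] [ 0.15 -0.   -0.99] 366.14370834373005
wrist [ 56. 578. 384.] [ 0.26 -0.06 -0.96] 302.56010698524193
```

View pics/top0.png

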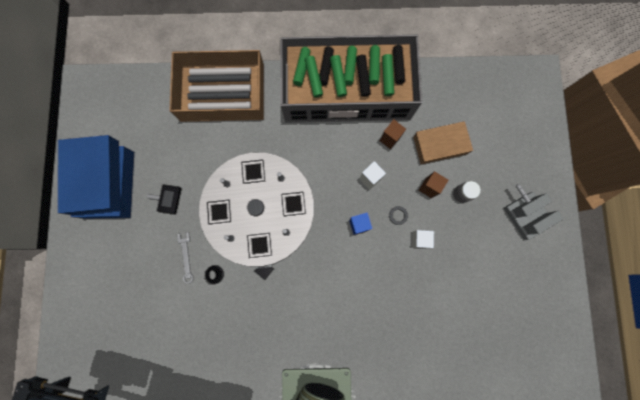

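View pics/side0.png

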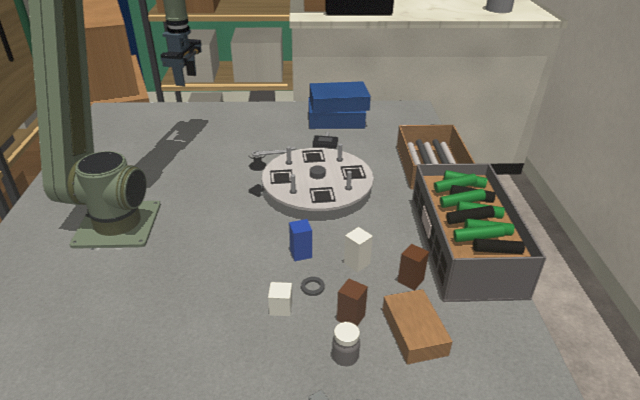

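```bash
cat >h.py <<'E'
from workcell import *
import cv2,numpy as np
def ray(n,p,m=None):
    m=m or camera_model(n);R=np.array(m["R"]);K=np.array(m["intrinsics"])
    d=R.T@np.linalg.solve(K,[p[0],p[1],1.]);return -R.T@np.array(m["t"]),d/np.linalg.norm(d)
def plane(n,p,z,m=None):
    o,d=ray(n,p,m);return o+d*(z-o[2])/d[2]
def tri(rs):
    A=sum(np.eye(3)-np.outer(d,d) for o,d in rs);b=sum((np.eye(3)-np.outer(d,d))@o for o,d in rs)
    X=np.linalg.solve(A,b);return X,[np.linalg.norm(np.cross(X-o,d)) for o,d in rs]
def proj(n,X,m=None):
    m=m or camera_model(n);c=np.array(m["R"])@X+np.array(m["t"]);p=np.array(m["intrinsics"])@c;return p[:2]/p[2]
def blobs(im,lo,box,amin=30):
    hsv=cv2.cvtColor(im,cv2.COLOR_RGB2HSV);k=((hsv[:,:,1]<60)&(hsv[:,:,2]>lo)).astype(np.uint8)
    q=np.zeros_like(k);x0,y0,x1,y1=box;q[y0:y1,x0:x1]=k[y0:y1,x0:x1]
    return [c for c in cv2.findContours(q,cv2.RETR_EXTERNAL,cv2.CHAIN_APPROX_NONE)[0] if cv2.contourArea(c)>amin]
def cen(c):
    m=cv2.moments(c);return np.array([m["m10"]/m["m00"],m["m01"]/m["m00"]])
E
python3 - <<'E'
from h import *
T=cv2.imread("pics/top0.png")[:,:,::-1].copy();S=cv2.imread("pics/side0.png")[:,:,::-1].copy()
for p in[(374,170),(374,180),(425,238),(425,247)]:print("t",p,T[p[1],p[0]])
for p in[(358,237),(350,250),(365,250),(280,289),(280,305)]:print("s",p,S[p[1],p[0]])
for n,im,box in(("t",T,(350,150,490,260)),("s",S,(250,220,400,350))):
  for lo in(150,180,205,225):
    for c in blobs(im,lo,box):print(n,lo,cen(c).round(1),cv2.contourArea(c),np.round(cv2.minAreaRect(c),1) if 0 else cv2.minAreaRect(c))
a=cv2.resize(T[150:260,340:500],None,fx=4,fy=4,interpolation=2);b=cv2.resize(S[210:370,260:440],None,fx=2.75,fy=2.75,interpolation=2)
cv2.imwrite("pics/crop.png",cv2.resize(np.hstack([a[:440],cv2.resize(b,(495,440))]),(800,310))[:,:,::-1])
E
```

```text
t (374, 170) [219 222 227]
t (374, 180) [219 222 228]
t (425, 238) [218 222 227]
t (425, 247) [161 164 167]
s (358, 237) [236 233 222]
s (350, 250) [145 141 131]
s (365, 250) [155 150 140]
s (280, 289) [235 233 221]
s (280, 305) [167 164 152]
t 150 [425.5 238.3] 280.0 ((425.5, 238.0), (17.0, 18.0), 0.0)
t 150 [471.4 189.1] 229.0 ((471.5, 189.0), (16.0, 17.0), 90.0)
t 150 [373.8 172. ] 281.5 ((374.0000305175781, 172.00001525878906), (18.384775161743164, 16.970561981201172), 45.0)
t 180 [425.  238.6] 249.0 ((425.0, 238.5), (17.0, 16.0), 90.0)
t 180 [471.3 189.3] 202.0 ((471.0, 189.0), (16.0, 16.0), 90.0)
t 180 [373.7 172.2] 250.0 ((373.75, 172.24998474121094), (16.970561981201172, 16.26345443725586), 45.0)
t 205 [425.  238.6] 208.0 ((425.0, 239.0), (16.0, 14.0), 90.0)
t 205 [471.2 189.2] 168.0 ((471.5, 189.0), (14.0, 15.0), 90.0)
t 205 [373.7 172.1] 222.5 ((373.7500305175781, 172.25001525878906), (15.55634880065918, 14.849242210388184), 45.0)
t 225 [424.9 238.6] 154.5 ((425.0, 238.5), (13.0, 12.0), 90.0)
t 225 [373.6 172.3] 158.5 ((374.0000305175781, 172.50001525878906), (13.4350271224
[... 540 characters left out ...]
s 180 [358.4 235.2] 233.5 ((358.30767822265625, 235.03846740722656), (22.188007354736328, 14.699554443359375), 33.6900634765625)
s 205 [346.3 331.6] 352.0 ((346.0, 331.5), (19.0, 24.0), 90.0)
s 205 [279.5 289.8] 294.5 ((279.5123291015625, 289.7784423828125), (22.298948287963867, 15.587075233459473), 3.1798300743103027)
s 205 [358.7 235.3] 214.5 ((358.73077392578125, 235.1538543701172), (21.35595703125, 14.42220401763916), 33.690067291259766)
s 225 [346.5 331.6] 333.0 ((346.5, 331.5), (19.0, 23.0), 90.0)
s 225 [279.7 289.9] 272.0 ((279.5, 289.5), (15.0, 21.0), 90.0)
s 225 [358.4 235.2] 204.5 ((358.61236572265625, 235.3202362060547), (21.729957580566406, 13.885973930358887), 32.00538635253906)
```

View pics/crop.png

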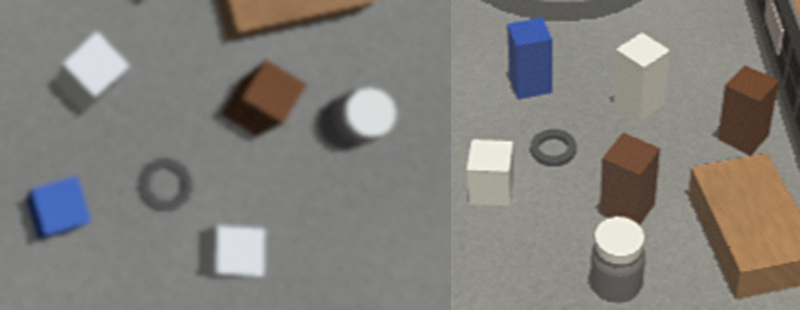

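The crop shows the candidates. White square cups are at top-view (374,172), tall-looking, and (425,239), lower. The decoys are the blue block (361,224), brown blocks (394,135) and (434,184), and the white-lidded jar (471,189). I choose the two white squares and triangulate them next.

```bash
python3 - <<'E'
from h import *
for a,b in(((425,238.6),(279.5,289.9)),((373.7,172.2),(358.5,235.2)),((471.2,189.2),(346.4,331.6))):
    X,e=tri([ray("top",a),ray("side",b)]);print(X.round(1),np.round(e,1))
T=cv2.imread("pics/top0.png")[:,:,::-1].copy()
for c,z in zip(blobs(T,180,(350,150,490,260)),(60,80,96)):
    P=[plane("top",p[0],z)[:2] for p in c];r=cv2.minAreaRect(np.float32(P));print(r)
# carousel: pockets / pegs
hs=cv2.cvtColor(T,cv2.COLOR_RGB2GRAY);k=np.zeros_like(hs);k[150:270,195:320]=(hs[150:270,195:320]<70)*255
for c in cv2.findContours(k,cv2.RETR_EXTERNAL,cv2.CHAIN_APPROX_NONE)[0]:
    if cv2.contourArea(c)>40:p=cen(c);print(p.round(1),cv2.contourArea(c),plane("top",p,53).round(1))
print(ray("top",(257,208)),plane("top",(257,208),72))
E
```

```text
[ 483.  -336.6   59.8] [0.5 0.5]
[ 682.3 -185.5   96.2] [0.5 0.5]
[ 627.5 -479.8   78.6] [0.4 0.4]
((483.7535095214844, -336.40179443359375), (48.18336868286133, 50.142757415771484), 86.18038177490234)
((628.259521484375, -478.65673828125), (48.09474182128906, 49.38120651245117), 85.4931640625)
((682.7843017578125, -185.70037841796875), (50.23231506347656, 49.768863677978516), 42.32194900512695)
[259.1 244.9] 181.5 [475.5 163.7  53. ]
[218.7 211.6] 178.0 [579.5 288.   53. ]
[293.1 203.6] 176.0 [599.5  59.6  53. ]
[253.  171.2] 164.5 [703.9 183.5  53. ]
(array([ 441.89497607,  -22.88310027, 1167.29025556]), array([ 0.1282918 ,  0.16969262, -0.97711086])) [585.70338101 167.33347036  72.        ]
```

```bash
cat >go.py <<'E'
import sys;from h import *
# usage: go.py x y z(grasp TCP) yaw -> remaining shift in tool axes (m) and yaw (rad)
s=state();x=[float(a) for a in sys.argv[1:5]];p=s["ee_pos"]
from scipy.spatial.transform import Rotation as Ro
R=Ro.from_euler("xyz",s["ee_rot"],degrees=True).as_matrix();d=R.T@(np.array(x[:3])-p)/1e3
print("t",round(s["time_s"],1),"pos",np.round(p,1),"rot",np.round(s["ee_rot"],1),"q6",round(s["qpos"][5],1),"F",np.round(s["force"],1),"| shift",d.round(4),"yaw",round(np.radians((s["ee_rot"][2]-x[3]+180)%360-180),3))
E
python3 -m crank '[{"grip":0.09,"x":0,"y":0,"z":-0.05,"yaw":0.5},{"grip":0.09,"x":0,"y":0,"z":-0.05,"yaw":0.5},{"grip":0.09,"x":0,"y":0,"z":-0.05,"yaw":0.5},{"grip":0.09,"x":0,"y":0,"z":-0.05,"yaw":0.5},{"grip":0.09,"x":0,"y":0,"z":-0.05,"yaw":0.5}]' 5
python3 -m crank '[{"grip":0.09,"x":0,"y":0,"z":0,"yaw":0.5},{"grip":0.09,"x":0,"y":0,"z":0,"yaw":0.5},{"grip":0.09,"x":0,"y":0,"z":0,"yaw":0.5},{"grip":0.09,"x":0,"y":0,"z":0,"yaw":0.5},{"grip":0.09,"x":0,"y":0,"z":0,"yaw":0.5}]' 5
python3 go.py 483 -337 230 86
```

```text
time_s: 0.57
ee_pos: [129.3, 560.2, 278.0]
ee_rot: [-180.0, 0.0, 138.2]
force: [0.5, 0.2, -0.3]
gripper_width: 89.9
gripper_force: 0.0
time_s: 0.98
ee_pos: [129.3, 560.1, 277.5]
ee_rot: [-180.0, 0.0, 109.8]
force: [-0.3, -0.1, -0.4]
gripper_width: 90.2
gripper_force: 0.0
t 1.0 pos [129.3 560.1 277.5] rot [-180.     0.   109.8] q6 56.1 F [-0.3 -0.1 -0.4] | shift [-0.9638  0.0295  0.0482] yaw 0.415
```

```bash

python3 -m crank '[{"grip":0.09,"x":0,"y":0,"z":0,"yaw":0.415},{"grip":0.09,"x":0,"y":0,"z":0,"yaw":0.415},{"grip":0.09,"x":0,"y":0,"z":0,"yaw":0.415},{"grip":0.09,"x":0,"y":0,"z":0,"yaw":0.415},{"grip":0.09,"x":0,"y":0,"z":0,"yaw":0.415}]' >/dev/null
for i in 1 2 3 4 5; do python3 -m crank '[{"grip":0.09,"x":-0.17,"y":0.08,"z":0,"yaw":0},{"grip":0.09,"x":-0.17,"y":0.08,"z":0,"yaw":0},{"grip":0.09,"x":-0.17,"y":0.08,"z":0,"yaw":0},{"grip":0.09,"x":-0.17,"y":0.08,"z":0,"yaw":0},{"grip":0.09,"x":-0.17,"y":0.08,"z":0,"yaw":0}]'|grep -E "ee|force" ; done
python3 go.py 483 -337 230 86
python3 - <<'E'
from h import *
cv2.imwrite("pics/w1.png",grab_frame("wrist")[:,:,::-1])
E
```

```text
ee_pos: [197.4, 381.0, 277.8]
ee_rot: [180.0, 0.1, 86.2]
force: [-0.4, -0.2, -0.6]
gripper_force: 0.0
ee_pos: [264.8, 206.3, 278.0]
ee_rot: [180.0, 0.1, 86.2]
force: [-0.5, 0.6, -0.3]
gripper_force: 0.0
ee_pos: [333.2, 31.1, 278.1]
ee_rot: [179.9, 0.1, 86.1]
force: [0.6, 0.9, -0.4]
gripper_force: 0.0
ee_pos: [401.3, -144.7, 277.8]
ee_rot: [179.9, 0.1, 86.1]
force: [0.6, 1.2, 0.2]
gripper_force: 0.0
ee_pos: [469.0, -320.2, 277.1]
ee_rot: [180.0, 0.1, 86.1]
force: [-0.5, 0.6, 0.2]
gripper_force: 0.0
t 3.5 pos [ 469.  -320.2  277.1] rot [1.80e+02 1.00e-01 8.61e+01] q6 -31.6 F [-0.5  0.6  0.2] | shift [-0.0158  0.0151  0.0471] yaw 0.002
```

View pics/w1.png

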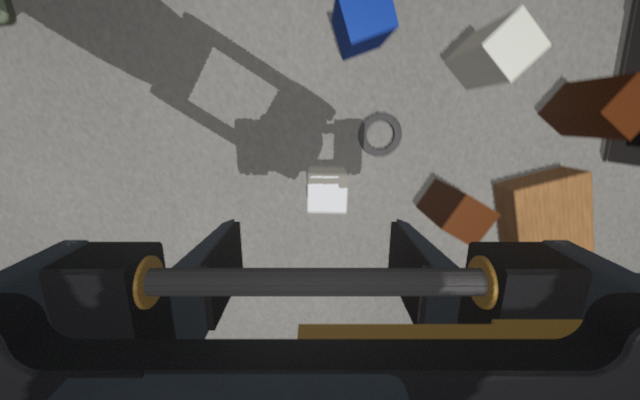

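The wrist view shows the low cup's top face at about (327,197), square to the fingers and between them, with the lockring at (380,133) clear of the approach.

```bash
python3 - <<'E'
from h import *
im=cv2.imread("pics/w1.png")[:,:,::-1].copy()
for c in blobs(im,190,(290,160,370,225)):
    P=np.float32([plane("wrist",p[0],60)[:2] for p in c]);print(plane("wrist",cen(c),60),cv2.minAreaRect(P))
print("lockring",plane("wrist",(380,133),5).round())
E
python3 go.py 483 -327 22 86
```

```text
[ 483.20627153 -345.81788633   60.        ] ((483.8507995605469, -345.78155517578125), (36.894317626953125, 48.918182373046875), 86.026123046875)
lockring [ 563. -273.    5.]
t 3.5 pos [ 469.9 -322.2  276.5] rot [179.9   0.2  86.1] q6 -31.6 F [ 1.4 -3.5  0.1] | shift [-0.0031  0.0132  0.2546] yaw 0.001
```

```bash

python3 -m crank '[{"grip":0.09,"x":-0.004,"y":0.014,"z":0.2,"yaw":0},{"grip":0.09,"x":-0.004,"y":0.014,"z":0.2,"yaw":0},{"grip":0.09,"x":-0.004,"y":0.014,"z":0.2,"yaw":0},{"grip":0.09,"x":-0.004,"y":0.014,"z":0.2,"yaw":0},{"grip":0.09,"x":-0.004,"y":0.014,"z":0.2,"yaw":0}]' >/dev/null
python3 go.py 483.5 -330 18 86
```

```text
t 4.0 pos [ 480.6 -320.    75.1] rot [-1.799e+02 -1.000e-01  8.620e+01] q6 -31.0 F [-0.4 -0.9  0.7] | shift [-0.0099  0.0037  0.0571] yaw 0.004
```

```bash

python3 -m crank '[{"grip":0.09,"x":-0.01,"y":0.003,"z":0.02,"yaw":0},{"grip":0.09,"x":-0.01,"y":0.003,"z":0.04,"yaw":0},{"grip":0.09,"x":-0.01,"y":0.003,"z":0.057,"yaw":0},{"grip":0.09,"x":-0.01,"y":0.003,"z":0.057,"yaw":0},{"grip":0.09,"x":-0.01,"y":0.003,"z":0.057,"yaw":0}]' | grep -E "ee_pos|force"
for i in 1 2; do python3 -m crank '[{"grip":0.04,"x":0,"y":0,"z":0,"yaw":0},{"grip":0.04,"x":0,"y":0,"z":0,"yaw":0},{"grip":0.04,"x":0,"y":0,"z":0,"yaw":0},{"grip":0.04,"x":0,"y":0,"z":0,"yaw":0},{"grip":0.04,"x":0,"y":0,"z":0,"yaw":0}]' 5 | grep -E "ee_pos|force|width"; done
```

```text
ee_pos: [483.4, -330.5, 20.3]
force: [0.7, -0.5, 0.1]
gripper_force: 0.0
ee_pos: [484.3, -331.2, 21.7]
force: [0.1, 0.4, -1.4]
gripper_width: 59.3
gripper_force: 0.0
ee_pos: [484.0, -331.2, 21.2]
force: [-1.1, 0.3, 4.0]
gripper_width: 50.4
gripper_force: 5.0
```

```bash

python3 -m crank '[{"grip":0.04,"x":0,"y":0,"z":-0.02,"yaw":0},{"grip":0.04,"x":0,"y":0,"z":-0.04,"yaw":0},{"grip":0.04,"x":0,"y":0,"z":-0.06,"yaw":0},{"grip":0.04,"x":0,"y":0,"z":-0.08,"yaw":0},{"grip":0.04,"x":0,"y":0,"z":-0.1,"yaw":0}]' 5 | grep -E "ee_pos|force|width"
python3 -m crank '[{"grip":0.04,"x":0,"y":0,"z":0,"yaw":0},{"grip":0.04,"x":0,"y":0,"z":0,"yaw":0},{"grip":0.04,"x":0,"y":0,"z":0,"yaw":0},{"grip":0.04,"x":0,"y":0,"z":0,"yaw":0},{"grip":0.04,"x":0,"y":0,"z":0,"yaw":0}]' 5 | grep -E "ee_pos|force|width"
python3 - <<'E'
from h import *
S=grab_frame("side")[:,:,::-1]; cv2.imwrite("pics/s2.png",cv2.resize(S[160:340,180:420],(720,540),interpolation=2))
E
```

```text
ee_pos: [483.7, -330.9, 121.3]
force: [0.8, -0.9, -1.7]
gripper_width: 50.2
gripper_force: 5.0
ee_pos: [483.3, -330.6, 119.3]
force: [-0.4, -0.2, -1.2]
gripper_width: 50.1
gripper_force: 5.0
```

View pics/s2.png

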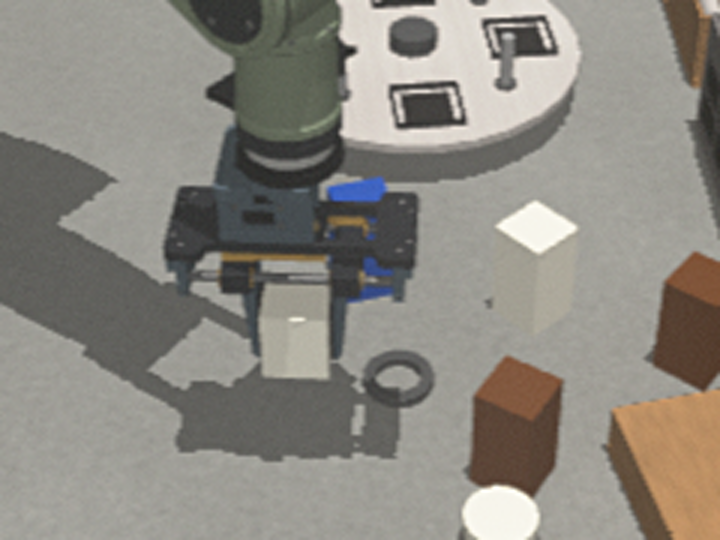

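The side view (crop) shows the low cup gripped and lifted, at about crop pixel (295,335). It is still mouth-down and has not swung. I'll try the lightest grip.

```bash

python3 -m crank '[{"grip":0.04,"x":0,"y":0,"z":0,"yaw":0},{"grip":0.04,"x":0.0,"y":0,"z":-0.03,"yaw":0},{"grip":0.04,"x":0,"y":0,"z":0,"yaw":0},{"grip":0.04,"x":0,"y":0,"z":-0.03,"yaw":0},{"grip":0.04,"x":0,"y":0,"z":-0.03,"yaw":0}]' 3 | grep -E "ee_pos|force|width"
python3 - <<'E'
from h import *
S=grab_frame("side")[:,:,::-1]; cv2.imwrite("pics/s3.png",cv2.resize(S[210:300,240:320],(480,540),interpolation=2))
W=grab_frame("wrist")[:,:,::-1]; cv2.imwrite("pics/w3.png",W)
a=cv2.imread("pics/s3.png");b=cv2.resize(W[60:400,200:470],(320,403));c=np.zeros((540,320,3),np.uint8);c[:403]=b
cv2.imwrite("pics/sw3.png",np.hstack([a,c]))
E
```

```text
ee_pos: [485.0, -331.8, 152.8]
force: [1.4, -1.5, 0.2]
gripper_width: 50.0
gripper_force: 3.0
```

View pics/sw3.png

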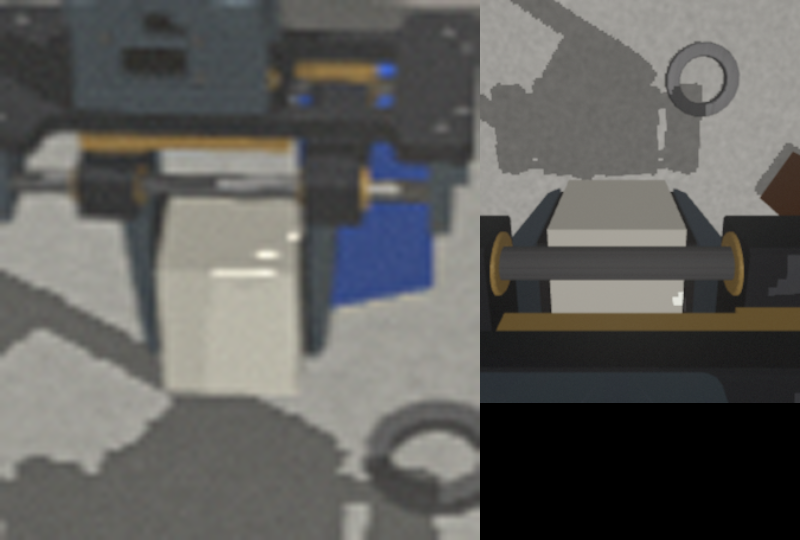

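No swing: the cup is held rigidly at 3 N, still mouth-down in both views. I'll put it back, re-grip it centred and higher, and pivot it in the grip by pressing its rim on the plate edge.

```bash

python3 -m crank '[{"grip":0.04,"x":0,"y":0,"z":0.03,"yaw":0},{"grip":0.04,"x":0,"y":0,"z":0.06,"yaw":0},{"grip":0.04,"x":0,"y":0,"z":0.09,"yaw":0},{"grip":0.04,"x":0,"y":0,"z":0.115,"yaw":0},{"grip":0.04,"x":0,"y":0,"z":0.129,"yaw":0}]' 5 | grep -E "ee_pos|force|width"
for i in 1 2; do python3 -m crank '[{"grip":0.09,"x":0,"y":0,"z":0,"yaw":0},{"grip":0.09,"x":0,"y":0,"z":0,"yaw":0},{"grip":0.09,"x":0,"y":0,"z":0,"yaw":0},{"grip":0.09,"x":0,"y":0,"z":0,"yaw":0},{"grip":0.09,"x":0,"y":0,"z":0,"yaw":0}]' 5 | grep -E "ee_pos|force|width";done
python3 -m crank '[{"grip":0.09,"x":-0.008,"y":0,"z":-0.012,"yaw":0},{"grip":0.09,"x":-0.008,"y":0,"z":-0.012,"yaw":0},{"grip":0.09,"x":-0.008,"y":0,"z":-0.012,"yaw":0},{"grip":0.09,"x":-0.008,"y":0,"z":-0.012,"yaw":0},{"grip":0.09,"x":-0.008,"y":0,"z":-0.012,"yaw":0}]' 5 | grep -E "ee_pos|force|width"
for i in 1 2; do python3 -m crank '[{"grip":0.04,"x":0,"y":0,"z":0,"yaw":0},{"grip":0.04,"x":0,"y":0,"z":0,"yaw":0},{"grip":0.04,"x":0,"y":0,"z":0,"yaw":0},{"grip":0.04,"x":0,"y":0,"z":0,"yaw":0},{"grip":0.04,"x":0,"y":0,"z":0,"yaw":0}]' 5 | grep -E "ee_pos|force|width"; done
for i in 1 2; do python3 -m crank '[{"grip":0.04,"x":0,"y":0,"z":-0.02,"yaw":0},{"grip":0.04,"x":0,"y":0,"z":-0.04,"yaw":0},{"grip":0.04,"x":0,"y":0,"z":-0.06,"yaw":0},{"grip":0.04,"x":0,"y":0,"z":-0.08,"yaw":0},{"grip":0.04,"x":0,"y":0,"z":-0.08,"yaw":-0.08}]' 5 | grep -E "ee_pos|force|width";done
python3 go.py 607 -40 130 95
```

```text
ee_pos: [482.4, -330.0, 18.6]
force: [-4.4, 0.9, 7.8]
gripper_width: 50.2
gripper_force: 5.0
ee_pos: [484.8, -331.7, 23.3]
force: [0.4, 0.3, -1.3]
gripper_width: 80.7
gripper_force: 0.0
ee_pos: [484.0, -331.1, 22.0]
force: [0.3, 0.1, -0.5]
gripper_width: 90.2
gripper_force: 0.0
ee_pos: [483.1, -338.6, 33.4]
force: [-0.1, -0.3, -0.3]
gripper_width: 89.9
gripper_force: 0.0
ee_pos: [483.4, -339.0, 33.8]
force: [0.4, 0.7, 0.9]
gripper_width: 59.4
gripper_force: 0.0
ee_pos: [483.3, -339.0, 33.9]
force: [-0.9, -0.5, -0.4]
gripper_width: 50.1
gripper_force: 0.5
ee_pos: [485.6, -340.6, 118.2]
force: [0.9, -0.7, -0.3]
gripper_width: 39.9
gripper_force: 0.0
ee_pos: [485.4, -340.4, 198.5]
force: [0.6, -0.6, 1.1]
gripper_width: 40.0
gripper_force: 0.0
t 9.9 pos [ 485.4 -340.4  198.5] rot [179.6   0.3  95.2] q6 -41.3 F [ 0.6 -0.6  1.1] | shift [0.2886 0.1478 0.0678] yaw 0.003
```

```bash

for i in 1; do python3 -m crank '[{"grip":0.09,"x":0,"y":0,"z":0,"yaw":0.16},{"grip":0.09,"x":0,"y":0,"z":0,"yaw":0.16},{"grip":0.09,"x":0,"y":0,"z":0,"yaw":0.16},{"grip":0.09,"x":0,"y":0,"z":0,"yaw":0.16},{"grip":0.09,"x":0,"y":0,"z":0,"yaw":0.16}]' 5 >/dev/null;done
python3 - <<'E'
from h import *
s=state();m=camera_model("wrist");im=grab_frame("wrist");cv2.imwrite("pics/w4.png",im[150:330,220:440,::-1].repeat(3,0).repeat(3,1))
print(s["ee_pos"],s["ee_rot"])
for X in((483,-338,60),(483+1.7,-313,60)):print(proj("wrist",np.array(X),m))
E
```

```text
[ 483.37376306 -339.0611637   193.79316647] [-1.79996543e+02 -1.15957243e-02  8.59845560e+01]
[314.65240418 196.95995483]
[314.58081855 171.88813166]
```

View pics/w4.png

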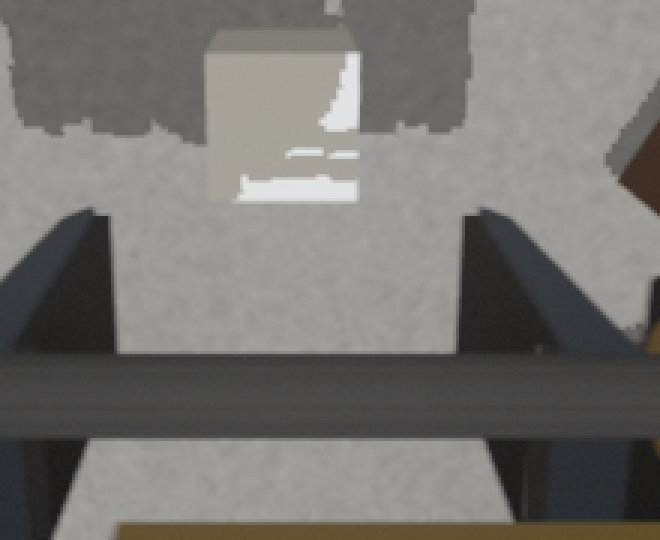

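The cup still stands mouth-down. Its top face spans crop x 205–360, y 52–203, so its centre is about (483,-334). I'll shift +4 mm and grip again with more closing time.

```bash

python3 -m crank '[{"grip":0.09,"x":0.004,"y":0,"z":0.04,"yaw":0},{"grip":0.09,"x":0.004,"y":0,"z":0.08,"yaw":0},{"grip":0.09,"x":0.004,"y":0,"z":0.12,"yaw":0},{"grip":0.09,"x":0.004,"y":0,"z":0.161,"yaw":0},{"grip":0.09,"x":0.004,"y":0,"z":0.161,"yaw":0}]' 5 | grep -E "ee_pos|force|width"
for i in 1 2 3; do python3 -m crank '[{"grip":0.04,"x":0,"y":0,"z":0,"yaw":0},{"grip":0.04,"x":0,"y":0,"z":0,"yaw":0},{"grip":0.04,"x":0,"y":0,"z":0,"yaw":0},{"grip":0.04,"x":0,"y":0,"z":0,"yaw":0},{"grip":0.04,"x":0,"y":0,"z":0,"yaw":0}]' 5 | grep -E "ee_pos|force|width"; done
for i in 1; do python3 -m crank '[{"grip":0.04,"x":0,"y":0,"z":-0.03,"yaw":0},{"grip":0.04,"x":0,"y":0,"z":-0.06,"yaw":0},{"grip":0.04,"x":0,"y":0,"z":-0.09,"yaw":0},{"grip":0.04,"x":0,"y":0,"z":-0.12,"yaw":0},{"grip":0.04,"x":0,"y":0,"z":-0.12,"yaw":-0.15}]' 5 | grep -E "ee_pos|force|width";done
python3 go.py 607 -40 130 95
```

```text
ee_pos: [478.9, -331.6, 25.6]
force: [-1.0, 0.8, -0.7]
gripper_width: 90.3
gripper_force: 0.0
ee_pos: [484.7, -335.9, 35.1]
force: [-0.8, 0.7, 0.4]
gripper_width: 59.3
gripper_force: 0.0
ee_pos: [483.9, -335.4, 34.1]
force: [-0.1, 1.0, 7.7]
gripper_width: 50.1
gripper_force: 5.0
ee_pos: [484.0, -335.4, 34.1]
force: [-1.5, 1.0, 6.5]
gripper_width: 50.0
gripper_force: 5.0
ee_pos: [486.6, -337.1, 159.3]
force: [1.3, -0.6, -1.1]
gripper_width: 49.9
gripper_force: 5.0
t 12.5 pos [ 486.6 -337.1  159.3] rot [179.5   0.4  93.2] q6 -39.0 F [ 1.3 -0.6 -1.1] | shift [0.2901 0.1365 0.0285] yaw -0.031
```

```bash

for i in 1 2; do python3 -m crank '[{"grip":0.04,"x":0.03,"y":0.014,"z":0.005,"yaw":-0.005},{"grip":0.04,"x":0.06,"y":0.028,"z":0.01,"yaw":-0.015},{"grip":0.04,"x":0.09,"y":0.042,"z":0.015,"yaw":-0.015},{"grip":0.04,"x":0.12,"y":0.056,"z":0.02,"yaw":-0.015},{"grip":0.04,"x":0.142,"y":0.067,"z":0.022,"yaw":-0.015}]' 5 | grep -E "force|width";done
python3 go.py 606.1 -15.6 105 95
```

```text
force: [-0.0, -0.1, -1.4]
gripper_width: 49.7
gripper_force: 5.0
force: [0.4, 0.6, -0.9]
gripper_width: 49.9
gripper_force: 5.0
t 13.3 pos [604.1 -41.  113.1] rot [179.4   0.   94.8] q6 -9.9 F [ 0.4  0.6 -0.9] | shift [0.0252 0.004  0.0081] yaw -0.003
```

```bash

python3 -m crank '[{"grip":0.04,"x":0.025,"y":0.003,"z":0.005,"yaw":0},{"grip":0.04,"x":0.025,"y":0.003,"z":0.01,"yaw":0},{"grip":0.04,"x":0.025,"y":0.003,"z":0.015,"yaw":0},{"grip":0.04,"x":0.025,"y":0.003,"z":0.02,"yaw":0},{"grip":0.04,"x":0.025,"y":0.003,"z":0.02,"yaw":0}]' 5 | grep -E "pos|force|width"
python3 -m crank '[{"grip":0.04,"x":0,"y":0,"z":0.005,"yaw":0},{"grip":0.04,"x":0,"y":0,"z":0.01,"yaw":0},{"grip":0.04,"x":0,"y":0,"z":0.015,"yaw":0},{"grip":0.04,"x":0,"y":0,"z":0.02,"yaw":0},{"grip":0.04,"x":0,"y":0,"z":0.024,"yaw":0}]' 5 | grep -E "pos|force|width"
python3 - <<'E'
from h import *
S=grab_frame("side")[:,:,::-1]; cv2.imwrite("pics/s5.png",cv2.resize(S[100:250,230:400],(680,600),interpolation=2))
E
```

```text
ee_pos: [599.7, -19.2, 87.4]
force: [-0.2, 0.1, -0.6]
gripper_width: 49.9
gripper_force: 5.0
ee_pos: [601.2, -18.6, 65.0]
force: [-0.7, 0.2, 7.0]
gripper_width: 50.0
gripper_force: 5.0
```

View pics/s5.png

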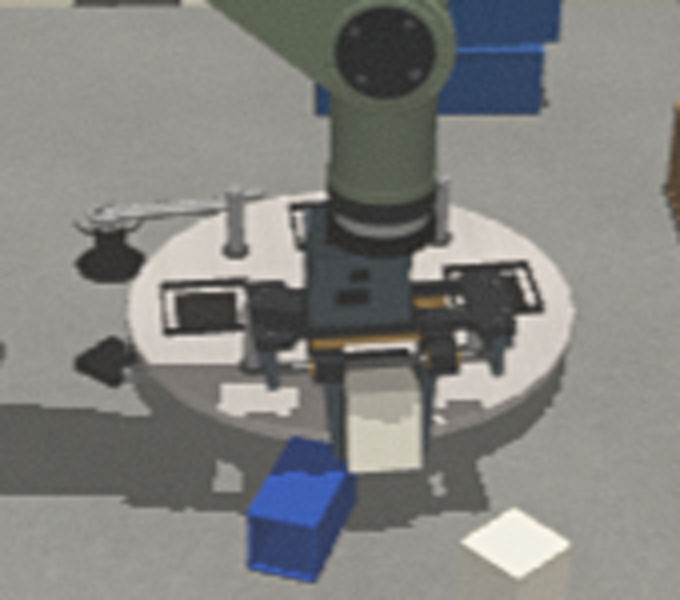

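The crop shows the cup at (383,420), held on the near plate edge. The blue block now lies on its side at (300,510), knocked on the way over; it is not one of the listed bystanders. I'll measure the tilt and the block's place before going on.

```bash
python3 - <<'E'
from h import *
im=grab_frame("top");s=grab_frame("side");w=grab_frame("wrist")
for n,i in(("top",im),("side",s)):
    h=cv2.cvtColor(i,cv2.COLOR_RGB2HSV);k=cv2.inRange(h,(105,120,60),(125,255,255))
    for c in cv2.findContours(k,cv2.RETR_EXTERNAL,cv2.CHAIN_APPROX_NONE)[0]:
        if cv2.contourArea(c)>60:
            p=cen(c);r=cv2.minAreaRect(np.float32([plane(n,q[0],50)[:2] for q in c]));print(n,p.round(),cv2.contourArea(c),np.round(r[0]),np.round(r[1]),round(r[2]))
a=cv2.resize(w[:,160:480],(480,600));b=cv2.resize(im[150:270,300:400].copy(),(320,384));c=np.zeros((600,320,3),np.uint8);c[:384]=b
cv2.imwrite("pics/w6.png",np.hstack([a,c])[:,:,::-1])
E
```

```text
top [636. 296.] 301.5 [ 289. -946.] [ 27. 151.] 81
top [100. 214.] 198.5 [580. 668.] [ 20. 151.] 2
top [121. 167.] 203.5 [716. 597.] [161.  19.] 3
top [ 84. 175.] 3713.5 [708. 712.] [237. 163.] 4
side [304. 227.] 574.0 [544. -86.] [146.  63.] 73
side [354. 104.] 1030.5 [761. 714.] [434. 125.] 86
side [128.  23.] 290.0 [-449. 1834.] [  50. 1082.] 19
```

View pics/w6.png

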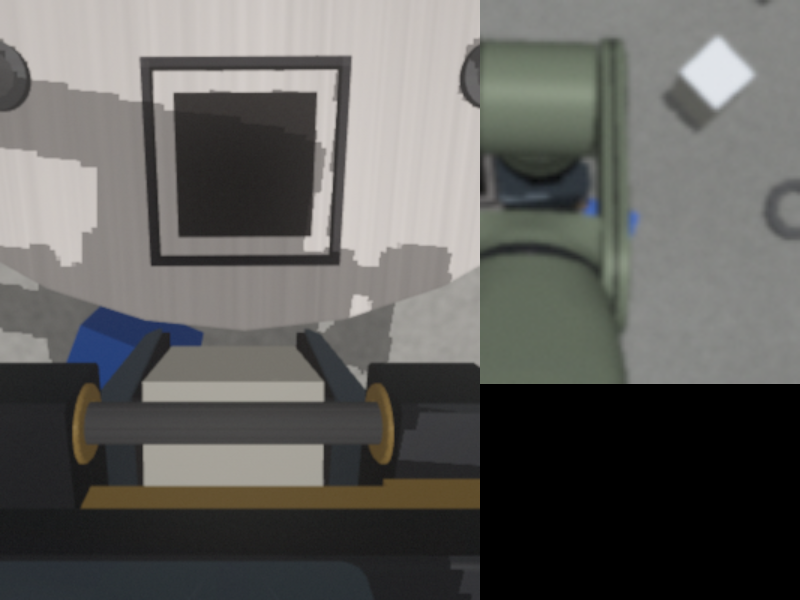

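```bash
python3 - <<'E'
from h import *
print(state()["ee_pos"],state()["force"])
print("plate edge",plane("wrist",(323,219),50))
for z in(30,40,50,60):print(z,"cup low front",plane("wrist",(310,231),z))
for z in(70,80,90):print(z,"cup top front",plane("wrist",(310,254),z))
# side view plate bottom edge too
print("side blue box", plane("side",(305,240),0))
E
```

```text
[600.97564179 -18.32063094  64.90759994] [ 0.20308561 -0.88879712  0.44319463]
plate edge [6.04252907e+02 2.18670657e-02 5.00000000e+01]
30 cup low front [597.41938294 -15.83668228  30.        ]
40 cup low front [597.27521207 -12.02951119  40.        ]
50 cup low front [597.13104119  -8.22234011  50.        ]
60 cup low front [596.98687032  -4.41516902  60.        ]
70 cup top front [597.8974829  -13.89919683  70.        ]
80 cup top front [597.68358848  -9.21344778  80.        ]
90 cup top front [597.46969405  -4.52769873  90.        ]
side blue box [ 5.45547512e+02 -8.66605983e+01  1.13686838e-13]
```

```bash
cat >fit.py <<'E'
from h import *
from scipy.optimize import least_squares
def fit(x,H,obs,g0):
    # obs: (cam,pixel,(u,w)) point in cup section: u along +y from centre, w above mouth; unknown mouth-centre (y,z), tilt
    def X(g,u,w):
        c,s=np.cos(g[2]),np.sin(g[2]);return np.array([x,g[0]+u*c-w*s,g[1]+u*s+w*c])
    def f(g):
        r=[]
        for cam,p,(u,w) in obs:
            q=X(g,u,w);r.append((proj(cam,q)-p)[1])
        return r
    s=least_squares(f,g0);return s.x[:2].round(1),np.degrees(s.x[2]).round(1),np.round(s.fun,1)
E
python3 - <<'E'
from fit import *
print(fit(599,60,[("wrist",(310,231),(25,0)),("wrist",(310,254),(25,60)),("side",(325.8,198.7),(-25,60)),("side",(325.8,217.5),(-25,0))],[-18,30,0]))
E
```

```text
(array([-34.1,  50.9]), np.float64(-11.6), array([-0. ,  0. , -0.4,  0.4]))
```

The fit shows the cup slipped in the grip (grip 22 mm above the rim, 12 mm off centre, tilted 11°) from hitting the block. I'll set it down in a clear spot on the bench and re-grip.

```bash

python3 -m crank '[{"grip":0.04,"x":-0.02,"y":0,"z":-0.04,"yaw":0},{"grip":0.04,"x":-0.02,"y":0,"z":-0.08,"yaw":0},{"grip":0.04,"x":-0.02,"y":0,"z":-0.11,"yaw":0},{"grip":0.04,"x":-0.02,"y":0,"z":-0.13,"yaw":0},{"grip":0.04,"x":-0.02,"y":0,"z":-0.13,"yaw":0}]' 5 | grep -E "force|width"
python3 go.py 430 -160 200 95
# tool x=+y ; tool y=+x (yaw95)
python3 -m crank '[{"grip":0.04,"x":-0.03,"y":-0.04,"z":0,"yaw":0.02},{"grip":0.04,"x":-0.06,"y":-0.08,"z":0,"yaw":0.04},{"grip":0.04,"x":-0.08,"y":-0.11,"z":0,"yaw":0.06},{"grip":0.04,"x":-0.1,"y":-0.14,"z":0,"yaw":0.085},{"grip":0.04,"x":-0.107,"y":-0.16,"z":0,"yaw":0.085}]' 5 | grep -E "force|width"
python3 go.py 430 -160 60 90
```

```text
force: [1.6, -0.3, -1.4]
gripper_width: 49.7
gripper_force: 5.0
t 14.8 pos [605.2 -38.4 200.2] rot [1.794e+02 1.000e-01 9.480e+01] q6 -9.5 F [ 1.6 -0.3 -1.4] | shift [-0.1065 -0.1847 -0.0015] yaw -0.004
force: [-0.5, -1.0, -0.4]
gripper_width: 49.6
gripper_force: 5.0
t 15.2 pos [ 448.5 -159.6  193.2] rot [-179.8   -0.    89.8] q6 -20.7 F [-0.5 -1.  -0.4] | shift [-0.0004 -0.018   0.1333] yaw -0.003
```

```bash

python3 -m crank '[{"grip":0.04,"x":0,"y":0,"z":0.04,"yaw":0},{"grip":0.04,"x":0,"y":0,"z":0.08,"yaw":0},{"grip":0.04,"x":0,"y":0,"z":0.12,"yaw":0},{"grip":0.04,"x":0,"y":0,"z":0.15,"yaw":0},{"grip":0.04,"x":0,"y":0,"z":0.168,"yaw":0}]' 5 | grep -E "pos|force|width"
python3 -m crank '[{"grip":0.04,"x":0,"y":0,"z":0.003,"yaw":0},{"grip":0.04,"x":0,"y":0,"z":0.003,"yaw":0},{"grip":0.09,"x":0,"y":0,"z":0.003,"yaw":0},{"grip":0.09,"x":0,"y":0,"z":0.003,"yaw":0},{"grip":0.09,"x":0,"y":0,"z":0.003,"yaw":0}]' 5 | grep -E "pos|force|width"
python3 -m crank '[{"grip":0.09,"x":0,"y":0,"z":0,"yaw":0},{"grip":0.09,"x":0,"y":0,"z":-0.03,"yaw":0},{"grip":0.09,"x":-0.02,"y":0,"z":-0.07,"yaw":0},{"grip":0.09,"x":-0.04,"y":0,"z":-0.11,"yaw":0},{"grip":0.09,"x":-0.04,"y":0,"z":-0.14,"yaw":0}]' 5 | grep -E "pos|force|width"
python3 - <<'E'
from h import *
s=state();m=camera_model("wrist");im=grab_frame("wrist");cv2.imwrite("pics/w7.png",im[100:340,180:480,::-1].repeat(2,0).repeat(2,1))
print(s["ee_pos"],s["ee_rot"])
for X in((445,-160,60),(445,-135,60),(470,-160,60)):print(proj("wrist",np.array(X),m))
E
```

```text
ee_pos: [448.6, -157.0, 22.7]
force: [-0.1, -0.2, -0.4]
gripper_width: 49.8
gripper_force: 5.0
ee_pos: [453.2, -158.6, 25.3]
force: [-0.4, 0.5, 0.4]
gripper_width: 67.1
gripper_force: 0.0
ee_pos: [452.4, -200.3, 166.8]
force: [1.4, -1.4, -0.1]
gripper_width: 89.8
gripper_force: 0.0
[ 452.43202634 -200.27057905  166.78180902] [1.79853435e+02 1.27550666e-01 8.98889738e+01]
[306.09655509 160.73526619]
[305.79943431 131.21465488]
[334.85936964 160.66313646]
```

View pics/w7.png

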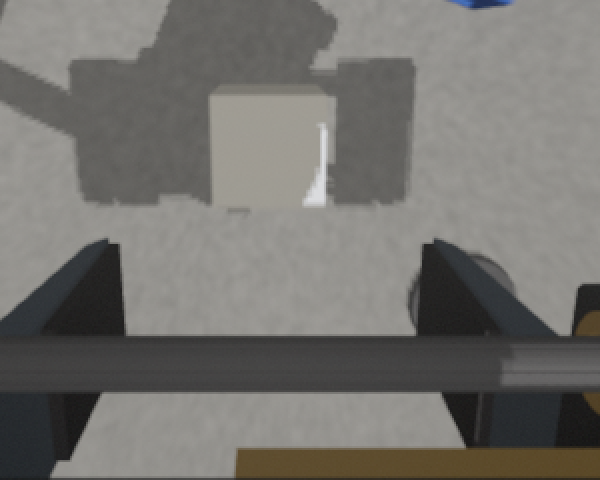

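The cup stands mouth-down with its top face at crop x 209–328, y 95–206, so its centre is at (452,-172). The lockring is partly hidden at crop (460,290), clear of the fingers.

```bash
python3 -m crank '[{"grip":0.09,"x":0.02,"y":0,"z":0.03,"yaw":0},{"grip":0.09,"x":0.02,"y":0,"z":0.03,"yaw":0},{"grip":0.09,"x":0.02,"y":0,"z":0.03,"yaw":0},{"grip":0.09,"x":0.02,"y":0,"z":0.03,"yaw":0},{"grip":0.09,"x":0.02,"y":0,"z":0.03,"yaw":0}]' 5 | grep -E "pos|force|width"; python3 go.py 452 -177 30 90
```

```text
ee_pos: [452.7, -178.7, 134.6]
force: [-0.3, -0.5, 0.2]
gripper_width: 90.3
gripper_force: 0.0
t 16.9 pos [ 452.7 -178.7  134.6] rot [179.9   0.   90. ] q6 -22.8 F [-0.3 -0.5  0.2] | shift [ 0.0018 -0.0008  0.1046] yaw -0.001
```

```bash

python3 -m crank '[{"grip":0.09,"x":0.002,"y":-0.001,"z":0.03,"yaw":0},{"grip":0.09,"x":0.002,"y":-0.001,"z":0.06,"yaw":0},{"grip":0.09,"x":0.002,"y":-0.001,"z":0.09,"yaw":0},{"grip":0.09,"x":0.002,"y":-0.001,"z":0.104,"yaw":0},{"grip":0.09,"x":0.002,"y":-0.001,"z":0.104,"yaw":0}]' 5 | grep -E "pos|force|width"
for i in 1 2 3; do python3 -m crank '[{"grip":0.04,"x":0,"y":0,"z":0,"yaw":0},{"grip":0.04,"x":0,"y":0,"z":0,"yaw":0},{"grip":0.04,"x":0,"y":0,"z":0,"yaw":0},{"grip":0.04,"x":0,"y":0,"z":0,"yaw":0},{"grip":0.04,"x":0,"y":0,"z":0,"yaw":0}]' 5 | grep -E "pos|_force|width"; done
python3 -m crank '[{"grip":0.04,"x":0,"y":0,"z":-0.03,"yaw":0},{"grip":0.04,"x":0,"y":0,"z":-0.06,"yaw":0},{"grip":0.04,"x":0.02,"y":0,"z":-0.09,"yaw":0},{"grip":0.04,"x":0.05,"y":0,"z":-0.12,"yaw":0},{"grip":0.04,"x":0.08,"y":0,"z":-0.14,"yaw":0}]' 5 | grep -E "force|width"
python3 -m crank '[{"grip":0.04,"x":0.03,"y":0,"z":0,"yaw":0.12},{"grip":0.04,"x":0.06,"y":0,"z":0,"yaw":0.24},{"grip":0.04,"x":0.08,"y":0,"z":0,"yaw":0.35},{"grip":0.04,"x":0.08,"y":0,"z":0,"yaw":0.47},{"grip":0.04,"x":0.08,"y":0,"z":0,"yaw":0.58}]' 5 | grep -E "force|width"
python3 -m crank '[{"grip":0.04,"x":0,"y":0,"z":0,"yaw":0.1},{"grip":0.04,"x":0,"y":0,"z":0,"yaw":0.118},{"grip":0.04,"x":0,"y":0,"z":0,"yaw":0.118},{"grip":0.04,"x":0,"y":0,"z":0,"yaw":0.118},{"grip":0.04,"x":0,"y":0,"z":0,"yaw":0.118}]' 5 | grep -E "force|width"
python3 go.py 463 23 110 50
python3 - <<'E'
from h import *
s=state();m=camera_model("wrist");im=grab_frame("wrist");cv2.imwrite("pics/w8.png",im[:,:,::-1])
E
```

```text
ee_pos: [449.4, -175.8, 27.4]
force: [0.1, 0.2, -0.1]
gripper_width: 89.8
gripper_force: 0.0
ee_pos: [451.7, -176.5, 30.9]
gripper_width: 59.3
gripper_force: 0.0
ee_pos: [451.4, -176.3, 30.5]
gripper_width: 49.8
gripper_force: 5.0
ee_pos: [451.4, -176.3, 30.4]
gripper_width: 49.8
gripper_force: 5.0
force: [1.5, 0.7, -0.9]
gripper_width: 49.8
gripper_force: 5.0
force: [-0.4, -0.2, -0.9]
gripper_width: 50.0
gripper_force: 5.0
force: [0.4, 0.0, -1.0]
gripper_width: 49.5
gripper_force: 5.0
t 19.8 pos [451.1 -16.3 169.8] rot [-180.    0.   50.] q6 36.4 F [ 0.4  0.  -1. ] | shift [ 0.0378 -0.0161  0.0598] yaw 0.0
```

View pics/w8.png

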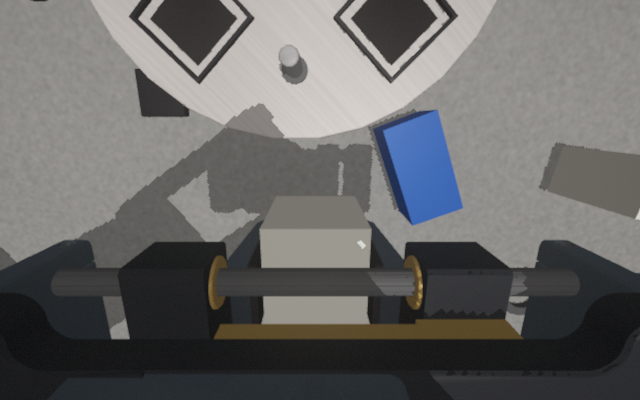

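The wrist view shows the plate edge at (290,137), peg0 at (291,57) and the cup held square. The blue block lies at (417,167), just right of the path.

```bash
python3 - <<'E'
from h import *
s=state();p=np.array(s["ee_pos"]);y=np.radians(s["ee_rot"][2]);ux=np.array([np.cos(y),np.sin(y)]);uy=np.array([np.sin(y),-np.cos(y)])
for n,px,z in(("edge",(310,137),50),("edgeL",(250,131),50),("edgeR",(370,125),50),("peg0",(289,53),110),("blk",(372,127),0),("blk top",(385,133),50),("blk",(412,222),50),("blkR",(437,111),50),("blkR",(462,207),50),("cupfront low",(315,197),140),("cupfront top",(315,227),200)):
    X=plane("wrist",px,z);print(n,X.round(1),"rel tool x,y",((X[:2]-p[:2])@ux).round(1),((X[:2]-p[:2])@uy).round(1))
C=np.array([589.6,173.7]);print("centre rel",(C-p[:2])@ux,(C-p[:2])@uy)
E
```

```text
edge [485.7  32.7  50. ] rel tool x,y 59.8 -5.0
edgeL [448.2  71.   50. ] rel tool x,y 65.0 -58.3
edgeR [533.1   6.5  50. ] rel tool x,y 70.1 48.1
peg0 [512.9  84.4 110. ] rel tool x,y 116.9 -17.4
blk [539.6  -2.9   0. ] rel tool x,y 67.2 59.1
blk top [539.1  -7.6  50. ] rel tool x,y 63.2 61.8
blk [509.2 -91.8  50. ] rel tool x,y -20.5 93.0
blkR [585.1 -21.7  50. ] rel tool x,y 82.0 106.1
blkR [ 554.3 -110.    50. ] rel tool x,y -5.4 139.2
cupfront low [468.5   5.1 140. ] rel tool x,y 27.6 -0.5
cupfront top [469.6   6.4 200. ] rel tool x,y 29.3 -0.4
centre rel 234.59102437295627 -16.07770404337416
```

```bash

python3 -m crank '[{"grip":0.04,"x":0.02,"y":-0.016,"z":0.03,"yaw":0},{"grip":0.04,"x":0.046,"y":-0.016,"z":0.05,"yaw":0},{"grip":0.04,"x":0.046,"y":-0.016,"z":0.07,"yaw":0},{"grip":0.04,"x":0.046,"y":-0.016,"z":0.085,"yaw":0},{"grip":0.04,"x":0.046,"y":-0.016,"z":0.085,"yaw":0}]' 5 | grep -E "pos|force|width"
python3 -m crank '[{"grip":0.04,"x":0,"y":0,"z":0.005,"yaw":0},{"grip":0.04,"x":-0.002,"y":0,"z":0.01,"yaw":0},{"grip":0.04,"x":-0.004,"y":0,"z":0.015,"yaw":0},{"grip":0.04,"x":-0.008,"y":0,"z":0.018,"yaw":0},{"grip":0.04,"x":-0.012,"y":0,"z":0.02,"yaw":0}]' 5 | grep -E "pos|force|width"
python3 - <<'E'
from h import *
im=grab_frame("wrist");cv2.imwrite("pics/w9.png",im[:,:,::-1])
E
```

```text
ee_pos: [466.4, 29.4, 82.2]
force: [-0.6, 0.5, -0.9]
gripper_width: 49.7
gripper_force: 5.0
ee_pos: [461.9, 19.9, 65.9]
force: [0.6, 0.8, 2.4]
gripper_width: 49.9
gripper_force: 5.0
```

View pics/w9.png

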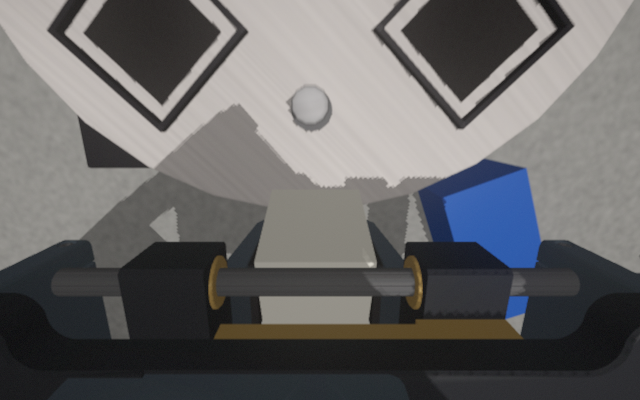

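The cup is now pivoting: its front face stretches from row 190, on the plate, to row 262. I continue pressing down.

```bash

python3 -m crank '[{"grip":0.04,"x":0,"y":0,"z":0.005,"yaw":0},{"grip":0.04,"x":0,"y":0,"z":0.01,"yaw":0},{"grip":0.04,"x":0,"y":0,"z":0.015,"yaw":0},{"grip":0.04,"x":0,"y":0,"z":0.02,"yaw":0},{"grip":0.04,"x":0,"y":0,"z":0.024,"yaw":0}]' 5 | grep -E "pos|force|width"
python3 -m crank '[{"grip":0.04,"x":0,"y":0,"z":0.004,"yaw":0},{"grip":0.04,"x":0,"y":0,"z":0.008,"yaw":0},{"grip":0.04,"x":0,"y":0,"z":0.012,"yaw":0},{"grip":0.04,"x":0,"y":0,"z":0.015,"yaw":0},{"grip":0.04,"x":0,"y":0,"z":0.015,"yaw":0}]' 5 | grep -E "pos|force|width"
python3 - <<'E'
from h import *
im=grab_frame("wrist");S=grab_frame("side");a=cv2.resize(im[80:340,170:470],(400,347));b=cv2.resize(S[120:250,200:350],(400,347),interpolation=2);cv2.imwrite("pics/w10.png",np.hstack([a,b])[:,:,::-1])
E
```

```text
ee_pos: [460.6, 20.0, 40.4]
force: [-1.5, -1.3, 3.4]
gripper_width: 50.0
gripper_force: 5.0
ee_pos: [460.2, 20.1, 25.0]
force: [-1.4, 0.0, -1.0]
gripper_width: 49.8
gripper_force: 5.0
```

View pics/w10.png

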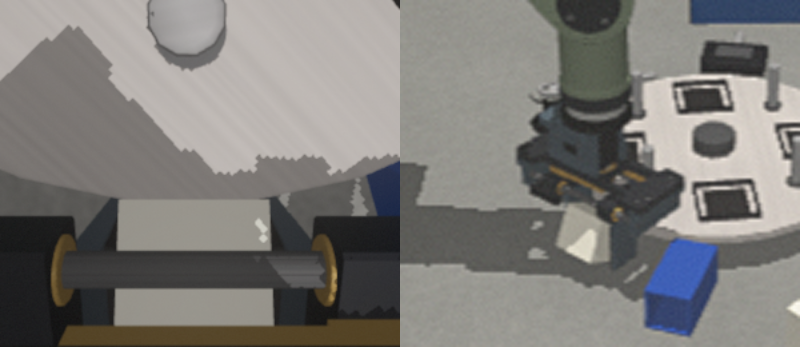

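The wrist half shows the cup's former front wall now facing up, with its mouth edge at the plate edge (crop row 197). The side half shows the cup tilted, its closed end toward the camera.

```bash
cat >ang.py <<'E'
from h import *
def tips(px,R,ang0):
    # intersect pixel ray with circle of radius R about grasp point in the tool x - z plane; ang0 = start angle of the tip
    s=state();p=np.array(s["ee_pos"]);y=np.radians(s["ee_rot"][2]);ux=np.array([np.cos(y),np.sin(y),0]);n=np.array([np.sin(y),-np.cos(y),0])
    o,d=ray("wrist",px);g=p+[0,0,5]
    o2=np.array([(o-g)@ux,o[2]-g[2]]);d2=np.array([d@ux,d[2]]);d2/=np.linalg.norm(d2)
    b=o2@d2;D=b*b-o2@o2+R*R
    if D<0:return "closest",np.sqrt(o2@o2-b*b),(o2-b*d2).round(1)
    return [((o2+t*d2).round(1),round(np.degrees(np.arctan2(*(o2+t*d2)[::-1]))-ang0,1)) for t in(-b-D**.5,-b+D**.5)]
E
python3 - <<'E'
from ang import *
print(tips((310,227.6),45.5,-50.4))
im=cv2.imread("pics/w10.png")
E
python3 go.py 460 20 25 50
```

```text
[(array([31.8, 32.6]), np.float64(96.1)), (array([  3. , -45.4]), np.float64(-35.8))]
t 21.7 pos [460.5  20.2  25.5] rot [-180.    0.   50.] q6 41.1 F [-1.8 -0.9 -1.3] | shift [-0.0005 -0.0003  0.0005] yaw -0.001
```

```bash

python3 -m crank '[{"grip":0.04,"x":-0.025,"y":0,"z":0,"yaw":0},{"grip":0.04,"x":-0.05,"y":0,"z":0,"yaw":0},{"grip":0.04,"x":-0.05,"y":0,"z":-0.025,"yaw":0},{"grip":0.04,"x":-0.05,"y":0,"z":-0.055,"yaw":0},{"grip":0.04,"x":-0.05,"y":0,"z":-0.07,"yaw":0}]' 5 | grep -E "pos|force|width"
python3 -m crank '[{"grip":0.04,"x":0.025,"y":0,"z":0,"yaw":0},{"grip":0.04,"x":0.05,"y":0,"z":0,"yaw":0},{"grip":0.04,"x":0.05,"y":0,"z":0.01,"yaw":0},{"grip":0.04,"x":0.05,"y":0,"z":0.02,"yaw":0},{"grip":0.04,"x":0.05,"y":0,"z":0.03,"yaw":0}]' 5 | grep -E "pos|force|width"
python3 - <<'E'
from ang import *
im=grab_frame("wrist");print([tuple(im[r,310]) for r in range(150,262,6)])
cv2.imwrite("pics/w11.png",im[:,:,::-1])
E
```

```text
ee_pos: [430.2, -18.4, 98.4]
force: [0.8, -0.3, -1.3]
gripper_width: 50.1
gripper_force: 5.0
ee_pos: [461.8, 20.8, 65.9]
force: [0.5, 0.3, -0.8]
gripper_width: 49.9
gripper_force: 5.0
[(np.uint8(198), np.uint8(192), np.uint8(189)), (np.uint8(198), np.uint8(192), np.uint8(188)), (np.uint8(198), np.uint8(192), np.uint8(188)), (np.uint8(200), np.uint8(194), np.uint8(191)), (np.uint8(198), np.uint8(192), np.uint8(189)), (np.uint8(133), np.uint8(128), np.uint8(125)), (np.uint8(132), np.uint8(127), np.uint8(124)), (np.uint8(129), np.uint8(124), np.uint8(121)), (np.uint8(133), np.uint8(128), np.uint8(125)), (np.uint8(132), np.uint8(127), np.uint8(124)), (np.uint8(94), np.uint8(93), np.uint8(89)), (np.uint8(100), np.uint8(97), np.uint8(94)), (np.uint8(99), np.uint8(97), np.uint8(94)), (np.uint8(95), np.uint8(94), np.uint8(91)), (np.uint8(159), np.uint8(156), np.uint8(147)), (np.uint8(158), np.uint8(155), np.uint8(147)), (np.uint8(159), np.uint8(156), np.uint8(147)), (np.uint8(160), np.uint8(156), np.uint8(148)), (np.uint8(159), np.uint8(156), np.uint8(148))]
```

```bash
python3 - <<'E'
from ang import *
im=cv2.imread("pics/w11.png")[:,:,::-1]
print(tips((310,231),45.5,-50.4)); print("edge208",plane("wrist",(310,208),50),"rel proj:")
from ang import *
s=state();p=np.array(s["ee_pos"]);y=np.radians(s["ee_rot"][2]);ux=np.array([np.cos(y),np.sin(y),0])
print("plate edge d",(plane("wrist",(310,208),50)-p)@ux)
for th in(70,80,90,96,105):
    r=[]
    for q in((29,-35),(-21,-35),(26,-35),(-18,-35)):
        c,sn=np.cos(np.radians(th)),np.sin(np.radians(th));X=p+[0,0,5]+ux*(q[0]*c-q[1]*sn)+np.array([0,0,q[0]*sn+q[1]*c]);r.append(proj("wrist",X)[1].round(1))
    print(th,r)
print([im[r,310].tolist() for r in range(200,240,2)])
print([im[218,c].tolist() for c in range(230,400,10)])
E
```

```text
[(array([30.7, 33.6]), np.float64(98.0)), (array([  0.5, -45.5]), np.float64(-39.0))]
edge208 [473.59485288  41.83572973  50.        ] rel proj:
plate edge d 24.92450477807481
70 [np.float64(192.1), np.float64(201.1), np.float64(192.8), np.float64(200.7)]
80 [np.float64(203.2), np.float64(195.1), np.float64(202.6), np.float64(195.5)]
90 [np.float64(217.6), np.float64(190.6), np.float64(215.4), np.float64(191.8)]
96 [np.float64(227.5), np.float64(188.7), np.float64(224.4), np.float64(190.4)]
105 [np.float64(244.1), np.float64(187.1), np.float64(239.6), np.float64(189.7)]
[[130, 125, 122], [130, 125, 122], [132, 127, 124], [132, 126, 123], [115, 112, 109], [94, 93, 89], [97, 94, 91], [97, 96, 93], [100, 97, 94], [101, 98, 95], [99, 97, 95], [99, 97, 94], [96, 95, 92], [96, 95, 92], [95, 94, 91], [160, 157, 148], [159, 156, 148], [159, 156, 147], [159, 156, 147], [159, 156, 147]]
[[101, 100, 96], [94, 93, 90], [94, 93, 90], [98, 96, 94], [95, 94, 91], [95, 94, 90], [97, 95, 92], [97, 97, 93], [101, 98, 95], [98, 96, 93], [96, 95, 91], [98, 96, 94], [97, 95, 92], [100, 98, 96], [99, 98, 95], [97, 96, 92], [95, 94, 91]]
```

```bash
cat >wid.py <<'E'
from ang import *
def wid(im,rows,c0=315,W=50):
    # width of the cup face in each row -> depth -> (u,z) relative to grasp point in tool x / up
    s=state();p=np.array(s["ee_pos"])+[0,0,5];y=np.radians(s["ee_rot"][2]);ux=np.array([np.cos(y),np.sin(y),0])
    m=camera_model("wrist");K=np.array(m["intrinsics"]);R=np.array(m["R"]);out=[]
    g=im.astype(float).sum(2)
    for r in rows:
        gr=np.abs(np.diff(cv2.GaussianBlur(g[r-1:r+2].mean(0)[None],(3,1),0)[0]))
        L=c0-70+np.argmax(gr[c0-70:c0-35]);Rr=c0+35+np.argmax(gr[c0+35:c0+70])
        Z=K[0,0]*W/(Rr-L);cam=np.linalg.solve(K,[(L+Rr)/2+.5,r,1])*Z
        X=R.T@(cam-np.array(m["t"]));out.append((r,int(L),int(Rr),((X-p)@ux).round(1),(X-p)[2].round(1)))
    return out
E
python3 - <<'E'
from wid import *
im=cv2.imread("pics/w11.png")[:,:,::-1]
for o in wid(im,[233,236,240,244,248,252,256,260,264]):print(o)
im=cv2.imread("pics/w9.png")[:,:,::-1]
E
```

```text
(233, 258, 371, np.float64(26.8), np.float64(25.9))
(236, 258, 372, np.float64(25.9), np.float64(27.3))
(240, 257, 372, np.float64(24.7), np.float64(28.9))
(244, 257, 372, np.float64(23.0), np.float64(29.4))
(248, 257, 372, np.float64(21.3), np.float64(29.8))
(252, 257, 372, np.float64(19.7), np.float64(30.3))
(256, 257, 372, np.float64(18.0), np.float64(30.7))
(260, 257, 372, np.float64(16.3), np.float64(31.2))
(264, 257, 373, np.float64(15.2), np.float64(32.7))
```

The width-based depth says the cup sits at about 70° and slipped to 17 mm from its mouth. I'll lay it on the bench, then re-grip it nearer its closed end.

```bash

python3 -m crank '[{"grip":0.04,"x":-0.03,"y":0,"z":0,"yaw":0},{"grip":0.04,"x":-0.06,"y":0,"z":0,"yaw":0},{"grip":0.04,"x":-0.06,"y":0,"z":0.02,"yaw":0},{"grip":0.04,"x":-0.06,"y":0,"z":0.04,"yaw":0},{"grip":0.04,"x":-0.06,"y":0,"z":0.044,"yaw":0}]' 5 | grep -E "pos|force|width"
for i in 1 2; do python3 -m crank '[{"grip":0.09,"x":0,"y":0,"z":0,"yaw":0},{"grip":0.09,"x":0,"y":0,"z":0,"yaw":0},{"grip":0.09,"x":0,"y":0,"z":0,"yaw":0},{"grip":0.09,"x":0,"y":0,"z":0,"yaw":0},{"grip":0.09,"x":0,"y":0,"z":0,"yaw":0}]' 5 | grep -E "pos|force|width"; done
python3 -m crank '[{"grip":0.09,"x":0,"y":0,"z":-0.02,"yaw":0},{"grip":0.09,"x":0,"y":0,"z":-0.06,"yaw":0},{"grip":0.09,"x":-0.02,"y":0,"z":-0.1,"yaw":0},{"grip":0.09,"x":-0.05,"y":0,"z":-0.14,"yaw":0},{"grip":0.09,"x":-0.08,"y":0,"z":-0.14,"yaw":0}]' 5 | grep -E "pos|force|width"
python3 -m crank '[{"grip":0.09,"x":0,"y":0,"z":0,"yaw":0},{"grip":0.09,"x":0,"y":0,"z":0,"yaw":0},{"grip":0.09,"x":0,"y":0,"z":0,"yaw":0},{"grip":0.09,"x":0,"y":0,"z":0,"yaw":0},{"grip":0.09,"x":0,"y":0,"z":0,"yaw":0}]' 5 | grep -E "pos"
cat >look.py <<'E'
from wid import *
# largest cup-coloured (slightly warm bright / beige) blob in wrist view, on plane z
import sys
def look(z,roi=(150,60,480,262)):
    s=state();m=camera_model("wrist");im=grab_frame("wrist");cv2.imwrite("pics/last.png",im[:,:,::-1])
    b=cv2.GaussianBlur(im,(3,3),0).astype(int);w=b[:,:,0]-b[:,:,2];v=b.sum(2)
    k=(((w>7)&(v>330))|(v>630)).astype(np.uint8);q=np.zeros_like(k);x0,y0,x1,y1=roi;q[y0:y1,x0:x1]=k[y0:y1,x0:x1]
    q=cv2.morphologyEx(cv2.morphologyEx(q,cv2.MORPH_CLOSE,np.ones((7,7))),cv2.MORPH_OPEN,np.ones((5,5)))
    p=np.array(s["ee_pos"]);y=np.radians(s["ee_rot"][2]);A=np.array([[np.cos(y),np.sin(y)],[np.sin(y),-np.cos(y)]])
    for c in cv2.findContours(q,cv2.RETR_EXTERNAL,cv2.CHAIN_APPROX_NONE)[0]:
        if cv2.contourArea(c)>500:
            P=np.float32([A@(plane("wrist",t[0],z,m)[:2]-p[:2]) for t in c]);r=cv2.minAreaRect(P);W=A.T@np.array(r[0])+p[:2]
            print("px",cv2.boundingRect(c),"rel xy",np.round(r[0],1),"size",np.round(r[1],1),"ang",round(r[2],1),"x",P[:,0].min().round(1),P[:,0].max().round(1),"y",P[:,1].min().round(1),P[:,1].max().round(1),"world",W.round(1))
    print(p.round(1),np.round(s["ee_rot"],1))
if __name__=="__main__":look(float(sys.argv[1]))
E
python3 look.py 50
```

```text
ee_pos: [420.8, -26.0, 20.5]
force: [-0.8, -0.9, -0.9]
gripper_width: 49.7
gripper_force: 5.0
ee_pos: [423.0, -25.7, 22.7]
force: [0.1, 0.3, 0.3]
gripper_width: 80.1
gripper_force: 0.0
ee_pos: [422.2, -25.8, 21.9]
force: [0.6, 1.0, 0.7]
gripper_width: 90.2
gripper_force: 0.0
ee_pos: [374.3, -87.7, 166.7]
force: [-0.5, -0.7, -0.6]
gripper_width: 90.1
gripper_force: 0.0
ee_pos: [370.9, -86.3, 161.1]
px (286, 108, 58, 69) rel xy [55.1 -0.9] size [50.3 58.2] ang 90.0 x 26.0 84.2 y -26.1 24.2 world [405.6 -43.5]
[370.9 -86.3 161.1] [-179.9    0.    50. ]
```

```bash

python3 -m crank '[{"grip":0.09,"x":0.025,"y":-0.001,"z":0.03,"yaw":0},{"grip":0.09,"x":0.052,"y":-0.001,"z":0.06,"yaw":0},{"grip":0.09,"x":0.052,"y":-0.001,"z":0.1,"yaw":0},{"grip":0.09,"x":0.052,"y":-0.001,"z":0.13,"yaw":0},{"grip":0.09,"x":0.052,"y":-0.001,"z":0.141,"yaw":0}]' 5 | grep -E "pos|force|width"
for i in 1 2 3; do python3 -m crank '[{"grip":0.04,"x":0,"y":0,"z":0,"yaw":0},{"grip":0.04,"x":0,"y":0,"z":0,"yaw":0},{"grip":0.04,"x":0,"y":0,"z":0,"yaw":0},{"grip":0.04,"x":0,"y":0,"z":0,"yaw":0},{"grip":0.04,"x":0,"y":0,"z":0,"yaw":0}]' 5 | grep -E "pos|_force|width"; done
python3 -m crank '[{"grip":0.04,"x":0,"y":0,"z":-0.03,"yaw":0},{"grip":0.04,"x":0,"y":0,"z":-0.065,"yaw":0},{"grip":0.04,"x":0.03,"y":0,"z":-0.065,"yaw":0},{"grip":0.04,"x":0.06,"y":0,"z":-0.065,"yaw":0},{"grip":0.04,"x":0.092,"y":0,"z":-0.065,"yaw":0}]' 5 | grep -E "pos|force|width"
python3 -m crank '[{"grip":0.04,"x":0,"y":0,"z":0,"yaw":0},{"grip":0.04,"x":0,"y":0,"z":0.005,"yaw":0},{"grip":0.04,"x":0,"y":0,"z":0.01,"yaw":0},{"grip":0.04,"x":0,"y":0,"z":0.01,"yaw":0},{"grip":0.04,"x":0,"y":0,"z":0.01,"yaw":0}]' 5 | grep -E "pos|force|width"
python3 look.py 105
```

```text
ee_pos: [400.9, -45.1, 16.9]
force: [-0.0, -0.5, 0.1]
gripper_width: 90.4
gripper_force: 0.0
ee_pos: [404.4, -46.7, 22.0]
gripper_width: 59.6
gripper_force: 0.0
ee_pos: [404.0, -46.7, 21.7]
gripper_width: 50.0
gripper_force: 5.0
ee_pos: [404.0, -46.7, 21.7]
gripper_width: 49.9
gripper_force: 5.0
ee_pos: [463.2, 24.2, 86.9]
force: [0.2, -0.2, -0.9]
gripper_width: 49.7
gripper_force: 5.0
ee_pos: [461.2, 23.1, 75.2]
force: [0.2, 0.7, -0.4]
gripper_width: 50.0
gripper_force: 5.0
px (150, 60, 330, 202) rel xy [54.9 -0.7] size [ 84.6 137.1] ang 0.0 x 12.6 97.3 y -69.3 67.8 world [496.   65.5]
px (150, 60, 73, 61) rel xy [ 85.6 -49.3] size [33.3 13.8] ang 67.5 x 75.1 97.3 y -66.0 -36.1 world [478.7 120.3]
[461.2  23.1  75.2] [-1.799e+02  1.000e-01  4.990e+01]
```

```bash

python3 -m crank '[{"grip":0.04,"x":0.003,"y":0,"z":0.005,"yaw":0},{"grip":0.04,"x":0.003,"y":0,"z":0.01,"yaw":0},{"grip":0.04,"x":0.003,"y":0,"z":0.015,"yaw":0},{"grip":0.04,"x":0.003,"y":0,"z":0.02,"yaw":0},{"grip":0.04,"x":0.003,"y":0,"z":0.025,"yaw":0}]' 5 | grep -E "pos|force|width"
python3 -m crank '[{"grip":0.04,"x":0,"y":0,"z":0.004,"yaw":0},{"grip":0.04,"x":0,"y":0,"z":0.008,"yaw":0},{"grip":0.04,"x":0,"y":0,"z":0.012,"yaw":0},{"grip":0.04,"x":0,"y":0,"z":0.015,"yaw":0},{"grip":0.04,"x":0,"y":0,"z":0.015,"yaw":0}]' 5 | grep -E "pos|force|width"
python3 - <<'E'
from wid import *
im=grab_frame("wrist");S=grab_frame("side");a=cv2.resize(im[60:340,170:470],(400,373));b=cv2.resize(S[120:250,200:350],(400,373),interpolation=2);cv2.imwrite("pics/w12.png",np.hstack([a,b])[:,:,::-1])
print([im[r,310].tolist() for r in range(170,264,4)])
E
```

```text
ee_pos: [464.8, 25.7, 51.1]
force: [-1.5, -2.1, 5.5]
gripper_width: 50.0
gripper_force: 5.0
ee_pos: [464.3, 26.0, 35.4]
force: [-1.0, -1.0, 2.3]
gripper_width: 49.8
gripper_force: 5.0
[[192, 186, 182], [191, 186, 182], [193, 187, 183], [193, 187, 183], [184, 178, 174], [132, 127, 123], [129, 125, 122], [131, 126, 122], [130, 126, 123], [128, 124, 121], [131, 125, 122], [131, 126, 123], [126, 122, 118], [130, 125, 121], [148, 145, 136], [136, 133, 125], [135, 132, 124], [135, 132, 123], [136, 133, 125], [135, 132, 124], [137, 133, 125], [134, 131, 123], [135, 132, 124], [135, 132, 124]]
```

```bash

python3 -m crank '[{"grip":0.04,"x":0,"y":0,"z":0.003,"yaw":0},{"grip":0.04,"x":0,"y":0,"z":0.006,"yaw":0},{"grip":0.04,"x":0,"y":0,"z":0.009,"yaw":0},{"grip":0.04,"x":0,"y":0,"z":0.012,"yaw":0},{"grip":0.04,"x":0,"y":0,"z":0.012,"yaw":0}]' 5 | grep -E "pos|force|width"
python3 - <<'E'
from wid import *
im=grab_frame("wrist");S=grab_frame("side");a=cv2.resize(im[60:340,170:470],(400,373));b=cv2.resize(S[120:250,200:350],(400,373),interpolation=2);cv2.imwrite("pics/w13.png",np.hstack([a,b])[:,:,::-1])
print([im[r,310].tolist() for r in range(190,264,4)])
E
```

```text
ee_pos: [464.0, 26.1, 23.2]
force: [-0.1, -0.1, -1.2]
gripper_width: 50.1
gripper_force: 5.0
[[189, 183, 179], [127, 122, 119], [129, 124, 120], [126, 120, 118], [129, 124, 120], [126, 121, 118], [125, 121, 117], [126, 122, 119], [126, 121, 118], [124, 119, 116], [126, 121, 117], [125, 121, 118], [124, 120, 116], [128, 125, 121], [149, 145, 137], [134, 131, 122], [120, 118, 110], [119, 116, 109], [119, 116, 109]]
```

View pics/w13.png

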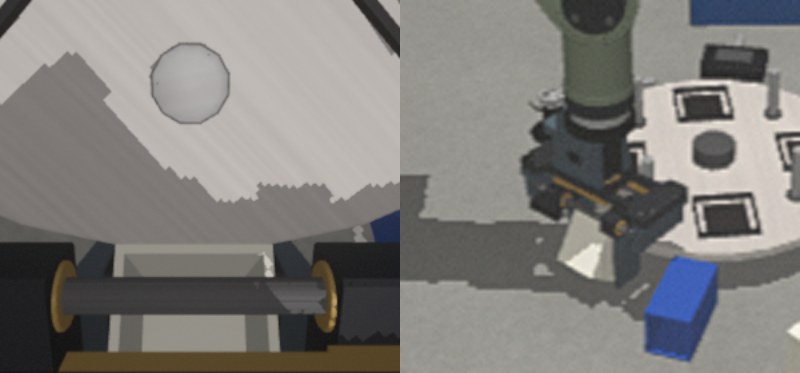

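The last picture shows the mouth open upward: the rim and inner floor are between the fingers at crop (190,290), with the plate edge ahead at row 243. I'll back away, stand the cup on the bench, release and measure.

```bash

python3 -m crank '[{"grip":0.04,"x":-0.02,"y":0,"z":-0.008,"yaw":0},{"grip":0.04,"x":-0.05,"y":0,"z":-0.01,"yaw":0},{"grip":0.04,"x":-0.06,"y":0,"z":-0.01,"yaw":0},{"grip":0.04,"x":-0.06,"y":0,"z":-0.005,"yaw":0},{"grip":0.04,"x":-0.06,"y":0,"z":0.001,"yaw":0}]' 5 | grep -E "pos|force|width"
python3 -m crank '[{"grip":0.04,"x":0,"y":0,"z":0.002,"yaw":0},{"grip":0.04,"x":0,"y":0,"z":0.002,"yaw":0},{"grip":0.09,"x":0,"y":0,"z":0.002,"yaw":0},{"grip":0.09,"x":0,"y":0,"z":0.002,"yaw":0},{"grip":0.09,"x":0,"y":0,"z":0.002,"yaw":0}]' 5 | grep -E "pos|force|width"
python3 -m crank '[{"grip":0.09,"x":0,"y":0,"z":0,"yaw":0},{"grip":0.09,"x":0,"y":0,"z":-0.04,"yaw":0},{"grip":0.09,"x":0,"y":0,"z":-0.08,"yaw":0},{"grip":0.09,"x":-0.03,"y":0,"z":-0.12,"yaw":0},{"grip":0.09,"x":-0.06,"y":0,"z":-0.14,"yaw":0}]' 5 | grep -E "pos|force|width"
python3 -m crank '[{"grip":0.09,"x":-0.01,"y":0,"z":0,"yaw":0},{"grip":0.09,"x":-0.01,"y":0,"z":0,"yaw":0},{"grip":0.09,"x":-0.01,"y":0,"z":0,"yaw":0},{"grip":0.09,"x":-0.01,"y":0,"z":0,"yaw":0},{"grip":0.09,"x":-0.01,"y":0,"z":0,"yaw":0}]' 5 | grep -E "pos"
python3 look.py 60
python3 - <<'E'
import cv2
im=cv2.imread("pics/last.png")[:,:,::-1]
print([(r,im[r,315].tolist()) for r in range(90,240,5)])
E
```

```text
ee_pos: [426.9, -19.9, 22.9]
force: [0.8, -0.7, -0.8]
gripper_width: 49.9
gripper_force: 5.0
ee_pos: [426.5, -19.5, 21.0]
force: [0.3, 1.6, -0.0]
gripper_width: 67.3
gripper_force: 0.0
ee_pos: [390.6, -64.2, 162.6]
force: [1.0, -1.1, -0.2]
gripper_width: 89.7
gripper_force: 0.0
ee_pos: [382.1, -71.3, 158.3]
px (286, 137, 60, 63) rel xy [34.5 -0.2] size [50.  52.9] ang 90.0 x 8.0 60.9 y -25.2 24.8 world [404.1 -44.8]
[382.1 -71.3 158.3] [-179.9    0.    50. ]
[(90, [147, 146, 142]), (95, [151, 150, 145]), (100, [150, 148, 144]), (105, [148, 147, 143]), (110, [152, 150, 146]), (115, [148, 146, 142]), (120, [149, 147, 142]), (125, [151, 149, 145]), (130, [148, 146, 141]), (135, [100, 99, 96]), (140, [152, 151, 147]), (145, [218, 219, 221]), (150, [210, 211, 213]), (155, [160, 158, 149]), (160, [161, 157, 148]), (165, [159, 157, 148]), (170, [160, 157, 149]), (175, [160, 157, 149]), (180, [159, 156, 148]), (185, [124, 121, 114]), (190, [123, 121, 114]), (195, [132, 130, 122]), (200, [102, 101, 98]), (205, [103, 102, 98]), (210, [106, 105, 102]), (215, [153, 151, 147]), (220, [153, 151, 147]), (225, [153, 152, 147]), (230, [155, 153, 149]), (235, [150, 148, 144])]
```

```bash

python3 -m crank '[{"grip":0.09,"x":0.033,"y":0,"z":0.02,"yaw":0},{"grip":0.09,"x":0.033,"y":0,"z":0.05,"yaw":0},{"grip":0.09,"x":0.033,"y":0,"z":0.09,"yaw":0},{"grip":0.09,"x":0.033,"y":0,"z":0.118,"yaw":0},{"grip":0.09,"x":0.033,"y":0,"z":0.118,"yaw":0}]' 12 | grep -E "pos|force|width"
for i in 1 2 3; do python3 -m crank '[{"grip":0.04,"x":0,"y":0,"z":0,"yaw":0},{"grip":0.04,"x":0,"y":0,"z":0,"yaw":0},{"grip":0.04,"x":0,"y":0,"z":0,"yaw":0},{"grip":0.04,"x":0,"y":0,"z":0,"yaw":0},{"grip":0.04,"x":0,"y":0,"z":0,"yaw":0}]' 12 | grep -E "pos|_force|width"; done
python3 -m crank '[{"grip":0.04,"x":0,"y":0,"z":-0.03,"yaw":0},{"grip":0.04,"x":0,"y":0,"z":-0.06,"yaw":0},{"grip":0.04,"x":0,"y":0,"z":-0.09,"yaw":0},{"grip":0.04,"x":0,"y":0,"z":-0.12,"yaw":-0.1},{"grip":0.04,"x":0,"y":0,"z":-0.14,"yaw":-0.2}]' 12 | grep -E "force|width"
python3 -m crank '[{"grip":0.04,"x":0,"y":0,"z":0,"yaw":-0.12},{"grip":0.04,"x":0,"y":0,"z":0,"yaw":-0.24},{"grip":0.04,"x":0,"y":0,"z":0,"yaw":-0.36},{"grip":0.04,"x":0,"y":0,"z":0,"yaw":-0.48},{"grip":0.04,"x":0,"y":0,"z":0,"yaw":-0.585}]' 12 | grep -E "force|width"
python3 go.py 475.5 163.7 120 95
```

```text
ee_pos: [399.3, -45.4, 36.7]
force: [-0.7, 0.1, -0.3]
gripper_width: 89.9
gripper_force: 0.0
ee_pos: [404.3, -46.9, 42.8]
gripper_width: 59.2
gripper_force: 0.0
ee_pos: [403.8, -46.8, 42.3]
gripper_width: 50.2
gripper_force: 12.0
ee_pos: [403.8, -46.8, 42.3]
gripper_width: 49.9
gripper_force: 12.0
force: [-0.0, 0.2, -0.7]
gripper_width: 49.6
gripper_force: 12.0
force: [0.1, -0.2, -0.2]
gripper_width: 49.8
gripper_force: 12.0
t 32.9 pos [403.  -46.7 181.4] rot [-180.    -0.    95.2] q6 -13.5 F [ 0.1 -0.2 -0.2] | shift [0.2029 0.0915 0.0614] yaw 0.004
```

```bash

python3 -m crank '[{"grip":0.04,"x":0.03,"y":0.014,"z":0,"yaw":0},{"grip":0.04,"x":0.06,"y":0.028,"z":0,"yaw":0},{"grip":0.04,"x":0.09,"y":0.042,"z":0,"yaw":0},{"grip":0.04,"x":0.12,"y":0.056,"z":0,"yaw":0},{"grip":0.04,"x":0.15,"y":0.07,"z":0,"yaw":0.004}]' 12 | grep -E "_force|width"
python3 -m crank '[{"grip":0.04,"x":0.03,"y":0.01,"z":0,"yaw":0},{"grip":0.04,"x":0.053,"y":0.0215,"z":0,"yaw":0},{"grip":0.04,"x":0.053,"y":0.0215,"z":0,"yaw":0},{"grip":0.04,"x":0.053,"y":0.0215,"z":0,"yaw":0},{"grip":0.04,"x":0.053,"y":0.0215,"z":0,"yaw":0}]' 12 | grep -E "_force|width"
python3 go.py 475.5 163.7 97 95
python3 - <<'E'
from h import *
# where are the pocket insert edges and cup in wrist view
m=camera_model("wrist");im=grab_frame("wrist");cv2.imwrite("pics/w14.png",im[:,:,::-1])
T=grab_frame("top");cv2.imwrite("pics/t14.png",T[:,:,::-1])
g=cv2.cvtColor(im,cv2.COLOR_RGB2GRAY)
k=(g<75).astype(np.uint8)
for c in cv2.findContours(k,cv2.RETR_LIST,cv2.CHAIN_APPROX_NONE)[0]:
    if 150<cv2.contourArea(c)<6000:
        r=cv2.boundingRect(c);print(r,cv2.contourArea(c),plane("wrist",(r[0]+r[2]/2,r[1]+r[3]/2),50,m).round(1))
E
```

```text
gripper_width: 49.8
gripper_force: 12.0
gripper_width: 50.2
gripper_force: 12.0
t 33.8 pos [476.6 162.7 181.1] rot [-179.9    0.    94.7] q6 12.9 F [-0.6 -0.4 -0.8] | shift [ 0.0012 -0.0008  0.0841] yaw -0.005
(101, 295, 30, 45) 892.5 [268.8   9.4  50. ]
(92, 272, 30, 24) 510.0 [263.1  50.5  50. ]
(509, 271, 25, 23) 357.5 [702.5  88.8  50. ]
(207, 256, 12, 54) 280.0 [375.8  61.1  50. ]
(409, 255, 15, 55) 312.5 [591.5  79.6  50. ]
(406, 171, 38, 45) 265.5 [583.1 176.6  50. ]
(287, 171, 52, 25) 1199.0 [473.2 177.5  50. ]
(519, 170, 60, 49) 2347.0 [704.  185.6  50. ]
(513, 161, 77, 66) 4125.0 [706.3 186.3  50. ]
(276, 160, 74, 38) 347.5 [472.9 182.   50. ]
(507, 159, 90, 71) 5212.0 [706.9 185.8  50. ]
(217, 159, 35, 54) 1011.0 [397.4 168.8  50. ]
(413, 37, 62, 61) 3284.5 [579.4 290.5  50. ]
(401, 22, 91, 87) 1025.0 [581.3 292.2  50. ]
(222, 14, 23, 25) 398.0 [395.  307.6  50. ]
(209, 0, 60, 65) 3002.0 [399.7 303.4  50. ]
```

```bash

python3 -m crank '[{"grip":0.04,"x":0.002,"y":-0.0015,"z":0.02,"yaw":0},{"grip":0.04,"x":0.002,"y":-0.0015,"z":0.04,"yaw":0},{"grip":0.04,"x":0.002,"y":-0.0015,"z":0.06,"yaw":0},{"grip":0.04,"x":0.002,"y":-0.0015,"z":0.075,"yaw":0},{"grip":0.04,"x":0.002,"y":-0.0015,"z":0.083,"yaw":0}]' 12 | grep -E "pos|force|width"
python3 -m crank '[{"grip":0.04,"x":0,"y":0,"z":0.0015,"yaw":0},{"grip":0.04,"x":0,"y":0,"z":0.003,"yaw":0},{"grip":0.04,"x":0,"y":0,"z":0.0045,"yaw":0},{"grip":0.04,"x":0,"y":0,"z":0.006,"yaw":0},{"grip":0.04,"x":0,"y":0,"z":0.006,"yaw":0}]' 12 | grep -E "pos|force|width"
```

```text
ee_pos: [474.2, 163.7, 96.9]
force: [0.6, -0.5, -0.9]
gripper_width: 50.2
gripper_force: 12.0
ee_pos: [476.0, 165.2, 93.0]
force: [-0.7, 0.3, -0.7]
gripper_width: 50.4
gripper_force: 12.0
```

```bash

python3 -m crank '[{"grip":0.04,"x":0,"y":0,"z":0.001,"yaw":0},{"grip":0.04,"x":0,"y":0,"z":0.001,"yaw":0},{"grip":0.09,"x":0,"y":0,"z":0.001,"yaw":0},{"grip":0.09,"x":0,"y":0,"z":0.001,"yaw":0},{"grip":0.09,"x":0,"y":0,"z":0.001,"yaw":0}]' 12 | grep -E "pos|force|width"
python3 -m crank '[{"grip":0.09,"x":0,"y":0,"z":0,"yaw":0},{"grip":0.09,"x":0,"y":0,"z":-0.03,"yaw":0},{"grip":0.09,"x":0,"y":0,"z":-0.06,"yaw":0},{"grip":0.09,"x":-0.03,"y":0,"z":-0.09,"yaw":0},{"grip":0.09,"x":-0.06,"y":0,"z":-0.12,"yaw":0}]' 12 | grep -E "pos|force|width"
python3 -m crank '[{"grip":0.09,"x":0,"y":0,"z":0,"yaw":0},{"grip":0.0,"x":0,"y":0,"z":0,"yaw":0},{"grip":0.0,"x":0,"y":0,"z":0,"yaw":0},{"grip":0.0,"x":0,"y":0,"z":0,"yaw":0},{"grip":0,"x":0,"y":0,"z":0,"yaw":0}]' 12 | grep -E "pos"
python3 - <<'E'
from look import *
s=state();m=camera_model("wrist");im=grab_frame("wrist");cv2.imwrite("pics/w15.png",im[:,:,::-1])
print(s["ee_pos"])
for X in((475.5,163.7,110),(475.5,138.7,110),(475.5,188.7,110),(450.5,163.7,110),(500.5,163.7,110)):print(np.round(proj("wrist",np.array(X),m)))
c=int(proj("wrist",np.array((475.5,163.7,110)),m)[0]);r=int(proj("wrist",np.array((475.5,163.7,110)),m)[1])
g=im.sum(2)//3
print("col",[(i,int(g[i,c])) for i in range(r-60,min(r+70,262),3)]);print("row",[(i,int(g[r-10,i])) for i in range(c-60,c+61,3)])
E
```

```text
ee_pos: [475.7, 165.2, 91.6]
force: [-0.3, 0.7, -0.7]
gripper_width: 66.9
gripper_force: 0.0
ee_pos: [480.3, 106.6, 211.6]
force: [1.0, 0.1, 0.1]
gripper_width: 90.5
gripper_force: 0.0
ee_pos: [479.6, 107.0, 208.9]
[479.6183447  107.03538862 208.94587399]
[316. 142.]
[314. 172.]
[319. 111.]
[286. 140.]
[346. 145.]
col [(82, 132), (85, 132), (88, 133), (91, 132), (94, 131), (97, 130), (100, 52), (103, 108), (106, 130), (109, 150), (112, 137), (115, 153), (118, 153), (121, 153), (124, 153), (127, 153), (130, 153), (133, 152), (136, 153), (139, 152), (142, 152), (145, 152), (148, 152), (151, 152), (154, 151), (157, 148), (160, 116), (163, 116), (166, 133), (169, 142), (172, 126), (175, 126), (178, 126), (181, 126), (184, 126), (187, 125), (190, 126), (193, 126), (196, 125), (199, 155), (202, 193), (205, 193), (208, 193), (211, 192)]
row [(256, 128), (259, 128), (262, 133), (265, 130), (268, 129), (271, 127), (274, 130), (277, 129), (280, 80), (283, 78), (286, 133), (289, 151), (292, 102), (295, 129), (298, 152), (301, 152), (304, 152), (307, 151), (310, 153), (313, 152), (316, 152), (319, 151), (322, 152), (325, 152), (328, 153), (331, 152), (334, 215), (337, 195), (340, 105), (343, 122), (346, 216), (349, 60), (352, 130), (355, 131), (358, 132), (361, 131), (364, 199), (367, 131), (370, 131), (373, 131), (376, 131)]
```

The low cup is within about 2 mm of the pocket centre and its rim reads at the expected height. Next I index by pushing peg0 with closed fingers.

```bash

python3 go.py 548.6 60.9 95 95
python3 -m crank '[{"grip":0,"x":-0.026,"y":0.032,"z":0,"yaw":0},{"grip":0,"x":-0.052,"y":0.065,"z":0,"yaw":0},{"grip":0,"x":-0.052,"y":0.065,"z":0.04,"yaw":0},{"grip":0,"x":-0.052,"y":0.065,"z":0.08,"yaw":0},{"grip":0,"x":-0.052,"y":0.065,"z":0.08,"yaw":0}]' 12 | grep -E "pos|force|width"
python3 -m crank '[{"grip":0,"x":0,"y":0,"z":0,"yaw":0},{"grip":0,"x":0,"y":0,"z":0,"yaw":0},{"grip":0,"x":0,"y":0,"z":0,"yaw":0},{"grip":0,"x":0,"y":0,"z":0,"yaw":0},{"grip":0,"x":0,"y":0,"z":0,"yaw":0}]' 12 | grep -E "pos|force|width"
python3 go.py 548.6 60.9 95 95
```

```text
t 36.0 pos [479.8 107.  209.1] rot [-179.8    0.    94.8] q6 6.5 F [0.4 0.2 0.7] | shift [-0.0517  0.0651  0.1139] yaw -0.004
ee_pos: [544.2, 59.5, 122.7]
force: [-1.0, 0.6, -0.7]
gripper_width: 29.0
gripper_force: 0.0
ee_pos: [550.4, 60.3, 132.3]
force: [0.1, -0.1, -0.0]
gripper_width: 0.6
gripper_force: 0.0
t 36.8 pos [550.4  60.3 132.3] rot [179.8  -0.   94.7] q6 0.3 F [ 0.1 -0.1 -0. ] | shift [ 0.0007 -0.0018  0.0373] yaw -0.005
```

```bash

python3 -m crank '[{"grip":0,"x":0,"y":-0.001,"z":0.012,"yaw":0},{"grip":0,"x":0,"y":-0.001,"z":0.025,"yaw":0},{"grip":0,"x":0,"y":-0.001,"z":0.037,"yaw":0},{"grip":0,"x":0,"y":-0.001,"z":0.037,"yaw":0},{"grip":0,"x":0,"y":-0.001,"z":0.037,"yaw":0}]' 12 | grep -E "pos|force:"
python3 -m crank '[{"grip":0,"x":0.005,"y":-0.009,"z":0,"yaw":0},{"grip":0,"x":0.009,"y":-0.015,"z":0,"yaw":0},{"grip":0,"x":0.014,"y":-0.022,"z":0,"yaw":0},{"grip":0,"x":0.019,"y":-0.0285,"z":0,"yaw":0},{"grip":0,"x":0.024,"y":-0.034,"z":0,"yaw":0}]' 12 | grep -E "pos|force:"
python3 -m crank '[{"grip":0,"x":0.007,"y":-0.006,"z":0,"yaw":0},{"grip":0,"x":0.014,"y":-0.0115,"z":0,"yaw":0},{"grip":0,"x":0.021,"y":-0.016,"z":0,"yaw":0},{"grip":0,"x":0.028,"y":-0.0205,"z":0,"yaw":0},{"grip":0,"x":0.034,"y":-0.024,"z":0,"yaw":0}]' 12 | grep -E "pos|force:"
python3 -m crank '[{"grip":0,"x":0.008,"y":-0.0032,"z":0,"yaw":0},{"grip":0,"x":0.016,"y":-0.006,"z":0,"yaw":0},{"grip":0,"x":0.024,"y":-0.0083,"z":0,"yaw":0},{"grip":0,"x":0.032,"y":-0.0098,"z":0,"yaw":0},{"grip":0,"x":0.040,"y":-0.0108,"z":0,"yaw":0}]' 12 | grep -E "pos|force:"
python3 -m crank '[{"grip":0,"x":0.006,"y":0,"z":0,"yaw":0},{"grip":0,"x":0.012,"y":0,"z":0,"yaw":0},{"grip":0,"x":0.017,"y":0,"z":0,"yaw":0},{"grip":0,"x":0.017,"y":0,"z":0,"yaw":0},{"grip":0,"x":0.017,"y":0,"z":0,"yaw":0}]' 12 | grep -E "pos|force:"
python3 -m crank '[{"grip":0,"x":0,"y":0,"z":0,"yaw":0},{"grip":0,"x":0,"y":0,"z":0,"yaw":0},{"grip":0,"x":0,"y":0,"z":-0.04,"yaw":0},{"grip":0,"x":0,"y":0,"z":-0.08,"yaw":0},{"grip":0.09,"x":0,"y":0,"z":-0.11,"yaw":0}]' 12 | grep -E "pos|force:"
```

```text
ee_pos: [548.5, 60.0, 93.9]
force: [-0.8, 0.4, 0.5]
gripper_force: 0.0
ee_pos: [515.2, 82.7, 94.7]
force: [8.6, 3.6, -4.2]
gripper_force: 4.4
ee_pos: [493.0, 115.0, 95.8]
force: [16.7, 0.2, -3.9]
gripper_force: 6.3
ee_pos: [471.8, 151.7, 94.1]
force: [0.8, -1.6, 0.0]
gripper_force: 0.7
ee_pos: [469.4, 169.2, 93.1]
force: [-0.4, -0.9, -0.6]
gripper_force: 0.0
ee_pos: [470.7, 168.8, 205.7]
force: [0.7, -0.1, 1.3]
gripper_force: 0.0
```

```bash

for i in 1 2 3; do python3 -m crank '[{"grip":0.09,"x":-0.027,"y":0.009,"z":-0.002,"yaw":0},{"grip":0.09,"x":-0.054,"y":0.018,"z":-0.004,"yaw":0},{"grip":0.09,"x":-0.082,"y":0.026,"z":-0.006,"yaw":0},{"grip":0.09,"x":-0.109,"y":0.035,"z":-0.01,"yaw":0},{"grip":0.09,"x":-0.136,"y":0.044,"z":-0.012,"yaw":0}]' 5 | grep -E "_force" ;done
for i in 1 2; do python3 -m crank '[{"grip":0.09,"x":0,"y":0,"z":0,"yaw":0.1},{"grip":0.09,"x":0,"y":0,"z":0,"yaw":0.2},{"grip":0.09,"x":0,"y":0,"z":0,"yaw":0.3},{"grip":0.09,"x":0,"y":0,"z":0,"yaw":0.4},{"grip":0.09,"x":0,"y":0,"z":0,"yaw":0.4625}]' 5 | grep -E "_force" ;done
python3 - <<'E'
from look import *
look(96)
T=grab_frame("top");S=grab_frame("side");cv2.imwrite("pics/t16.png",T[:,:,::-1]);cv2.imwrite("pics/s16.png",S[:,:,::-1])
hs=cv2.cvtColor(T,cv2.COLOR_RGB2GRAY);k=np.zeros_like(hs);k[150:270,195:320]=(hs[150:270,195:320]<70)*255
for c in cv2.findContours(k,cv2.RETR_EXTERNAL,cv2.CHAIN_APPROX_NONE)[0]:
    if cv2.contourArea(c)>40:p=cen(c);print(p.round(1),cv2.contourArea(c),plane("top",p,53).round(1))
X=np.array((579.5,288,110.));print("expect low rim top",[proj("top",X+d).round(1) for d in([0,0,0],[25,0,0],[-25,0,0],[0,25,0],[0,-25,0])])
c=proj("top",X).astype(int);g=T.sum(2)//3;print(g[c[1]-14:c[1]+15:2,c[0]-14:c[0]+15:2])
E
```

```text
gripper_force: 0.0
gripper_force: 0.0
gripper_force: 0.0
gripper_force: 0.0
gripper_force: 0.0
px (445, 158, 35, 76) rel xy [ -2.7 149.2] size [34.4 78.6] ang 81.8 x -40.8 38.0 y 131.8 170.8 world [ 731.7 -340.7]
px (290, 106, 51, 53) rel xy [62.5 -0.8] size [48.9 49.3] ang 0.0 x 38.1 87.0 y -25.5 23.8 world [ 681.3 -185. ]
[ 635.  -227.   238.9] [-179.9    0.    41.4]
[264.9 243.8] 180.0 [478.5 146.2  53. ]
[292.2 198. ] 165.5 [616.9  62.2  53. ]
[247.3 172.3] 162.0 [700.9 201.2  53. ]
expect low rim top [array([213.3, 209.4]), array([213.5, 200.9]), array([213.1, 217.9]), array([204.7, 209.5]), array([221.9, 209.2])]
[[138 177 200 202 205 205 205 204 203 202 203 205 204 204 204]
 [143 193 202 202 205 204 203 204 202 203 202 205 206 204 203]
 [150 202 202 202 202 204 204 205 203 202 203 205 205 204 204]
 [152 202 204 202 203 204 204 205 203 202 202 204 207 205 204]
 [164 203 205 202 202 205 205 205 204 205 203 203 199 185 169]
 [172 203 206 203 203 205 205 204 205 206 208 192 118 125 112]
 [180 205 206 205 204 207 208 204 199 166 136 167 114 131 149]
 [183 206 207 210 199 171 143 116 101  97 105 171 139 101 148]
 [180 207 207 210 132  95  97 117 155 167 200 223 164  98 124]
 [174 207 207 209 147  97 129 216 228 229 229 230 189 103 116]
 [176 208 206 210 174  99 118 215 229 229 230 229 210 115 108]
 [164 203 206 208 187 105 103 195 229 230 229 230 223 134 101]
 [156 201 206 206 207 118  99 169 227 230 229 229 226 156 100]
 [152 201 205 205 210 140  99 148 226 230 228 225 215 161  97]
 [146 195 206 203 208 163 125 160 212 201 166 134 110  98 110]]
```

```bash

python3 -m crank '[{"grip":0.09,"x":0.03,"y":-0.001,"z":0.02,"yaw":0},{"grip":0.09,"x":0.0585,"y":-0.001,"z":0.05,"yaw":0},{"grip":0.09,"x":0.0585,"y":-0.001,"z":0.09,"yaw":0},{"grip":0.09,"x":0.0585,"y":-0.001,"z":0.12,"yaw":0},{"grip":0.09,"x":0.0585,"y":-0.001,"z":0.15,"yaw":0}]' 5 | grep -E "pos|force:"
python3 -m crank '[{"grip":0.09,"x":0,"y":0,"z":0.02,"yaw":0},{"grip":0.09,"x":0,"y":0,"z":0.035,"yaw":0},{"grip":0.09,"x":0,"y":0,"z":0.044,"yaw":0},{"grip":0.09,"x":0,"y":0,"z":0.044,"yaw":0},{"grip":0.09,"x":0,"y":0,"z":0.044,"yaw":0}]' 5 | grep -E "pos|force:"
for i in 1 2 3; do python3 -m crank '[{"grip":0.04,"x":0,"y":0,"z":0,"yaw":0},{"grip":0.04,"x":0,"y":0,"z":0,"yaw":0},{"grip":0.04,"x":0,"y":0,"z":0,"yaw":0},{"grip":0.04,"x":0,"y":0,"z":0,"yaw":0},{"grip":0.04,"x":0,"y":0,"z":0,"yaw":0}]' 5 | grep -E "pos|_force|width"; done
python3 - <<'E'
from h import *
T=grab_frame("top");cv2.imwrite("pics/t17.png",T[:,:,::-1])
hs=cv2.cvtColor(T,cv2.COLOR_RGB2GRAY);k=np.zeros_like(hs);k[150:270,195:320]=(hs[150:270,195:320]<70)*255
for c in cv2.findContours(k,cv2.RETR_EXTERNAL,cv2.CHAIN_APPROX_NONE)[0]:
    if cv2.contourArea(c)>40:p=cen(c);print(p.round(1),cv2.contourArea(c),plane("top",p,53).round(1))
# bright low-cup rim/inside
k=np.zeros_like(hs);k[190:232,192:240]=(hs[190:232,192:240]>219)*255
for c in cv2.findContours(k,cv2.RETR_EXTERNAL,cv2.CHAIN_APPROX_NONE)[0]:
    if cv2.contourArea(c)>5:print("bright",cv2.boundingRect(c),cv2.contourArea(c))
S=grab_frame("side");cv2.imwrite("pics/s17.png",S[:,:,::-1]);
X=np.array((579.5,288,110.));print("expect side",[proj("side",X+d).round(1) for d in([0,0,0],[25,0,0],[-25,0,0],[0,25,0],[0,-25,0],[0,-25,-60])])
g=S.sum(2)//3;c=proj("side",X).astype(int);print(g[c[1]-12:c[1]+34:2,c[0]-18:c[0]+20:3])
E
```

```text
ee_pos: [678.0, -186.5, 87.1]
force: [0.4, 0.3, -0.7]
gripper_force: 0.0
ee_pos: [678.7, -187.4, 45.6]
force: [1.1, -0.8, -0.2]
gripper_force: 0.0
ee_pos: [678.7, -187.3, 46.1]
gripper_width: 59.5
gripper_force: 0.0
ee_pos: [678.6, -187.3, 45.7]
gripper_width: 50.0
gripper_force: 5.0
ee_pos: [678.6, -187.3, 45.7]
gripper_width: 49.9
gripper_force: 5.0
[263.6 244.1] 181.5 [477.5 150.2  53. ]
[292.4 199.3] 168.5 [612.8  61.6  53. ]
[248.7 172. ] 164.0 [701.8 196.8  53. ]
bright (213, 211, 11, 10) 67.0
expect side [array([313.3, 141. ]), array([320.8, 140.9]), array([305.7, 141. ]), array([313.1, 137.3]), array([313.5, 144.7]), array([313.5, 160.5])]
[[108  95  96  98  96  97  93  95  94  94  93  93  95]
 [156 104  92  94  96  95  95  95  92  98  96  97  96]
 [150 157 103  96  96  95  96  95  94  97  96  96  94]
 [154 155 153 101  97  92  92  95  96  94  95  94  97]
 [153 158 155 156  97  95  94  95  96  97  96  97  95]
 [152 156 164 184 195  97  93  96  96  96  96  96  94]
 [156 153 212 170 167 158  94  97  95  94  99  96  96]
 [151 154 165 171 173 177 161  95  95  95  96  95  96]
 [151 154 124 198 179 177 188 162  93  96  95  95  93]
 [153 155 124 185 167 166 166 170  67  93  97  95  96]
 [136 156 126 167 173 174 172 172 217 158  92  98  95]
 [217 210 137 164 173 174 173 173 208 215 153  92  96]
 [212  57 114 164 173 174 171 173 193 213 214 132  92]
 [210  70 124 164 173 172 172 175 112 213 213 213 137]
 [207 146 175 165 173 174 173 175  83 210 206 209 211]
 [208 209 132 167 175 176 175 179 151 210 213 210 211]
 [206 208 103 161 169 121  85  58  58 170 209 206 213]
 [211 209  95  63  84 102 159 217 219 212 210 207 208]
 [205 206 210 217 218 216 218 211 209 212 208 204 208]
 [209 211 210 208 209 211 129  92  95 154 211 209 212]
 [204 207 208 211 211 138  92  96  92  91 168 209 205]
 [204 205 206 209 214 100  97  91  98  96 119 209 209]
 [210 210 212 211 211  81  99  96  96  98 113 215 212]]
```

```bash

python3 -m crank '[{"grip":0.04,"x":0,"y":0,"z":-0.03,"yaw":0},{"grip":0.04,"x":0,"y":0,"z":-0.06,"yaw":0},{"grip":0.04,"x":0,"y":0,"z":-0.09,"yaw":0},{"grip":0.04,"x":0,"y":0,"z":-0.12,"yaw":0},{"grip":0.04,"x":0,"y":0,"z":-0.155,"yaw":0}]' 5 | grep -E "_force|width"
python3 -m crank '[{"grip":0.04,"x":-0.006,"y":-0.029,"z":0,"yaw":0},{"grip":0.04,"x":-0.012,"y":-0.059,"z":0,"yaw":0},{"grip":0.04,"x":-0.019,"y":-0.088,"z":0,"yaw":0},{"grip":0.04,"x":-0.026,"y":-0.118,"z":0,"yaw":0},{"grip":0.04,"x":-0.032,"y":-0.147,"z":0,"yaw":0}]' 5 | grep -E "_force|width"
python3 -m crank '[{"grip":0.04,"x":-0.006,"y":-0.029,"z":0,"yaw":-0.03},{"grip":0.04,"x":-0.012,"y":-0.059,"z":0,"yaw":-0.06},{"grip":0.04,"x":-0.019,"y":-0.088,"z":0,"yaw":-0.09},{"grip":0.04,"x":-0.026,"y":-0.118,"z":0,"yaw":-0.12},{"grip":0.04,"x":-0.032,"y":-0.147,"z":0,"yaw":-0.15}]' 5 | grep -E "_force|width"
python3 go.py 436.6 -8.6 170 50
python3 - <<'E'
from h import *
im=grab_frame("wrist");cv2.imwrite("pics/w18.png",im[:,:,::-1])
s=state();m=camera_model("wrist");p=np.array(s["ee_pos"]);y=np.radians(s["ee_rot"][2]);ux=np.array([np.cos(y),np.sin(y)]);uy=np.array([np.sin(y),-np.cos(y)])
g=im.sum(2)//3;print("col315",[(r,int(g[r,315])) for r in range(60,264,4)])
k=cv2.inRange(cv2.cvtColor(im,cv2.COLOR_RGB2HSV),(105,120,60),(125,255,255))
for c in cv2.findContours(k,cv2.RETR_EXTERNAL,cv2.CHAIN_APPROX_NONE)[0]:
    if cv2.contourArea(c)>300:
        b=cv2.boxPoints(cv2.minAreaRect(c));print([(((plane("wrist",q,50,m)[:2]-p[:2])@ux).round(),((plane("wrist",q,50,m)[:2]-p[:2])@uy).round()) for q in b])
k=(g<75).astype(np.uint8)
for c in cv2.findContours(k,cv2.RETR_EXTERNAL,cv2.CHAIN_APPROX_NONE)[0]:
    r=cv2.boundingRect(c)
    if r[1]<150 and cv2.contourArea(c)>400:print(r,plane("wrist",cen(c),52,m).round(1))
E
```

```text
gripper_width: 50.0
gripper_force: 5.0
gripper_width: 50.2
gripper_force: 5.0
gripper_width: 49.9
gripper_force: 5.0
t 45.0 pos [433.3  -9.6 199.8] rot [-179.9    0.    50.4] q6 36.8 F [-0.3 -0.2 -1.4] | shift [0.003  0.0019 0.0298] yaw 0.006
col315 [(60, 156), (64, 151), (68, 167), (72, 177), (76, 196), (80, 200), (84, 201), (88, 202), (92, 204), (96, 205), (100, 205), (104, 205), (108, 205), (112, 205), (116, 204), (120, 205), (124, 204), (128, 205), (132, 147), (136, 147), (140, 132), (144, 97), (148, 97), (152, 97), (156, 96), (160, 95), (164, 93), (168, 93), (172, 94), (176, 96), (180, 95), (184, 95), (188, 94), (192, 114), (196, 114), (200, 114), (204, 115), (208, 115), (212, 114), (216, 114), (220, 115), (224, 115), (228, 115), (232, 115), (236, 115), (240, 115), (244, 114), (248, 150), (252, 149), (256, 149), (260, 149)]
[(np.float64(75.0), np.float64(66.0)), (np.float64(89.0), np.float64(116.0)), (np.float64(-3.0), np.float64(152.0)), (np.float64(-19.0), np.float64(98.0))]
(168, 67, 42, 44) [392.7 147.4  52. ]
(379, 0, 70, 47) [596.8  64.2  52. ]
(201, 0, 67, 69) [466.3 156.8  52. ]
```

```bash

python3 -m crank '[{"grip":0.04,"x":0.03,"y":0.0037,"z":0.02,"yaw":0.006},{"grip":0.04,"x":0.056,"y":0.0037,"z":0.05,"yaw":0.006},{"grip":0.04,"x":0.056,"y":0.0037,"z":0.08,"yaw":0.006},{"grip":0.04,"x":0.056,"y":0.0037,"z":0.1,"yaw":0.006},{"grip":0.04,"x":0.056,"y":0.0037,"z":0.1,"yaw":0.006}]' 5 | grep -E "pos|force:"
python3 -m crank '[{"grip":0.04,"x":0,"y":0,"z":0.003,"yaw":0},{"grip":0.04,"x":0,"y":0,"z":0.004,"yaw":0},{"grip":0.04,"x":-0.004,"y":0,"z":0.007,"yaw":0},{"grip":0.04,"x":-0.008,"y":0,"z":0.010,"yaw":0},{"grip":0.04,"x":-0.012,"y":0,"z":0.013,"yaw":0}]' 5 | grep -E "pos|force:"
python3 -m crank '[{"grip":0.04,"x":-0.003,"y":0,"z":0.004,"yaw":0},{"grip":0.04,"x":-0.006,"y":0,"z":0.008,"yaw":0},{"grip":0.04,"x":-0.009,"y":0,"z":0.012,"yaw":0},{"grip":0.04,"x":-0.011,"y":0,"z":0.016,"yaw":0},{"grip":0.04,"x":-0.013,"y":0,"z":0.02,"yaw":0}]' 5 | grep -E "pos|force:"
python3 - <<'E'
from wid import *
im=grab_frame("wrist");cv2.imwrite("pics/w19.png",im[:,:,::-1]);g=im.sum(2)//3;print("col315",[(r,int(g[r,315])) for r in range(130,264,4)])
E
```

```text
ee_pos: [470.8, 30.5, 96.4]
force: [-0.9, 0.3, -0.9]
gripper_force: 5.0
ee_pos: [467.1, 20.7, 88.8]
force: [0.8, -0.3, 4.4]
gripper_force: 5.0
ee_pos: [457.3, 10.7, 67.2]
force: [-0.6, -1.6, 3.6]
gripper_force: 5.0
col315 [(130, 199), (134, 201), (138, 196), (142, 195), (146, 198), (150, 197), (154, 198), (158, 198), (162, 191), (166, 167), (170, 173), (174, 174), (178, 173), (182, 173), (186, 172), (190, 138), (194, 138), (198, 138), (202, 137), (206, 137), (210, 137), (214, 138), (218, 137), (222, 137), (226, 137), (230, 136), (234, 136), (238, 136), (242, 137), (246, 137), (250, 136), (254, 137), (258, 137), (262, 135)]
```

```bash
python3 - <<'E'
from wid import *
im=cv2.imread("pics/w19.png")[:,:,::-1].astype(np.uint8)
for o in wid(im,[168,172,180,190,200,210,220,230,240,250,258]):print(o)
E
```

```text
(168, 269, 360, np.float64(49.4), np.float64(-13.9))
(172, 268, 361, np.float64(47.9), np.float64(-9.8))
(180, 267, 362, np.float64(44.4), np.float64(-5.3))
(190, 265, 368, np.float64(42.2), np.float64(8.2))
(200, 264, 368, np.float64(37.8), np.float64(10.8))
(210, 262, 367, np.float64(33.6), np.float64(13.4))
(220, 261, 368, np.float64(29.9), np.float64(17.2))
(230, 259, 370, np.float64(27.2), np.float64(23.3))
(240, 257, 372, np.float64(24.7), np.float64(28.9))
(250, 256, 373, np.float64(21.5), np.float64(32.1))
(258, 254, 375, np.float64(20.1), np.float64(36.9))
```

```bash

python3 -m crank '[{"grip":0.04,"x":-0.001,"y":0,"z":0.004,"yaw":0},{"grip":0.04,"x":-0.0025,"y":0,"z":0.008,"yaw":0},{"grip":0.04,"x":-0.0035,"y":0,"z":0.012,"yaw":0},{"grip":0.04,"x":-0.004,"y":0,"z":0.017,"yaw":0},{"grip":0.04,"x":-0.0045,"y":0,"z":0.022,"yaw":0}]' 5 | grep -E "pos|force:"
python3 -m crank '[{"grip":0.04,"x":0,"y":0,"z":0.005,"yaw":0},{"grip":0.04,"x":0.001,"y":0,"z":0.01,"yaw":0},{"grip":0.04,"x":0.002,"y":0,"z":0.015,"yaw":0},{"grip":0.04,"x":0.003,"y":0,"z":0.019,"yaw":0},{"grip":0.04,"x":0.005,"y":0,"z":0.024,"yaw":0}]' 5 | grep -E "pos|force:"
python3 - <<'E'
from wid import *
im=grab_frame("wrist");cv2.imwrite("pics/w20.png",im[:,:,::-1]);g=im.sum(2)//3;print("col315",[(r,int(g[r,315])) for r in range(130,264,3)])
for o in wid(im,range(200,264,6)):print(o)
E
```

```text
ee_pos: [454.2, 7.8, 44.7]
force: [-1.5, -1.9, 2.7]
gripper_force: 5.0
ee_pos: [457.8, 11.7, 20.8]
force: [-2.6, -3.0, 0.3]
gripper_force: 5.0
col315 [(130, 187), (133, 187), (136, 189), (139, 190), (142, 189), (145, 186), (148, 184), (151, 183), (154, 185), (157, 186), (160, 187), (163, 186), (166, 186), (169, 188), (172, 187), (175, 187), (178, 185), (181, 183), (184, 183), (187, 184), (190, 185), (193, 187), (196, 174), (199, 120), (202, 120), (205, 120), (208, 119), (211, 120), (214, 120), (217, 128), (220, 143), (223, 143), (226, 135), (229, 127), (232, 142), (235, 142), (238, 143), (241, 142), (244, 142), (247, 143), (250, 142), (253, 142), (256, 142), (259, 142), (262, 143)]
(200, 245, 366, np.float64(43.2), np.float64(30.6))
(206, 267, 365, np.float64(32.6), np.float64(3.1))
(212, 249, 381, np.float64(41.5), np.float64(41.9))
(218, 274, 355, np.float64(16.4), np.float64(-26.1))
(224, 274, 355, np.float64(12.9), np.float64(-25.1))
(230, 251, 380, np.float64(34.0), np.float64(41.2))
(236, 250, 379, np.float64(31.7), np.float64(41.8))
(242, 251, 378, np.float64(28.7), np.float64(40.7))
(248, 251, 378, np.float64(26.5), np.float64(41.3))
(254, 251, 378, np.float64(24.2), np.float64(41.9))
(260, 251, 377, np.float64(21.5), np.float64(41.7))
```

```bash

python3 -m crank '[{"grip":0.04,"x":-0.03,"y":0,"z":0,"yaw":0},{"grip":0.04,"x":-0.06,"y":0,"z":0,"yaw":0},{"grip":0.04,"x":-0.065,"y":0,"z":0,"yaw":0},{"grip":0.04,"x":-0.065,"y":0,"z":0.002,"yaw":0},{"grip":0.04,"x":-0.065,"y":0,"z":0.003,"yaw":0}]' 5 | grep -E "pos|force:"
for i in 1 2; do python3 -m crank '[{"grip":0.09,"x":0,"y":0,"z":0,"yaw":0},{"grip":0.09,"x":0,"y":0,"z":0,"yaw":0},{"grip":0.09,"x":0,"y":0,"z":0,"yaw":0},{"grip":0.09,"x":0,"y":0,"z":0,"yaw":0},{"grip":0.09,"x":0,"y":0,"z":0,"yaw":0}]' 5 | grep -E "pos|force:"; done
python3 -m crank '[{"grip":0.09,"x":0,"y":0,"z":-0.04,"yaw":0},{"grip":0.09,"x":0,"y":0,"z":-0.08,"yaw":0},{"grip":0.09,"x":-0.02,"y":0,"z":-0.12,"yaw":0},{"grip":0.09,"x":-0.04,"y":0,"z":-0.15,"yaw":0},{"grip":0.09,"x":-0.06,"y":0,"z":-0.17,"yaw":0}]' 5 | grep -E "pos|force:"
python3 -m crank '[{"grip":0.09,"x":-0.02,"y":0,"z":0,"yaw":0},{"grip":0.09,"x":-0.02,"y":0,"z":0,"yaw":0},{"grip":0.09,"x":-0.02,"y":0,"z":0,"yaw":0},{"grip":0.09,"x":-0.02,"y":0,"z":0,"yaw":0},{"grip":0.09,"x":-0.02,"y":0,"z":0,"yaw":0}]' 5 | grep -E "pos|force:"
python3 look.py 50
python3 - <<'E'
from h import *
T=grab_frame("top");cv2.imwrite("pics/t21.png",T[:,:,::-1])
hs=cv2.cvtColor(T,cv2.COLOR_RGB2GRAY);k=np.zeros_like(hs);k[150:270,195:320]=(hs[150:270,195:320]<70)*255
for c in cv2.findContours(k,cv2.RETR_EXTERNAL,cv2.CHAIN_APPROX_NONE)[0]:
    if cv2.contourArea(c)>40:p=cen(c);print(p.round(1),cv2.contourArea(c),plane("top",p,53).round(1))
E
```

```text
ee_pos: [417.5, -38.0, 18.5]
force: [-0.0, -0.3, -0.6]
gripper_force: 5.0
ee_pos: [416.6, -37.9, 18.5]
force: [-0.1, -0.8, 0.1]
gripper_force: 0.0
ee_pos: [416.2, -38.2, 18.5]
force: [-0.2, 0.4, -0.4]
gripper_force: 0.0
ee_pos: [378.3, -84.8, 191.8]
force: [0.8, -0.1, -0.4]
gripper_force: 0.0
ee_pos: [364.8, -98.8, 187.8]
force: [-0.2, 0.3, -0.8]
gripper_force: 0.0
px (276, 108, 53, 101) rel xy [ 36.5 -13.7] size [96.  49.8] ang 2.0 x -11.7 85.1 y -40.2 11.4 world [377.8 -62. ]
[364.8 -98.8 187.8] [-179.9    0.    50. ]
[263.5 244.2] 183.5 [477.5 150.6  53. ]
[292.5 199.5] 172.0 [612.3  61.3  53. ]
[248.8 171.9] 166.0 [702.  196.6  53. ]
```

The tall cup now lies on the bench with a 96 x 50 face visible. The plate stopped 6.5° short of its click because the knocked blue block leans on its rim. I'll pull the block clear first.

```bash

python3 -m crank '[{"grip":0.09,"x":0.03,"y":0.021,"z":0,"yaw":-0.06},{"grip":0.09,"x":0.06,"y":0.041,"z":0,"yaw":-0.12},{"grip":0.09,"x":0.089,"y":0.062,"z":0,"yaw":-0.19},{"grip":0.09,"x":0.119,"y":0.082,"z":0,"yaw":-0.26},{"grip":0.09,"x":0.149,"y":0.103,"z":0,"yaw":-0.33}]' 15 | grep -E "_force"
python3 go.py 539.2 -51 32 69
python3 -m crank '[{"grip":0.09,"x":0,"y":0,"z":0.04,"yaw":0},{"grip":0.09,"x":0,"y":0,"z":0.06,"yaw":0},{"grip":0.09,"x":0,"y":0,"z":0.06,"yaw":0},{"grip":0.09,"x":0,"y":0,"z":0.06,"yaw":0},{"grip":0.09,"x":0,"y":0,"z":0.06,"yaw":0}]' 15 | grep -E "_force"
python3 go.py 539.2 -51 32 69
python3 - <<'E'
from h import *
im=grab_frame("wrist");s=state();m=camera_model("wrist");p=np.array(s["ee_pos"]);y=np.radians(s["ee_rot"][2]);A=np.array([[np.cos(y),np.sin(y)],[np.sin(y),-np.cos(y)]])
k=cv2.inRange(cv2.cvtColor(im,cv2.COLOR_RGB2HSV),(105,120,40),(125,255,255))
for c in cv2.findContours(k,cv2.RETR_EXTERNAL,cv2.CHAIN_APPROX_NONE)[0]:
    if cv2.contourArea(c)>200:
        P=np.float32([A@(plane("wrist",q[0],50,m)[:2]-p[:2]) for q in c]);print(cv2.boundingRect(c),cv2.minAreaRect(P),P.min(0),P.max(0))
E
```

```text
gripper_force: 0.0
t 49.8 pos [541.1 -50.2 187.6] rot [-179.9    0.    69.1] q6 14.4 F [ 0.3  0.5 -0.4] | shift [-0.0014 -0.0012  0.1556] yaw 0.002
gripper_force: 0.0
t 50.2 pos [540.2 -51.5 129.4] rot [179.9  -0.   68.9] q6 14.5 F [ 0.3 -0.4  0.3] | shift [-0.     -0.0013  0.0974] yaw -0.002
(293, 154, 64, 114) ((0.5871200561523438, 8.644298553466797), (49.7285041809082, 97.72003173828125), 88.02536010742188) [-47.41507 -17.39918] [49.28352  34.366653]
```

```bash

python3 -m crank '[{"grip":0.09,"x":0,"y":0.0085,"z":0.02,"yaw":0},{"grip":0.09,"x":0,"y":0.0085,"z":0.05,"yaw":0},{"grip":0.09,"x":0,"y":0.0085,"z":0.08,"yaw":0},{"grip":0.09,"x":0,"y":0.0085,"z":0.097,"yaw":0},{"grip":0.09,"x":0,"y":0.0085,"z":0.097,"yaw":0}]' 15 | grep -E "pos|force:"
for i in 1 2 3; do python3 -m crank '[{"grip":0.04,"x":0,"y":0,"z":0,"yaw":0},{"grip":0.04,"x":0,"y":0,"z":0,"yaw":0},{"grip":0.04,"x":0,"y":0,"z":0,"yaw":0},{"grip":0.04,"x":0,"y":0,"z":0,"yaw":0},{"grip":0.04,"x":0,"y":0,"z":0,"yaw":0}]' 15 | grep -E "_force|width"; done
python3 -m crank '[{"grip":0.04,"x":-0.01,"y":0,"z":-0.001,"yaw":0},{"grip":0.04,"x":-0.03,"y":0,"z":-0.001,"yaw":0},{"grip":0.04,"x":-0.055,"y":0,"z":-0.001,"yaw":0},{"grip":0.04,"x":-0.075,"y":0,"z":0,"yaw":0},{"grip":0.04,"x":-0.075,"y":0,"z":0,"yaw":0}]' 15 | grep -E "pos|force|width"
for i in 1 2; do python3 -m crank '[{"grip":0.09,"x":0,"y":0,"z":0,"yaw":0},{"grip":0.09,"x":0,"y":0,"z":0,"yaw":0},{"grip":0.09,"x":0,"y":0,"z":0,"yaw":0},{"grip":0.09,"x":0,"y":0,"z":0,"yaw":0},{"grip":0.09,"x":0,"y":0,"z":0,"yaw":0}]' 15 | grep -E "_force|width"; done
python3 -m crank '[{"grip":0.09,"x":0,"y":0,"z":-0.03,"yaw":0},{"grip":0.09,"x":0,"y":0,"z":-0.06,"yaw":0},{"grip":0.09,"x":0,"y":0,"z":-0.09,"yaw":0},{"grip":0.09,"x":0,"y":0,"z":-0.12,"yaw":0},{"grip":0.09,"x":0,"y":0,"z":-0.15,"yaw":0}]' 5 | grep -E "pos|force"
python3 - <<'E'
from h import *
T=grab_frame("top");cv2.imwrite("pics/t22.png",T[:,:,::-1])
hs=cv2.cvtColor(T,cv2.COLOR_RGB2GRAY);k=np.zeros_like(hs);k[150:270,195:320]=(hs[150:270,195:320]<70)*255
for c in cv2.findContours(k,cv2.RETR_EXTERNAL,cv2.CHAIN_APPROX_NONE)[0]:
    if cv2.contourArea(c)>40:p=cen(c);print(p.round(1),cv2.contourArea(c),plane("top",p,53).round(1))
E
python3 go.py 364.8 -98.8 188 50
```

```text
ee_pos: [545.7, -54.6, 29.7]
force: [-0.2, 0.5, 0.7]
gripper_force: 0.0
gripper_width: 59.6
gripper_force: 0.0
gripper_width: 50.8
gripper_force: 14.8
gripper_width: 50.5
gripper_force: 14.8
ee_pos: [519.8, -127.7, 32.0]
force: [-1.5, -3.6, 5.2]
gripper_width: 50.2
gripper_force: 14.9
gripper_width: 80.6
gripper_force: 0.0
gripper_width: 89.8
gripper_force: 0.0
ee_pos: [520.0, -124.5, 182.9]
force: [0.7, -0.4, -0.4]
gripper_force: 0.0
[263.5 244.2] 183.0 [477.4 150.6  53. ]
[292.4 199.4] 169.5 [612.5  61.6  53. ]
[248.9 172. ] 161.5 [701.9 196.3  53. ]
t 53.7 pos [ 523.5 -125.4  189.2] rot [ 1.793e+02 -1.000e-01  6.890e+01] q6 6.4 F [ 1.8 -0.8  4.3] | shift [-0.0324 -0.1576 -0.0007] yaw 0.329
```

Still 6.5° short with the block gone, so I'll pinch peg3 at its nominal click position. Closing on it centres the plate.

```bash

python3 -m crank '[{"grip":0.09,"x":0.037,"y":-0.017,"z":0,"yaw":0.06},{"grip":0.09,"x":0.074,"y":-0.033,"z":0,"yaw":0.12},{"grip":0.09,"x":0.111,"y":-0.05,"z":0,"yaw":0.19},{"grip":0.09,"x":0.148,"y":-0.067,"z":0,"yaw":0.26},{"grip":0.09,"x":0.185,"y":-0.083,"z":0,"yaw":0.329}]' 20 | grep -E "_force"
python3 -m crank '[{"grip":0.09,"x":0,"y":0,"z":0,"yaw":0},{"grip":0.09,"x":0,"y":0,"z":0,"yaw":0},{"grip":0.09,"x":0,"y":0,"z":0,"yaw":0},{"grip":0.09,"x":0,"y":0,"z":0,"yaw":0},{"grip":0.09,"x":0,"y":0,"z":0,"yaw":0}]' 20 | grep -E "_force"
python3 go.py 512.5 82.3 95 50
```

```text
gripper_force: 0.0
gripper_force: 0.0
t 54.5 pos [509.7  76.5 181.4] rot [180.    0.   49.9] q6 47.4 F [ 0.1 -0.3  0.7] | shift [ 0.0062 -0.0016  0.0864] yaw -0.002
```

```bash

python3 -m crank '[{"grip":0.09,"x":0.006,"y":-0.0015,"z":0.025,"yaw":0},{"grip":0.09,"x":0.006,"y":-0.0015,"z":0.05,"yaw":0},{"grip":0.09,"x":0.006,"y":-0.0015,"z":0.07,"yaw":0},{"grip":0.09,"x":0.006,"y":-0.0015,"z":0.086,"yaw":0},{"grip":0.09,"x":0.006,"y":-0.0015,"z":0.086,"yaw":0}]' 20 | grep -E "pos|force:"
for i in 1 2 3 4; do python3 -m crank '[{"grip":0.005,"x":0,"y":0,"z":0,"yaw":0},{"grip":0.005,"x":0,"y":0,"z":0,"yaw":0},{"grip":0.005,"x":0,"y":0,"z":0,"yaw":0},{"grip":0.005,"x":0,"y":0,"z":0,"yaw":0},{"grip":0.005,"x":0,"y":0,"z":0,"yaw":0}]' 20 | grep -E "pos|force|width"; done
for i in 1 2; do python3 -m crank '[{"grip":0.06,"x":0,"y":0,"z":0,"yaw":0},{"grip":0.06,"x":0,"y":0,"z":0,"yaw":0},{"grip":0.06,"x":0,"y":0,"z":0,"yaw":0},{"grip":0.06,"x":0,"y":0,"z":0,"yaw":0},{"grip":0.06,"x":0,"y":0,"z":0,"yaw":0}]' 20 | grep -E "_force|width"; done
python3 -m crank '[{"grip":0.09,"x":0,"y":0,"z":-0.03,"yaw":0},{"grip":0.09,"x":0,"y":0,"z":-0.06,"yaw":0},{"grip":0.09,"x":0,"y":0,"z":-0.09,"yaw":0},{"grip":0.09,"x":-0.04,"y":0,"z":-0.1,"yaw":0},{"grip":0.09,"x":-0.08,"y":0,"z":-0.1,"yaw":0}]' 5 | grep -E "pos|force"
python3 -m crank '[{"grip":0.09,"x":-0.04,"y":0,"z":0,"yaw":0},{"grip":0.09,"x":-0.08,"y":0,"z":0,"yaw":0},{"grip":0.09,"x":-0.12,"y":0,"z":0,"yaw":0},{"grip":0.09,"x":-0.15,"y":0,"z":0,"yaw":0},{"grip":0.09,"x":-0.15,"y":0,"z":0,"yaw":0}]' 5 | grep -E "pos|force"
cat >car.py <<'E'
from h import *
T=grab_frame("top");cv2.imwrite("pics/tc.png",T[:,:,::-1])
hs=cv2.cvtColor(T,cv2.COLOR_RGB2GRAY);k=np.zeros_like(hs);k[150:270,195:320]=(hs[150:270,195:320]<70)*255
for c in cv2.findContours(k,cv2.RETR_EXTERNAL,cv2.CHAIN_APPROX_NONE)[0]:
    if cv2.contourArea(c)>100:
        p=cen(c);X=plane("top",p,53);a=np.degrees(np.arctan2(X[1]-173.7,X[0]-589.6))%360;print(cv2.contourArea(c),X.round(1),"angle off click",round((a-5+45)%90-45,1))
E
python3 car.py; python3 look.py 50
```

```text
ee_pos: [510.1, 81.8, 92.4]
force: [-0.2, 0.6, 0.2]
gripper_force: 0.0
ee_pos: [512.9, 83.4, 96.4]
force: [0.2, 1.1, 0.2]
gripper_width: 59.8
gripper_force: 0.0
ee_pos: [512.4, 83.4, 95.5]
force: [1.6, -2.3, -0.0]
gripper_width: 25.9
gripper_force: 1.0
ee_pos: [512.2, 83.4, 95.4]
force: [-0.4, -0.4, -0.1]
gripper_width: 13.4
gripper_force: 20.0
ee_pos: [512.3, 83.4, 95.4]
force: [-1.0, 0.2, -0.9]
gripper_width: 13.5
gripper_force: 20.0
gripper_width: 43.8
gripper_force: 0.0
gripper_width: 60.1
gripper_force: 0.0
ee_pos: [463.2, 22.3, 198.5]
force: [1.0, -0.7, -0.2]
gripper_force: 0.0
ee_pos: [360.8, -95.3, 195.4]
force: [-1.0, 0.3, 0.3]
gripper_force: 0.0
180.5 [475.5 163.4  53. ] angle off click 0.1
173.5 [599.8  59.8  53. ] angle off click 0.1
166.0 [704.  183.9  53. ] angle off click 0.1
px (281, 112, 52, 96) rel xy [34.3 -9.4] size [95.4 50. ] ang 1.7 x -13.0 81.7 y -35.8 15.9 world [377.9 -61.8]
[362.9 -94.1 195.6] [180.   -0.   49.8]
```

The plate is now exactly on its click (0.1° off). Next I grip the lying tall cup 46 mm from its closed end and start raising its mouth on the plate edge.

```bash

python3 -m crank '[{"grip":0.09,"x":0.033,"y":-0.0094,"z":0.04,"yaw":0.03},{"grip":0.09,"x":0.033,"y":-0.0094,"z":0.08,"yaw":0.03},{"grip":0.09,"x":0.033,"y":-0.0094,"z":0.12,"yaw":0.03},{"grip":0.09,"x":0.033,"y":-0.0094,"z":0.16,"yaw":0.03},{"grip":0.09,"x":0.033,"y":-0.0094,"z":0.175,"yaw":0.03}]' 5 | grep -E "pos|force:"
for i in 1 2 3; do python3 -m crank '[{"grip":0.04,"x":0,"y":0,"z":0,"yaw":0},{"grip":0.04,"x":0,"y":0,"z":0,"yaw":0},{"grip":0.04,"x":0,"y":0,"z":0,"yaw":0},{"grip":0.04,"x":0,"y":0,"z":0,"yaw":0},{"grip":0.04,"x":0,"y":0,"z":0,"yaw":0}]' 5 | grep -E "pos|_force|width"; done
python3 -m crank '[{"grip":0.04,"x":0,"y":0,"z":-0.03,"yaw":0},{"grip":0.04,"x":0,"y":0,"z":-0.06,"yaw":0},{"grip":0.04,"x":0,"y":0,"z":-0.07,"yaw":-0.03},{"grip":0.04,"x":0,"y":0,"z":-0.07,"yaw":-0.03},{"grip":0.04,"x":0,"y":0,"z":-0.07,"yaw":-0.03}]' 5 | grep -E "pos|_force|width"
python3 go.py 450.7 8.2 90 50
```

```text
ee_pos: [376.9, -59.7, 16.8]
force: [-1.2, 0.5, 0.0]
gripper_force: 0.0
ee_pos: [380.0, -61.6, 21.8]
gripper_width: 59.6
gripper_force: 0.0
ee_pos: [379.3, -61.6, 21.4]
gripper_width: 49.8
gripper_force: 5.0
ee_pos: [379.2, -61.6, 21.4]
gripper_width: 50.0
gripper_force: 5.0
ee_pos: [378.5, -61.5, 90.7]
gripper_width: 50.0
gripper_force: 5.0
t 60.4 pos [378.5 -61.5  90.7] rot [179.9  -0.   50. ] q6 29.1 F [-0.8  0.1  0. ] | shift [0.0998 0.0104 0.0008] yaw -0.001
```

```bash

python3 -m crank '[{"grip":0.04,"x":0.035,"y":0.0104,"z":0,"yaw":0},{"grip":0.04,"x":0.07,"y":0.0104,"z":0,"yaw":0},{"grip":0.04,"x":0.106,"y":0.0104,"z":0,"yaw":0},{"grip":0.04,"x":0.106,"y":0.0104,"z":0.01,"yaw":0},{"grip":0.04,"x":0.106,"y":0.0104,"z":0.018,"yaw":0}]' 5 | grep -E "pos|force:"
python3 -m crank '[{"grip":0.04,"x":0,"y":0,"z":0.004,"yaw":0},{"grip":0.04,"x":-0.001,"y":0,"z":0.008,"yaw":0},{"grip":0.04,"x":-0.003,"y":0,"z":0.012,"yaw":0},{"grip":0.04,"x":-0.004,"y":0,"z":0.016,"yaw":0},{"grip":0.04,"x":-0.005,"y":0,"z":0.02,"yaw":0}]' 5 | grep -E "pos|force:"
python3 -m crank '[{"grip":0.04,"x":0,"y":0,"z":0.003,"yaw":0},{"grip":0.04,"x":-0.001,"y":0,"z":0.006,"yaw":0},{"grip":0.04,"x":-0.001,"y":0,"z":0.009,"yaw":0},{"grip":0.04,"x":-0.001,"y":0,"z":0.009,"yaw":0},{"grip":0.04,"x":-0.001,"y":0,"z":0.009,"yaw":0}]' 5 | grep -E "pos|force:"
python3 - <<'E'
from wid import *
im=grab_frame("wrist");cv2.imwrite("pics/w23.png",im[:,:,::-1]);g=im.sum(2)//3;print("col315",[(r,int(g[r,315])) for r in range(150,264,3)])
for o in wid(im,range(186,264,7)):print(o)
E
```

```text
ee_pos: [454.7, 14.2, 70.6]
force: [-0.1, -2.0, 2.0]
gripper_force: 5.0
ee_pos: [450.9, 8.5, 52.3]
force: [-1.1, -1.5, 2.7]
gripper_force: 5.0
ee_pos: [450.4, 8.5, 43.1]
force: [-1.1, -1.2, 0.1]
gripper_force: 5.0
col315 [(150, 186), (153, 187), (156, 187), (159, 188), (162, 186), (165, 185), (168, 149), (171, 128), (174, 171), (177, 182), (180, 183), (183, 185), (186, 184), (189, 184), (192, 127), (195, 126), (198, 126), (201, 126), (204, 126), (207, 127), (210, 125), (213, 126), (216, 125), (219, 125), (222, 126), (225, 125), (228, 125), (231, 125), (234, 126), (237, 125), (240, 125), (243, 124), (246, 124), (249, 123), (252, 124), (255, 124), (258, 124), (261, 124)]
(186, 265, 363, np.float64(42.4), np.float64(0.4))
(193, 258, 372, np.float64(44.1), np.float64(22.4))
(200, 256, 365, np.float64(39.6), np.float64(17.3))
(207, 255, 366, np.float64(37.2), np.float64(20.6))
(214, 254, 367, np.float64(34.9), np.float64(23.7))
(221, 253, 378, np.float64(36.1), np.float64(36.7))
(228, 252, 377, np.float64(33.4), np.float64(37.4))
(235, 251, 378, np.float64(31.4), np.float64(40.0))
(242, 250, 379, np.float64(29.4), np.float64(42.4))
(249, 249, 380, np.float64(27.6), np.float64(44.8))
(256, 247, 382, np.float64(26.5), np.float64(48.6))
(263, 246, 383, np.float64(24.7), np.float64(50.8))
```

```bash

python3 -m crank '[{"grip":0.04,"x":-0.02,"y":0,"z":-0.005,"yaw":0},{"grip":0.04,"x":-0.04,"y":0,"z":-0.02,"yaw":0},{"grip":0.04,"x":-0.06,"y":0,"z":-0.05,"yaw":0},{"grip":0.04,"x":-0.06,"y":0,"z":-0.08,"yaw":0},{"grip":0.04,"x":-0.06,"y":0,"z":-0.09,"yaw":0}]' 5 | grep -E "pos|_force"
python3 -m crank '[{"grip":0.04,"x":0.024,"y":-0.031,"z":0,"yaw":-0.11},{"grip":0.04,"x":0.047,"y":-0.063,"z":0,"yaw":-0.22},{"grip":0.04,"x":0.071,"y":-0.094,"z":0,"yaw":-0.33},{"grip":0.04,"x":0.095,"y":-0.126,"z":0,"yaw":-0.44},{"grip":0.04,"x":0.118,"y":-0.157,"z":0,"yaw":-0.55}]' 5 | grep -E "pos|_force"
for i in 1 2 3; do python3 -m crank '[{"grip":0.04,"x":0,"y":0,"z":0,"yaw":-0.12},{"grip":0.04,"x":0,"y":0,"z":0,"yaw":-0.24},{"grip":0.04,"x":0,"y":0,"z":0,"yaw":-0.36},{"grip":0.04,"x":0,"y":0,"z":0,"yaw":-0.48},{"grip":0.04,"x":0,"y":0,"z":0,"yaw":-0.6}]' 5 | grep -E "pos|_force"; done
python3 go.py 367.4 154.3 85 185
```

```text
ee_pos: [413.9, -38.1, 136.9]
gripper_force: 5.0
ee_pos: [367.3, 155.8, 133.7]
gripper_force: 5.0
ee_pos: [367.8, 154.4, 133.5]
gripper_force: 5.0
ee_pos: [367.8, 154.2, 133.5]
gripper_force: 5.0
ee_pos: [367.8, 154.1, 133.5]
gripper_force: 5.0
t 63.8 pos [367.8 154.1 133.5] rot [ 180.    0. -175.] q6 -74.0 F [ 0.4 -0.6 -0.4] | shift [0.0004 0.0002 0.0485] yaw -0.0
```

```bash
cat >sidep.py <<'E'
from h import *
def prof(face,rad=75,show=True):
    # near face of the cup seen in the side view, as points (x,z) on the plane y=face, relative to grasp point
    s=state();p=np.array(s["ee_pos"])+[0,0,5];S=grab_frame("side");cv2.imwrite("pics/sp.png",S[:,:,::-1])
    b=S.astype(int);w=b[:,:,0]-b[:,:,2];v=b.sum(2);k=((w>5)&(w<28)&(v>300)&(np.abs(b[:,:,0]-b[:,:,1])<8)).astype(np.uint8)
    c0=proj("side",p).astype(int);q=np.zeros_like(k);q[c0[1]-40:c0[1]+45,c0[0]-45:c0[0]+45]=k[c0[1]-40:c0[1]+45,c0[0]-45:c0[0]+45]
    for c in cv2.findContours(q,cv2.RETR_EXTERNAL,cv2.CHAIN_APPROX_NONE)[0]:
        if cv2.contourArea(c)>25:
            P=[]
            for t in cv2.approxPolyDP(c,1.5,True)[:,0]:
                o,d=ray("side",t.astype(float));X=o+d*(face-o[1])/d[1];P.append((round(X[0]-p[0]),round(X[2]-p[2])))
            print("area",cv2.contourArea(c),"px",cv2.boundingRect(c),"rel x,z",P)
    print("grasp px",c0)
E
python3 - <<'E'
from sidep import *
prof(154-25)
S=cv2.imread("pics/sp.png")[:,:,::-1];c=proj("side",np.array(state()["ee_pos"])+[0,0,5]).astype(int);print(S[c[1]-30:c[1]+36:3,c[0]-27:c[0]+30:3].sum(2)//3)
E
```

```text
area 166.5 px (211, 182, 21, 14) rel x,z [(-56, -81), (-109, -88), (-98, -129), (-53, -119), (-49, -107), (-55, -107), (-51, -92)]
area 4406.5 px (199, 114, 90, 85) rel x,z [(-115, 146), (-144, -76), (-119, -73), (-115, -65), (-48, -59), (-29, -49), (32, -46), (41, -57), (28, -71), (37, -75), (33, -86), (45, -87), (70, -136), (80, -144), (93, -137), (108, -145), (127, -141), (121, -122), (128, -103), (103, -106), (110, -91), (122, -88), (128, -95), (129, -88), (107, -88), (100, -99), (73, -87), (86, -80), (84, -54), (105, -47), (84, -47), (80, -58), (72, -47), (97, -33), (130, -37), (131, -19), (122, -15), (126, 20), (93, 17), (84, 27), (94, 34), (108, 30), (111, 37), (114, 30), (126, 33), (123, 40), (132, 47), (133, 67), (127, 67), (133, 73), (135, 147), (45, 148), (48, 107), (38, 88), (45, 61), (40, 34), (22, 28), (22, -17), (-3, -28), (-20, -20), (-16, 25), (-43, 29), (-43, 79), (-31, 85), (-39, 95), (-33, 101), (-37, 111), (-30, 130), (-40, 139), (-39, 149)]
grasp px [244 154]
[[140 141 140 146 143  42  71  70  71  69  71  60  60 110 145 141 142 142
  143]
 [141 143 142 141 148  
[... 978 characters left out ...]
 143  66  70  70  70 156 152 170  52  78 166
  195]
 [142 145 147 143 146 145 145 144 111 128 157 155 155 157  94  51 111 198
  194]
 [143 144 146 145 145 143 146 145 143 146 150 127 152 121  49  68 203 198
  196]
 [142 143 144 144 142 144 145 147 147 147 145 149 148 147 148 167 201 196
   77]
 [142 143 145 142 148 145  91  85  86  85  87  87  90  98 151 122 200 199
  156]
 [143  89  90  86  84  88  90  88  89  90  90  91  96 131 147 115 200 199
  127]
 [ 87  85  96  97  85  88  88  87  90  91  89  91  90  86 144 117 197 200
  114]
 [146 144 142 143 121  88  90  89  87  90  90  89  92  99  99 102 198 197
  178]
 [143 140 145 142 145  87  90  90  90  89  91  87  50  49  53  56 183 196
  196]]
```

```bash

python3 -m crank '[{"grip":0.04,"x":0,"y":0,"z":0.016,"yaw":0},{"grip":0.04,"x":0,"y":0,"z":0.032,"yaw":0},{"grip":0.04,"x":0,"y":0,"z":0.049,"yaw":0},{"grip":0.04,"x":-0.006,"y":0,"z":0.049,"yaw":0},{"grip":0.04,"x":-0.012,"y":0,"z":0.049,"yaw":0}]' 5 | grep -E "pos|force:"
python3 -m crank '[{"grip":0.04,"x":-0.004,"y":0,"z":0,"yaw":0},{"grip":0.04,"x":-0.008,"y":0,"z":0,"yaw":0},{"grip":0.04,"x":-0.012,"y":0,"z":-0.001,"yaw":0},{"grip":0.04,"x":-0.016,"y":0,"z":-0.003,"yaw":0},{"grip":0.04,"x":-0.02,"y":0,"z":-0.005,"yaw":0}]' 5 | grep -E "pos|force:"
python3 -m crank '[{"grip":0.04,"x":-0.004,"y":0,"z":-0.001,"yaw":0},{"grip":0.04,"x":-0.008,"y":0,"z":-0.002,"yaw":0},{"grip":0.04,"x":-0.012,"y":0,"z":-0.002,"yaw":0},{"grip":0.04,"x":-0.016,"y":0,"z":-0.003,"yaw":0},{"grip":0.04,"x":-0.018,"y":0,"z":-0.003,"yaw":0}]' 5 | grep -E "pos|force:"
python3 - <<'E'
from sidep import *
S=grab_frame("side");c=proj("side",np.array(state()["ee_pos"])+[0,0,5]).astype(int);print(c);print(S[c[1]-8:c[1]+24:2,c[0]-20:c[0]+22:2].sum(2)//3)
im=grab_frame("wrist");cv2.imwrite("pics/w24.png",im[:,:,::-1]);g=im.sum(2)//3;print("col315",[(r,int(g[r,315])) for r in range(150,264,4)])
E
```

```text
ee_pos: [379.7, 154.8, 84.2]
force: [0.3, 0.4, 0.5]
gripper_force: 5.0
ee_pos: [400.1, 156.4, 89.9]
force: [-1.9, -0.8, -0.0]
gripper_force: 5.0
ee_pos: [419.0, 158.2, 92.8]
force: [-0.0, 1.1, -1.2]
gripper_force: 5.0
[262 165]
[[145 157 184 114  69  73  72  72  71  68  73  72  73  75  73  74  73 160
  199 198 197]
 [148 157 168 129  71  70  73  70  73  73  73  73  70  72  74  68  69 183
  196 196 191]
 [148 143 140 157  71  72  69  71  72  72  73  73  72  72  74  95  87 185
  196 194 195]
 [145 146 155 156 113 126 118 117  69  69  70  70  72  83 125 127 194 196
  191 189 192]
 [149 148 147 150 158 154 157 144  69  72  69  71  72  95 134 117 160 189
  195 195 194]
 [150 149 147 147 127 155 155 159  71  73  72  72  73  87 157 131 125 188
  195 194 194]
 [147 150 147 151 120 131 154 158  77  72  71  71  72  82 158 153 168 169
  191 195 193]
 [145 147 144 145 146 148 151 157  82  71  71  71  73  72 159 156 160 183
   94  70  85]
 [146 142 144 150 146 141 144 153  90  73  73  71  72  74 156 154 162 172
  132  81  77]
 [149 141 141 142  90  86  90  89  71  74  71  72  75  80 147 156 161  
[... 201 characters left out ...]
 111  85  87  88  90  92  88  91  86 107 143 154 124  97  99  75  47
   54  54  58]
 [142 144  88  89  88  89  91  89  88  90 103 115 117 115 107  53  55  94
   96 100 110]
 [144 146 120  88  88  92  75  52  48  52  84 121 117 116 120 120 206 205
  202 202 202]
 [144 144 119  90  88  58  49  49  49  52  56 111 121 116 117 115 120 197
  196 197 196]]
col315 [(150, 51), (154, 43), (158, 45), (162, 44), (166, 45), (170, 46), (174, 69), (178, 213), (182, 192), (186, 182), (190, 131), (194, 131), (198, 130), (202, 131), (206, 130), (210, 130), (214, 131), (218, 131), (222, 131), (226, 130), (230, 130), (234, 132), (238, 141), (242, 160), (246, 160), (250, 160), (254, 159), (258, 159), (262, 160)]
```

```bash

python3 -m crank '[{"grip":0.04,"x":0.02,"y":0,"z":-0.02,"yaw":0},{"grip":0.04,"x":0.045,"y":-0.02,"z":-0.035,"yaw":0},{"grip":0.04,"x":0.07,"y":-0.045,"z":-0.035,"yaw":0},{"grip":0.04,"x":0.085,"y":-0.07,"z":-0.02,"yaw":0},{"grip":0.04,"x":0.085,"y":-0.07,"z":0,"yaw":0}]' 5 | grep -E "pos|force:"
python3 -m crank '[{"grip":0.04,"x":0,"y":0,"z":0.015,"yaw":0},{"grip":0.04,"x":0,"y":0,"z":0.03,"yaw":0},{"grip":0.04,"x":0,"y":0,"z":0.038,"yaw":0},{"grip":0.04,"x":0,"y":0,"z":0.038,"yaw":0},{"grip":0.04,"x":0,"y":0,"z":0.038,"yaw":0}]' 5 | grep -E "pos|force:"
for i in 1; do python3 -m crank '[{"grip":0.04,"x":0,"y":0,"z":0.002,"yaw":0},{"grip":0.04,"x":0,"y":0,"z":0.004,"yaw":0},{"grip":0.04,"x":0,"y":0,"z":0.006,"yaw":0},{"grip":0.04,"x":0,"y":0,"z":0.008,"yaw":0},{"grip":0.04,"x":0,"y":0,"z":0.008,"yaw":0}]' 5 | grep -E "pos|force:"; done
cat >sv.py <<'E'
from sidep import *
S=grab_frame("side");cv2.imwrite("pics/sv.png",S[:,:,::-1]);p=np.array(state()["ee_pos"])+[0,0,5];c=proj("side",p).astype(int);print(p.round(),"px/mm x",((proj("side",p+[50,-25,0])-proj("side",p-[50,25,0]))/100).round(3),"z",((proj("side",p+[0,-25,50])-proj("side",p-[0,25,50]))/100).round(3),"near-face pivot px",proj("side",p-[0,25,0]).round(1),"col0",c[0]-24,"row0",c[1]-12)
b=S.astype(int);print(b[c[1]-12:c[1]+30:2,c[0]-24:c[0]+26:2].sum(2)//3)
E
python3 sv.py
```

```text
ee_pos: [335.7, 78.6, 93.0]
force: [-0.4, 0.6, -1.8]
gripper_force: 5.0
ee_pos: [338.4, 81.2, 54.3]
force: [-0.6, 0.7, -0.7]
gripper_force: 5.0
ee_pos: [338.4, 81.2, 46.3]
force: [-0.4, -0.0, -0.4]
gripper_force: 5.0
[338.  81.  51.] px/mm x [ 0.338 -0.005] z [-0.03  -0.274] near-face pivot px [234.5 197. ] col0 211 row0 180
[[143 145 143 151  61  65  61  78  67  64  66  64  59  59  62  59  53  50
  123 148 144 147 145 144 147]
 [141 142 144 172  56  54  52  53  53  53  56  55  56  57  52  55  58  60
  123 146 147 146 149 145 148]
 [147 146 145 186  82  67  66  73  72  72  76  71  71  73  75  72  74  73
  141 146 148 149 145  79 105]
 [144 143 142 134  83  73  73  72  71  74  72  71  74  76  72  73  71  71
  133 149 145 120  52  54  48]
 [138 141 141 140 123  70  74  72  74  72  73  73  75  74  72  72  67  71
  140 126  65  50  51  56  60]
 [ 85  85  88 139 133  66  69  70  69  73  72  76  72  72  73  77  85  79
  174 150  53  55  55  53  54]
 [ 85  86  87  85 133 137 149 148 160  91  75  74  71  69  71 125 127 125
  186 193  87  51  54  56  54]
 [ 88  95 100 149 111 117 159 157 159 
[... 732 characters left out ...]
94  90  89  92  92 141 152 103  83  89
   89  89 128 147 146 146 144]
 [ 89  86  90  86  89  90  89  89  91  90  91  90  91  94  88  88  91  89
   92 149 145 144 146 147 146]
 [145 150 151 153 153 128  89  91  90  92  89  91  92  94  91  90  91  86
  100 146 146 143 144 144 144]
 [144 148 146 150 148 148  92  90  92  90  92  93  93  91  92  86 124  93
  149 145 150 147 146 147 145]
 [147 149 145 146 148 150 119  91  95  91  90  93  92  94  93  92  90  87
  128 149 145 145 144 145 145]
 [144 150 151 151 150 146  90  91  92  88  91  92  92  92  91  87  87  90
   92 145 144 143 144 146 144]
 [148 147 144 151 147 145  89  89  86  88  91  88  94 100 100 100 101  98
  129 147 148 145 146 146 147]]
```

```bash

python3 -m crank '[{"grip":0.04,"x":0,"y":0,"z":-0.03,"yaw":0},{"grip":0.04,"x":-0.01,"y":0.03,"z":-0.036,"yaw":0},{"grip":0.04,"x":-0.03,"y":0.05,"z":-0.036,"yaw":0},{"grip":0.04,"x":-0.045,"y":0.07,"z":-0.036,"yaw":0},{"grip":0.04,"x":-0.05,"y":0.07,"z":-0.036,"yaw":0}]' 5 | grep -E "pos|force:"
python3 -m crank '[{"grip":0.04,"x":-0.004,"y":0,"z":0,"yaw":0},{"grip":0.04,"x":-0.009,"y":0,"z":0,"yaw":0},{"grip":0.04,"x":-0.014,"y":0,"z":0,"yaw":0},{"grip":0.04,"x":-0.018,"y":0,"z":0,"yaw":0},{"grip":0.04,"x":-0.022,"y":0,"z":0,"yaw":0}]' 5 | grep -E "pos|force:"
python3 -m crank '[{"grip":0.04,"x":-0.004,"y":0,"z":0,"yaw":0},{"grip":0.04,"x":-0.008,"y":0,"z":0,"yaw":0},{"grip":0.04,"x":-0.011,"y":0,"z":0,"yaw":0},{"grip":0.04,"x":-0.014,"y":0,"z":0,"yaw":0},{"grip":0.04,"x":-0.014,"y":0,"z":0,"yaw":0}]' 5 | grep -E "pos|force:"
python3 sv.py
```

```text
ee_pos: [385.9, 158.2, 83.3]
force: [0.3, -0.7, -0.7]
gripper_force: 5.0
ee_pos: [403.8, 155.9, 82.3]
force: [-3.3, -0.2, 1.5]
gripper_force: 5.0
ee_pos: [419.6, 158.1, 82.6]
force: [-1.3, 1.2, 1.2]
gripper_force: 5.0
[420. 158.  88.] px/mm x [ 0.327 -0.004] z [-0.019 -0.276] near-face pivot px [262.6 172.5] col0 239 row0 156
[[147 147 147 148 191  88  49  49  50  51  51  51  55  54  58  53  59  54
   84 160 201 199 199 200 114]
 [148 149 146 145 140 101  66  68  74  72  72  72  71  74  74  72  74  73
  108 200 194 195 194 199 113]
 [145 147 145 147 153 129  66  74  75  75  71  72  72  73  71  73  73  71
  110 198 193 193 195 193 110]
 [146 148 148 147 150 133  71  73  73  72  72  73  71  72  75  73  71  74
   88 199 194 193 193 147  89]
 [144 148 148 148 153 129  71  75  69  71  72  72  73  73  71  75  72  98
  114 194 195 194 195 193 115]
 [142 148 145 146 147  86 113 126 115  99  70  72  73  71  74 103 121 203
  199 194 196 193 195 199 199]
 [148 149 144 148 149 123 136 156 159 126  69  74  72  74  70  98 111 123
  199 200 198 199 199 193 195]
 [144 141 147 148 151 151 147 154 156
[... 733 characters left out ...]
87  69  79  83 108 118 118 119 109 110
  179 206 205 205 205 205 203]
 [144 142 143 145  94  88  89  77  50  49  50  59  94 119 115 116 114 169
  197 197 197 198 197 197 195]
 [145 145 144 145 124  76  50  48  53  52  50  60  62 112 117 117 117 116
  172 200 199 194 196 196 197]
 [147 148 143 141 147  54  48  52  50  51  52  49  62  97 115 117 113 113
  130 198 195 195 196 197 198]
 [146 144 144 141 143  62  48  51  52  49  52  82  93  88 107 188 203 200
  198 199 197 196 198 195 198]
 [ 90  88  87  87  88  87  93  67  53  53  51  89  99  98  94 114 172 202
  199 202 201 200 201 200 203]
 [ 86  87  86  84  86  99  86  91  91  67  62  90  90  92  91  93 109 153
  201 200 197 195 196 197 195]]
```

The side profile now reads about 73–75°, with the cup almost upright and mouth-up. I'll move it to clear bench, press it flat and release.

```bash

python3 -m crank '[{"grip":0.04,"x":0,"y":0,"z":-0.03,"yaw":0},{"grip":0.04,"x":0.03,"y":-0.02,"z":-0.04,"yaw":0},{"grip":0.04,"x":0.055,"y":-0.04,"z":-0.04,"yaw":0},{"grip":0.04,"x":0.075,"y":-0.06,"z":-0.03,"yaw":0},{"grip":0.04,"x":0.085,"y":-0.07,"z":0,"yaw":0}]' 5 | grep -E "pos|force:"
python3 -m crank '[{"grip":0.04,"x":0,"y":0,"z":0.02,"yaw":0},{"grip":0.04,"x":0,"y":0,"z":0.035,"yaw":0},{"grip":0.04,"x":0,"y":0,"z":0.038,"yaw":0},{"grip":0.04,"x":0,"y":0,"z":0.041,"yaw":0},{"grip":0.04,"x":0,"y":0,"z":0.044,"yaw":0}]' 5 | grep -E "pos|force:"
python3 -m crank '[{"grip":0.04,"x":-0.002,"y":0,"z":0.002,"yaw":0},{"grip":0.04,"x":-0.004,"y":0,"z":0.004,"yaw":0},{"grip":0.04,"x":-0.006,"y":0,"z":0.006,"yaw":0},{"grip":0.04,"x":-0.006,"y":0,"z":0.007,"yaw":0},{"grip":0.04,"x":-0.006,"y":0,"z":0.007,"yaw":0}]' 5 | grep -E "pos|force:"
python3 sv.py
```

```text
ee_pos: [340.5, 80.5, 84.7]
force: [1.6, 1.0, -2.0]
gripper_force: 5.0
ee_pos: [340.7, 81.6, 38.8]
force: [-0.2, -0.3, -0.8]
gripper_force: 5.0
ee_pos: [347.5, 82.1, 32.0]
force: [1.6, 0.0, 2.8]
gripper_force: 5.0
[347.  82.  37.] px/mm x [ 0.336 -0.005] z [-0.029 -0.271] near-face pivot px [237.9 200.8] col0 214 row0 183
[[145 146 145 142  93  59  72  62  62  66  61  66  64  60  91  63  62  57
   97 149 148 144 142 148 143]
 [144 142 144 145 110  55  55  54  56  54  53  57  57  56  52  54  53  50
  101 148 117  62  54  78 109]
 [147 149 144 147 116  49  50  55  55  58  58  61  64  63  67  67  72  75
  115  82  50  53  53  56  70]
 [ 91  89  90  91  83  72  72  73  74  75  73  71  74  73  71  73  72  73
   61  52  60  58  57  57  47]
 [ 92  89  87  90  86  72  74  71  71  73  74  74  75  74  70  72  71  75
   63  51  57  54  55  58  76]
 [ 90  88  87  94  90  69  60  71  71  73  76  74  70  72  73  73  69  73
   69  64  46  56  54  77 117]
 [ 86  88 143 149  87  75  85  80  90  76  71  72  72  71  71  85 106  89
   99 152 117  63  47  76 113]
 [ 88  87 141 148  90  88 121 160 159 124
[... 729 characters left out ...]
88 115  99  93  90  84  87  89  93  88
   89 147 144 142 144 143 148]
 [150 148 150 147 151 150  88  92  89  88  91  90  90  90  89  92  92  88
  130 147 145 147 145 147 145]
 [147 149 149 149 152 149 147  93  89  90  92  90  93  90  89  93  91  92
  124 148 143 145 147 147 144]
 [147 153 148 149 148 151  89  88  92  93  91  92  91  91  91  91  90  85
   84 148 145 143 146 146 144]
 [146 148 148 150 149 145  91  90  90  89  91  90  90  87  90  87  87  88
   95 146 149 146 148 144 147]
 [146 147 149 146 148 150 101 100 103 101  98  99 102 150 150 146 146 147
  148 148 145 145 148 146 146]
 [146 145 150 150 153 146 151 151 152 152 153 152 152 149 149 144 146 148
  148 147 145 144 142 142 145]]
```

```bash

for i in 1 2; do python3 -m crank '[{"grip":0.09,"x":0,"y":0,"z":0,"yaw":0},{"grip":0.09,"x":0,"y":0,"z":0,"yaw":0},{"grip":0.09,"x":0,"y":0,"z":-0.003,"yaw":0},{"grip":0.09,"x":0,"y":0,"z":-0.003,"yaw":0},{"grip":0.09,"x":0,"y":0,"z":-0.003,"yaw":0}]' 5 | grep -E "pos|force:"; done
python3 -m crank '[{"grip":0.09,"x":0,"y":0,"z":-0.04,"yaw":0},{"grip":0.09,"x":0,"y":0,"z":-0.08,"yaw":0},{"grip":0.09,"x":0,"y":0,"z":-0.12,"yaw":0},{"grip":0.09,"x":-0.03,"y":0,"z":-0.16,"yaw":0},{"grip":0.09,"x":-0.06,"y":0,"z":-0.19,"yaw":0}]' 5 | grep -E "pos|force:"
python3 -m crank '[{"grip":0.09,"x":0,"y":0,"z":0,"yaw":0},{"grip":0.09,"x":0,"y":0,"z":0,"yaw":0},{"grip":0.09,"x":0,"y":0,"z":0,"yaw":0},{"grip":0.09,"x":0,"y":0,"z":0,"yaw":0},{"grip":0.09,"x":0,"y":0,"z":0,"yaw":0}]' 5 | grep -E "pos|force:"
python3 look.py 96; python3 look.py 50; python3 car.py
```

```text
ee_pos: [345.3, 81.7, 34.5]
force: [0.1, -0.3, -0.4]
gripper_force: 0.0
ee_pos: [345.7, 81.8, 37.6]
force: [-0.3, -0.1, -0.6]
gripper_force: 0.0
ee_pos: [398.4, 86.0, 223.7]
force: [1.2, 0.3, -1.2]
gripper_force: 0.0
ee_pos: [397.4, 85.9, 219.5]
force: [0.2, 0.5, -0.3]
gripper_force: 0.0
px (264, 207, 208, 55) rel xy [-35.2  52.4] size [ 56.9 206.8] ang 0.0 x -63.7 -6.7 y -51.0 155.8 world [428.2 140.9]
px (289, 118, 55, 56) rel xy [51.1  1.4] size [49.5 50. ] ang 0.0 x 26.4 75.9 y -23.6 26.4 world [346.3  83.1]
[397.4  85.9 219.5] [-180.    -0.2 -175.3]
px (263, 208, 209, 54) rel xy [-54.   60.4] size [ 65.2 242.1] ang 0.0 x -86.6 -21.4 y -60.7 181.4 world [446.6 150.5]
px (289, 117, 55, 57) rel xy [47.6  2. ] size [59.1 57.9] ang 1.3 x 18.4 77.1 y -27.6 30.7 world [350.1  84. ]
[397.7  85.9 219.7] [-180.    -0.2 -175.3]
203.0 [419.1  35.2  53. ] angle off click 34.1
182.5 [475.7 163.4  53. ] angle off click 0.2
172.5 [599.7  59.5  53. ] angle off click 0.0
166.0 [704.  183.9  53. ] angle off click 0.1
```

The tall cup stands upright: its rim square measures 49.5 x 50 on the z=96 plane at (346,83), and the plate is on its click. Now I grip and place it.

```bash

python3 -m crank '[{"grip":0.09,"x":0.03,"y":0.0014,"z":0.03,"yaw":0},{"grip":0.09,"x":0.051,"y":0.0014,"z":0.06,"yaw":0},{"grip":0.09,"x":0.051,"y":0.0014,"z":0.1,"yaw":0},{"grip":0.09,"x":0.051,"y":0.0014,"z":0.14,"yaw":0},{"grip":0.09,"x":0.051,"y":0.0014,"z":0.169,"yaw":0}]' 12 | grep -E "pos|force:"
for i in 1 2 3; do python3 -m crank '[{"grip":0.04,"x":0,"y":0,"z":0,"yaw":0},{"grip":0.04,"x":0,"y":0,"z":0,"yaw":0},{"grip":0.04,"x":0,"y":0,"z":0,"yaw":0},{"grip":0.04,"x":0,"y":0,"z":0,"yaw":0},{"grip":0.04,"x":0,"y":0,"z":0,"yaw":0}]' 12 | grep -E "pos|_force|width"; done
python3 -m crank '[{"grip":0.04,"x":0,"y":0,"z":-0.03,"yaw":0},{"grip":0.04,"x":0,"y":0,"z":-0.06,"yaw":0},{"grip":0.04,"x":0,"y":0,"z":-0.09,"yaw":0},{"grip":0.04,"x":0,"y":0,"z":-0.12,"yaw":0},{"grip":0.04,"x":0,"y":0,"z":-0.12,"yaw":0}]' 12 | grep -E "pos|_force|width"
python3 go.py 475.3 164.2 105 185
```

```text
ee_pos: [346.3, 83.1, 49.9]
force: [0.6, -0.1, -0.0]
gripper_force: 0.0
ee_pos: [349.7, 83.7, 53.5]
gripper_width: 59.6
gripper_force: 0.0
ee_pos: [349.0, 83.5, 53.0]
gripper_width: 50.0
gripper_force: 12.0
ee_pos: [349.0, 83.5, 53.0]
gripper_width: 49.8
gripper_force: 12.0
ee_pos: [351.6, 84.1, 177.1]
gripper_width: 50.0
gripper_force: 12.0
t 73.0 pos [351.6  84.1 177.1] rot [ 179.9    0.7 -175.3] q6 -83.0 F [ 0.7 -0.4  0.1] | shift [-0.1289  0.0697  0.0738] yaw -0.006
```

```bash

python3 -m crank '[{"grip":0.04,"x":-0.03,"y":0.016,"z":0,"yaw":-0.006},{"grip":0.04,"x":-0.06,"y":0.032,"z":0,"yaw":-0.006},{"grip":0.04,"x":-0.09,"y":0.049,"z":0,"yaw":-0.006},{"grip":0.04,"x":-0.115,"y":0.062,"z":0,"yaw":-0.006},{"grip":0.04,"x":-0.13,"y":0.07,"z":0,"yaw":-0.006}]' 12 | grep -E "_force|width"
python3 -m crank '[{"grip":0.04,"x":0,"y":0,"z":0,"yaw":0},{"grip":0.04,"x":0,"y":0,"z":0,"yaw":0},{"grip":0.04,"x":0,"y":0,"z":0.01,"yaw":0},{"grip":0.04,"x":0,"y":0,"z":0.01,"yaw":0},{"grip":0.04,"x":0,"y":0,"z":0.01,"yaw":0}]' 12 | grep -E "_force|width"
python3 go.py 476.3 164.2 103 185
```

```text
gripper_width: 50.2
gripper_force: 12.0
gripper_width: 50.0
gripper_force: 12.0
t 73.8 pos [470.4 162.9 161.1] rot [-1.80e+02 -1.00e-01 -1.75e+02] q6 -77.2 F [ 0.4  0.2 -1.1] | shift [-0.0061  0.0008  0.0581] yaw -0.0
```

```bash

for i in 1 2; do python3 -m crank '[{"grip":0.04,"x":0,"y":0,"z":0,"yaw":0},{"grip":0.04,"x":0,"y":0,"z":0,"yaw":0},{"grip":0.04,"x":0,"y":0,"z":0,"yaw":0},{"grip":0.04,"x":0,"y":0,"z":0,"yaw":0},{"grip":0.04,"x":0,"y":0,"z":0,"yaw":0}]' 12 | grep -E "pos|width"; done
python3 go.py 476.3 164.2 103 185
```

```text
ee_pos: [472.1, 163.7, 162.1]
gripper_width: 49.9
ee_pos: [472.1, 163.7, 161.9]
gripper_width: 49.9
t 74.7 pos [472.1 163.7 161.9] rot [ 180.   -0. -175.] q6 -77.2 F [-0.1 -0.2 -1.1] | shift [-0.0043  0.0001  0.0589] yaw -0.0
```

```bash

python3 -m crank '[{"grip":0.04,"x":-0.005,"y":0,"z":0.012,"yaw":0},{"grip":0.04,"x":-0.005,"y":0,"z":0.025,"yaw":0},{"grip":0.04,"x":-0.005,"y":0,"z":0.037,"yaw":0},{"grip":0.04,"x":-0.005,"y":0,"z":0.047,"yaw":0},{"grip":0.04,"x":-0.005,"y":0,"z":0.054,"yaw":0}]' 12 | grep -E "pos|force:|width"
python3 -m crank '[{"grip":0.04,"x":0,"y":0,"z":0.001,"yaw":0},{"grip":0.04,"x":0,"y":0,"z":0.002,"yaw":0},{"grip":0.04,"x":0,"y":0,"z":0.003,"yaw":0},{"grip":0.04,"x":0,"y":0,"z":0.004,"yaw":0},{"grip":0.04,"x":0,"y":0,"z":0.005,"yaw":0}]' 12 | grep -E "pos|force:|width"
python3 -m crank '[{"grip":0.04,"x":0,"y":0,"z":0,"yaw":0},{"grip":0.04,"x":0,"y":0,"z":0,"yaw":0},{"grip":0.04,"x":0,"y":0,"z":0,"yaw":0},{"grip":0.04,"x":0,"y":0,"z":0,"yaw":0},{"grip":0.04,"x":0,"y":0,"z":0,"yaw":0}]' 12 | grep -E "pos|force:|width"
```

```text
ee_pos: [476.6, 164.0, 106.9]
force: [0.7, 0.1, -0.7]
gripper_width: 50.0
gripper_force: 12.0
ee_pos: [477.4, 164.3, 103.4]
force: [0.2, 0.0, -1.1]
gripper_width: 49.9
gripper_force: 12.0
ee_pos: [477.1, 164.2, 103.1]
force: [-0.7, 0.5, -0.2]
gripper_width: 50.0
gripper_force: 12.0
```

Lowered to 103 mm with no rim contact, so the cup is inside the pocket. Release, rise, and check.

```bash

for i in 1 2; do python3 -m crank '[{"grip":0.09,"x":0,"y":0,"z":0,"yaw":0},{"grip":0.09,"x":0,"y":0,"z":0,"yaw":0},{"grip":0.09,"x":0,"y":0,"z":0,"yaw":0},{"grip":0.09,"x":0,"y":0,"z":0,"yaw":0},{"grip":0.09,"x":0,"y":0,"z":0,"yaw":0}]' 12 | grep -E "force:|width"; done
python3 -m crank '[{"grip":0.09,"x":0,"y":0,"z":-0.04,"yaw":0},{"grip":0.09,"x":0,"y":0,"z":-0.08,"yaw":0},{"grip":0.09,"x":0,"y":0,"z":-0.12,"yaw":0},{"grip":0.09,"x":-0.03,"y":0,"z":-0.14,"yaw":0},{"grip":0.09,"x":-0.06,"y":0,"z":-0.14,"yaw":0}]' 12 | grep -E "force:|width"
python3 -m crank '[{"grip":0,"x":0,"y":0,"z":0,"yaw":0},{"grip":0.0,"x":0,"y":0,"z":0,"yaw":0},{"grip":0,"x":0,"y":0,"z":0,"yaw":0},{"grip":0,"x":0,"y":0,"z":0,"yaw":0},{"grip":0,"x":0,"y":0,"z":0,"yaw":0}]' 12 | grep -E "pos"
python3 - <<'E'
from h import *
s=state();m=camera_model("wrist");im=grab_frame("wrist");cv2.imwrite("pics/w30.png",im[:,:,::-1])
print(s["ee_pos"])
u=np.array([.996,.087]);v=np.array([-.087,.996]);X=np.array([475.5,163.7])
for d in((0,0),(-25,0),(25,0),(0,25),(0,-25)):print(d,np.round(proj("wrist",np.r_[X+d[0]*u+d[1]*v,146],m),1))
c=proj("wrist",np.r_[X,146],m).astype(int);g=im.sum(2)//3
print("col",[(i,int(g[i,c[0]-5])) for i in range(max(c[1]-60,0),min(c[1]+60,260),3)]);print("row",[(i,int(g[c[1]-8,i])) for i in range(c[0]-54,c[0]+55,3)])
E
```

```text
force: [-0.5, -0.0, 0.0]
gripper_width: 80.5
gripper_force: 0.0
force: [-0.1, 0.4, -0.4]
gripper_width: 89.7
gripper_force: 0.0
force: [2.0, 0.8, -0.3]
gripper_width: 89.8
gripper_force: 0.0
ee_pos: [535.7, 169.2, 242.5]
[535.70399486 169.22170712 242.49118166]
(0, 0) [313.9 137.1]
(-25, 0) [313.8 105.1]
(25, 0) [313.9 167.5]
(0, 25) [344.4 137.2]
(0, -25) [283.3 137.1]
col [(77, 132), (80, 131), (83, 131), (86, 130), (89, 132), (92, 131), (95, 132), (98, 95), (101, 96), (104, 149), (107, 139), (110, 115), (113, 152), (116, 152), (119, 151), (122, 152), (125, 152), (128, 152), (131, 151), (134, 151), (137, 151), (140, 151), (143, 151), (146, 151), (149, 151), (152, 116), (155, 115), (158, 115), (161, 115), (164, 150), (167, 128), (170, 128), (173, 128), (176, 128), (179, 127), (182, 128), (185, 128), (188, 128), (191, 126), (194, 127)]
row [(259, 197), (262, 198), (265, 199), (268, 195), (271, 197), (274, 200), (277, 199), (280, 201), (283, 199), (286, 151), (289, 105), (292, 106), (295, 123), (298, 151), (301, 152), (304, 152), (307, 151), (310, 152), (313, 151), (316, 152), (319, 152), (322, 151), (325, 214), (328, 213), (331, 213), (334, 206), (337, 112), (340, 112), (343, 205), (346, 147), (349, 190), (352, 192), (355, 191), (358, 192), (361, 192), (364, 189), (367, 190)]
```

The tall cup is within about 2 mm of the pocket centre, with its rim at the expected height. To index I pinch the peg this time and carry it through the full 90°, so the plate ends on its click.

```bash

python3 -m crank '[{"grip":0.05,"x":0.01,"y":-0.028,"z":0,"yaw":-0.1},{"grip":0.05,"x":0.02,"y":-0.056,"z":0,"yaw":-0.2},{"grip":0.05,"x":0.031,"y":-0.0845,"z":0,"yaw":-0.3},{"grip":0.05,"x":0.031,"y":-0.0845,"z":0,"yaw":-0.4},{"grip":0.05,"x":0.031,"y":-0.0845,"z":0,"yaw":-0.5}]' 15 | grep -E "pos"
for i in 1 2; do python3 -m crank '[{"grip":0.05,"x":0,"y":0,"z":0,"yaw":-0.07},{"grip":0.05,"x":0,"y":0,"z":0,"yaw":-0.1425},{"grip":0.05,"x":0,"y":0,"z":0,"yaw":-0.1425},{"grip":0.05,"x":0,"y":0,"z":0,"yaw":-0.1425},{"grip":0.05,"x":0,"y":0,"z":0,"yaw":-0.1425}]' 15 | grep -E "width"; done
python3 go.py 512.3 83 96 230; python3 car.py
```

```text
ee_pos: [512.2, 81.1, 243.1]
gripper_width: 49.8
gripper_width: 49.9
t 78.9 pos [513.2  82.5 242.9] rot [ 180.     0.  -130.1] q6 -132.0 F [ 0.2 -0.2 -0.5] | shift [0.0003 0.001  0.1469] yaw -0.002
1140.5 [472.3 187.2  53. ] angle off click -11.6
351.5 [579.7  48.4  53. ] angle off click -9.5
163.0 [703.8 184.   53. ] angle off click 0.1
```

```bash

python3 -m crank '[{"grip":0.05,"x":0,"y":0.001,"z":0.035,"yaw":0},{"grip":0.05,"x":0,"y":0.001,"z":0.07,"yaw":0},{"grip":0.05,"x":0,"y":0.001,"z":0.1,"yaw":0},{"grip":0.05,"x":0,"y":0.001,"z":0.13,"yaw":0},{"grip":0.05,"x":0,"y":0.001,"z":0.146,"yaw":0}]' 15 | grep -E "pos|force:"
for i in 1 2 3; do python3 -m crank '[{"grip":0.005,"x":0,"y":0,"z":0,"yaw":0},{"grip":0.005,"x":0,"y":0,"z":0,"yaw":0},{"grip":0.005,"x":0,"y":0,"z":0,"yaw":0},{"grip":0.005,"x":0,"y":0,"z":0,"yaw":0},{"grip":0.005,"x":0,"y":0,"z":0,"yaw":0}]' 15 | grep -E "pos|force|width"; done
```

```text
ee_pos: [510.5, 82.9, 93.8]
force: [-0.2, 0.3, -0.1]
gripper_force: 0.0
ee_pos: [513.6, 83.3, 98.4]
force: [-0.0, 0.7, -0.5]
gripper_width: 19.6
gripper_force: 0.0
ee_pos: [513.3, 83.1, 98.1]
force: [-0.1, -0.2, 7.2]
gripper_width: 13.6
gripper_force: 15.0
ee_pos: [513.4, 83.2, 98.1]
force: [-0.3, 0.2, 4.1]
gripper_width: 13.6
gripper_force: 15.0
```

```bash

for i in 1 2 3 4 5 6; do python3 -m crank '[{"grip":0.005,"x":-0.0002,"y":0.0063,"z":0,"yaw":0.0524},{"grip":0.005,"x":-0.0007,"y":0.0125,"z":0,"yaw":0.1047},{"grip":0.005,"x":-0.0015,"y":0.0188,"z":0,"yaw":0.157},{"grip":0.005,"x":-0.0026,"y":0.0249,"z":0,"yaw":0.209},{"grip":0.005,"x":-0.0041,"y":0.0311,"z":0,"yaw":0.2618}]' 15 | grep -E "pos|force:|width"; done
python3 -m crank '[{"grip":0.005,"x":0,"y":0,"z":0,"yaw":0},{"grip":0.005,"x":0,"y":0,"z":0,"yaw":0},{"grip":0.005,"x":0,"y":0,"z":0,"yaw":0},{"grip":0.005,"x":0,"y":0,"z":0,"yaw":0},{"grip":0.005,"x":0,"y":0,"z":0,"yaw":0}]' 15
python3 go.py 497.6 250.9 98 140
```

```text
ee_pos: [492.2, 105.7, 98.1]
force: [0.9, -2.7, 6.6]
gripper_width: 13.4
gripper_force: 15.0
ee_pos: [477.5, 133.1, 98.1]
force: [-0.0, -5.3, 8.4]
gripper_width: 14.0
gripper_force: 15.0
ee_pos: [470.3, 164.3, 98.0]
force: [-1.7, -1.4, 8.1]
gripper_width: 13.5
gripper_force: 15.0
ee_pos: [471.7, 196.4, 98.1]
force: [-0.7, -0.8, 5.9]
gripper_width: 13.9
gripper_force: 15.0
ee_pos: [481.4, 226.2, 98.1]
force: [-0.7, -2.0, 5.6]
gripper_width: 13.5
gripper_force: 15.0
ee_pos: [498.3, 252.2, 98.1]
force: [-0.2, -3.0, 6.4]
gripper_width: 13.3
gripper_force: 15.0
time_s: 83.53
ee_pos: [498.5, 252.4, 98.1]
ee_rot: [179.9, 0.1, 140.0]
force: [0.2, -1.0, 7.2]
gripper_width: 13.7
gripper_force: 15.0
t 83.5 pos [498.5 252.4  98.1] rot [1.799e+02 1.000e-01 1.400e+02] q6 -24.3 F [ 0.2 -1.   7.2] | shift [-0.0002 -0.0018  0.0001] yaw 0.0
```

Indexed the full 90°. Now release the peg, rise clear and verify the carousel.

```bash

for i in 1 2; do python3 -m crank '[{"grip":0.045,"x":0,"y":0,"z":0,"yaw":0},{"grip":0.045,"x":0,"y":0,"z":0,"yaw":0},{"grip":0.045,"x":0,"y":0,"z":0,"yaw":0},{"grip":0.045,"x":0,"y":0,"z":0,"yaw":0},{"grip":0.045,"x":0,"y":0,"z":0,"yaw":0}]' 15 | grep -E "force:|width"; done
python3 -m crank '[{"grip":0.045,"x":0,"y":0,"z":-0.04,"yaw":0},{"grip":0.045,"x":0,"y":0,"z":-0.08,"yaw":0},{"grip":0.045,"x":0,"y":0,"z":-0.12,"yaw":0},{"grip":0.045,"x":0,"y":0,"z":-0.16,"yaw":0},{"grip":0.045,"x":0,"y":0,"z":-0.2,"yaw":0}]' 15 | grep -E "force:|width"
# tool x = az140, tool y = az50 : go back toward the robot's right, away from the carousel
for i in 1 2; do python3 -m crank '[{"grip":0.045,"x":-0.02,"y":-0.03,"z":0,"yaw":0},{"grip":0.045,"x":-0.04,"y":-0.06,"z":0,"yaw":0},{"grip":0.045,"x":-0.06,"y":-0.09,"z":0,"yaw":0},{"grip":0.045,"x":-0.08,"y":-0.12,"z":0,"yaw":0},{"grip":0.045,"x":-0.1,"y":-0.15,"z":0,"yaw":0}]' 15 | grep -E "pos"; done
for i in 1 2; do python3 -m crank '[{"grip":0.045,"x":0,"y":0,"z":0,"yaw":0},{"grip":0.045,"x":0,"y":0,"z":0,"yaw":0},{"grip":0.045,"x":0,"y":0,"z":0,"yaw":0},{"grip":0.045,"x":0,"y":0,"z":0,"yaw":0},{"grip":0.045,"x":0,"y":0,"z":0,"yaw":0}]' 15 | grep -E "pos"; done
python3 car.py
python3 - <<'E'
from h import *
T=cv2.imread("pics/tc.png")[:,:,::-1];S=grab_frame("side");cv2.imwrite("pics/sf.png",S[:,:,::-1])
g=T.sum(2)//3
for n,X in(("next tall",(579.5,288,146.)),("far low",(703.9,183.5,110.))):
    X=np.array(X);c=proj("top",X).astype(int);print(n,c,[proj("top",X+d).round(1).tolist() for d in([25,0,0],[-25,0,0],[0,25,0],[0,-25,0])]);print(g[c[1]-14:c[1]+15:2,c[0]-14:c[0]+15:2])
    print("side",[proj("side",X+d).round(0).tolist() for d in([0,-25,0],[0,-25,50-X[2]])])
E
```

```text
force: [0.2, 0.1, 0.1]
gripper_width: 43.4
gripper_force: 0.0
force: [-0.0, 0.2, -0.4]
gripper_width: 44.8
gripper_force: 0.0
force: [0.6, 0.0, -0.3]
gripper_width: 45.0
gripper_force: 0.0
ee_pos: [477.3, 71.8, 297.0]
ee_pos: [457.4, -107.6, 297.1]
ee_pos: [458.2, -104.7, 296.9]
ee_pos: [458.1, -105.8, 296.9]
178.0 [475.3 164.5  53. ] angle off click -0.4
170.5 [598.6  59.6  53. ] angle off click -0.5
next tall [209 207] [[209.8, 199.0], [209.4, 216.6], [200.7, 208.0], [218.5, 207.6]]
[[132 132 133 148 187 190 189 189 188 188 189 190 189 190 190]
 [129 130 132 165 190 190 189 189 191 190 191 192 191 193 193]
 [129 132 135 179 192 193 193 193 193 193 195 194 191 192 190]
 [127 132 143 194 199 198 194 194 195 196 193 187 148 165 154]
 [130 129 159 185 140 126 114 109 105  95  96 167 115  89 119]
 [130 128 162 172 100  90  91  91  93  94  98 168 115  95  95]
 [128 129 166 178 102  93  94  92 124 152 164 179 120  94  94]
 [133 131 170 179 103  94  94  95 167 214 216 212 129  94  93]
 [130 133 173 188 107  95  92  95 165 223 224 220 138  93  94]
 [129 131 172 187 109  92  93  93 159 222 2
[... 740 characters left out ...]
85 167 157 153 160 112 120 111]
 [193 192 195 182 116 100  93  92  92  92 103 149 131 175 114]
 [192 192 195 187 108  92  93 100 111 119 120 156 104 153 135]
 [191 190 194 193 111 116 161 168 179 213 215 199 109 154 145]
 [193 193 193 201 117 144 220 225 224 225 225 216 116 161 152]
 [194 193 193 200 123 133 220 224 224 224 226 218 121 145 147]
 [191 192 194 199 128 126 219 224 225 224 224 219 128 124 152]
 [194 195 194 200 142 131 218 224 223 222 217 205 132 113 150]
 [193 194 195 198 185 162 161 153 140 131 121 110  97 110 163]
 [196 196 198 187  97  93  93  92  91  93  92  92  93 114 169]
 [196 197 196 188 101  99  95  94  94 103 102  97  99 121 125]]
side [[355.0, 161.0], [354.0, 177.0]]
```

Both cups read upright in the next and far positions. The plate is 0.4° from its click, the loading pocket is empty and the arm is clear, so I'm handing in.

```bash
python3 -c "
from workcell import *
print(job_done())"
```

```text
the job is handed in; nothing more can be done
None
```

I turned both cups that were present (low and tall; no middle cup) mouth-up, loaded them in order and indexed each, ending with the loading pocket empty and the carousel 0.4° from its click; the result was not reported at hand-in, the carousel stopped 6.5° short after the first index and I set it onto its click by hand, and I knocked the blue block over and moved it.

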